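# Load, wedge and air a stand of pressed tea bricks

### The job

Load the tea-brick airing stand: first shut its air valve, then lay the dark bricks flat and end to end as the bottom course between the rails, and lay every green brick flat on top so that it straddles the joint between two dark ones. When all the bricks are laid, set the wooden wedge thin end first in the slot beside the clamp plate and tap it in until it goes no farther and the bricks are clamped; only then turn the valve fully open again. Leave the other things on the bench where they are.

Things in the scene. Friction and masses are not known exactly. Their poses are not given: they have to be found in the camera images.
- stand: Fixed pale wooden airing stand, a box whose perforated flat top (deck) is 30 mm above the table. Origin in the plane of its underside; z up, y along its length to the air pipe, x across, away from the robot. In mm: deck x -85..55, y -145..145; rails and plate on it all 10 mm high; past +y the pipe, its valve (y = 190) and a grey blower box (x -40..40, y 235..315, 38 high).
- clamp (a joint): Aluminium clamp plate in front of the bricks; travel in m: 0 = open (52 mm from plate to rear rail), growing towards the rear rail, about 0.008 with the 44 mm bricks clamped. No spring, about 1 N friction; it can be pushed back open by hand. Starts at 0 to 0.001. Its slot face tapers 1:6 like the wedge.
- valve (a joint): Red quarter-turn valve lever on a vertical axis; hinge angle in rad: 0 = shut, lever across the pipe, pointing to the stand's -x (to the robot); 1.571 = fully open, lever along the pipe, pointing to the stand's +y. Turned shut anticlockwise seen from above. Stops at both ends, stays where left, takes about 2 N at the knob.
- valve_axis (a point): Point on the vertical turning axis of the valve lever, 62 mm above the table.
- valve_knob (a point): Middle of the red upright round post on the valve lever, 55 mm from the axis: 16 mm diameter, 25 mm tall, its lower end 50 mm and its top 75 mm above the table; the flat lever below it is 14 mm wide.
- seat1 (a point): Where the centre of the middle brick of the bottom course belongs, 45 mm above the table; axes as the stand's. The other two places lie 77 mm to either side along y; any dark brick may go to any place. The rear rail's face is 26 mm to +x of this point, the end stops' faces are 117 mm to either side along y, all 10 mm above the deck.
- joint0 (a point): Where the centre of a top-course brick belongs, above the joint at -y of the middle bottom brick, 75 mm above the table; axes are the stand's. Any green brick may go to either joint.
- joint1 (a point): As joint0, above the joint at +y of the middle bottom brick.
- wedge_start (a point): On the deck: place for the wedge's origin when it is set loosely in the wide (-y) end of the slot (about 4 mm side play), its axes along the stand's. The slot lies between a fixed fence (face at stand x = -67 mm, y -100..100) and the clamp plate, and narrows towards +y.
- wedge_home (a point): On the deck: where the wedge's origin comes to lie when the wedge is home (within about 10 mm along y, as the bricks allow), 75 mm farther along the stand's +y than wedge_start.
- wedge: Loose pale wooden wedge, 120 long along y, 15 high (mm), 60 g; thin end (10) at +y, butt (30 thick) at y = -60. Straight face x = -9.5 (to the fence), face tapered 1:6 on +x. Blue square grip post 18 x 18 over its origin, height 15 to 40. Origin on the underside below the post. Starts upright on the table past the stand's -y end. Takes 5 to 15 N on the butt; holds by friction.
- dark0: Dark brown pressed tea brick with a pale paper band, 44 (x) x 72 (y, its length) x 30 mm (z), about 100 g; origin at its centre. Starts lying flat on the table in front of the stand. Belongs in the bottom course.
- dark1: Dark brown pressed tea brick with a pale paper band, 44 (x) x 72 (y, its length) x 30 mm (z), about 100 g; origin at its centre. Starts lying flat on the table in front of the stand. Belongs in the bottom course.
- dark2: Dark brown pressed tea brick with a pale paper band, 44 (x) x 72 (y, its length) x 30 mm (z), about 100 g; origin at its centre. Starts lying flat on the table in front of the stand. Belongs in the bottom course.
- green0: Olive green pressed tea brick with a pale paper band, 44 (x) x 72 (y, its length) x 30 mm (z), about 100 g; origin at its centre. Starts lying flat on the table in front of the stand; one or two green bricks are present. Belongs in the top course.
- green1: Olive green pressed tea brick with a pale paper band, 44 (x) x 72 (y, its length) x 30 mm (z), about 100 g; origin at its centre. Starts lying flat on the table in front of the stand; one or two green bricks are present. Belongs in the top course.
- bowl: White bowl, bystander, 100 mm wide, 45 mm high, origin under its centre.
- cup: Blue cup, bystander, 72 mm wide, 60 mm high, origin under its centre.
- jar: Amber jar, bystander, 60 mm wide, 90 mm high, origin under its centre.
- carton: Green carton, bystander, 60 x 90 x 50 mm, origin under its centre.
- dish: White plate, bystander, 120 mm wide, 20 mm high, origin under its centre.
- tin: Steel tea tin, bystander, 70 x 70 x 80 mm, origin under its centre.
- spoon: Spoon lying on the table, bystander.
Things that resemble listed ones, but are neither listed nor needed, are in the scene too. Leave any red look-alike of the dark2 alone. What is shaped like the green1 but orange is not meant.

How it is judged:
By the outcome, as a careful person would: the job done as asked, in the order asked, and still so for the second after the job is handed in, with the robot touching nothing.
Of green0, green1 only 1 to 2 are there at a start; the rules pass over those that are not, and their reading is None.
At some moment in a run one of dark0, dark1, dark2, wedge may be knocked a few centimetres aside while the robot is not near it.
Once in a run the grip may slacken for a moment while it holds something.
It also fails if it takes over 200 s, if anything falls off the work surface, if the arm or the gripper's body presses on something with over 40 N, if the wrist force passes 120 N, or if a joint passes its speed limit or range.

### The arm

A 6-joint arm with a two-finger parallel gripper is mounted at the origin on the work surface. World frame = base frame: x ahead of the robot, y to its left, z up, the work surface at z = 0. Lengths are in m, angles in rad, forces in N, time in s.
With the tool pointing down it reaches from about 0.275 to 0.975 m from the base axis. Payload 8.4 kg.
Tool frame: the origin (TCP) lies midway between the tips of the shut fingers; the grasp point (between the pads) lies 19 mm behind it; y points along the fingers, z is the direction in which the jaws open and shut, and the axes are right-handed (so a half turn about y gives the same grasp; the last joint's range is limited). The gripper opens to 92 mm and grips with 3 to 60 N. Pads are 20 mm wide; open, the fingers measure 128 mm over their backs; the gripper's body (75 mm by 189 mm) begins 69 mm behind the grasp point.
Start: joints at [-1.274, 0.353, 1.633, -0, 1.155, -0.002], TCP at [0.184, -0.597, 0.215] pointing down, gripper open.
Joint ranges: [-2.63, 2.63], [-0.92, 2.1], [0.06, 2.66], [-1.3, 4.44], [0, 2.69], [-3.02, 3.02]. Speed limits (rad/s): [2.22, 2.22, 2.79, 3.14, 3.14, 3.14].

### API

Orientations are given as a 3x3 rotation matrix whose columns are the frame's x, y, z axes.
In Python, from station import state, snapshot, sign_off, search_frame, masks_of gives the robot as it stands. The module is installed in compiled form; this text tells all that it offers.
- The arm moves only by the tool servo_tool, never from a script. Its argument "plan" is a list of rows, each an object with "fingers": the gripper command: -1 is fully open, 1 is shut, values between are in proportion; "translation": the shift along the tool's x, y, z in cm, a list of three; "dr": the turn, a rotation vector about the tool's x, y, z in rad, a list of three. In form: [{"fingers": fingers, "translation": [dx, dy, dz], "dr": [wx, wy, wz]}, ...]. A call has 1 to 20 rows; each row shifts and turns the commanded pose from where the row before left it, along the tool's axes as they then stand; what a row does not reach is not made up. A row lasts 1/8 s, in which the tool goes at most 62.5 mm and 10.7 degrees, less where a joint would pass 70% of its speed; a pose out of reach is approached as far as the arm can. A call with a gripper value outside its range is refused whole. The fingers move at their own pace and stop on an object; "grip_force" is the grip in N (left out, the last holds). Time passes only in rows, so rows that do not move let the fingers close. It gives the time, the measured TCP pose, the force and the opening at its end, in the units of the state.
- state(): the state, without advancing time (a new reading comes with each control period).
- snapshot(name): name is "side" or "top"; returns a dict with "img" (480x640x3 uint8, red, green, blue), "intrinsics" (3x3 intrinsics, pixels), "origin" and "rotation" of the camera in the world. Camera axes: x right, y up, looking along -z (the intrinsics and any distortion apply to the point x, -y, -z); pixel columns grow to the right and rows downward; lengths in m; the calibration is good to about 2 mm. A picture is of the moment at which its call begins. There is no depth.
- sign_off(): hands the job in, once; it reports no verdict.
Trained networks look in the newest picture that a camera, given by its name, has taken for a name from the list of things; names that differ only in an ending like _2 or _b are one class to them, and where a whole thing is asked for, a point or a joint stands for the part that bears it (a point fixed in the world has none). Each returns a list of dicts, best first, with "score" (0 to 1); they miss things now and then, are a little off and sometimes report something else, mostly with a low value. They report only what shows in the picture. A call takes as long as a camera call. They do not tell look-alikes from the thing itself.
- search_frame(label, camera): "xyz" ([x, y, z] in m, in world coordinates, good to about 4 mm: the middle of the surface that is visible of it).
- masks_of(label, camera): "mask" (480x640 bool, what is visible of it).
The state is a dict: "t": time; "qpos": joint angles; "qd": joint speeds; "joint_efforts": joint torques, N m; "ee_pos": TCP position; "tool_rot": TCP orientation; "wrist_force": force on the tool from outside, world axes, zero at the start; "torque": the same for the moment, N m; "grip_width": finger opening in m.
Only numpy, scipy, OpenCV 4.12 (cv2) and the standard library are available. Lean on these libraries where they do the work, as an engineer would, in place of code of your own. Each camera call takes 0.05 s, during which the arm holds its last target.

## Working session

There is one attempt and no reset: what is moved stays moved. The work goes in short steps, Python scripts to look and compute and a tool call to move; the robot and the scene stay as the last step left them, time stands still between calls to the robot, and variables do not carry over. Pictures are saved under pics/ and viewed, and the job is handed in when it is done.

Besides the shell and the picture viewer there is one more tool, called after "Call:" by a JSON object that holds its "api" and its "payload". servo_tool: Moves the arm, as the interface text tells. Its arguments: {"type":"object","properties":{"plan":{"type":"array","items":{"type":"object","properties":{"fingers":{"type":"number"},"translation":{"type":"array","items":{"type":"number"}},"dr":{"type":"array","items":{"type":"number"}}}}},"grip_force":{"type":"number"}},"required":["plan"]}

```bash
ls; mkdir -p pics; python3 - <<'E'
from station import *
import cv2,numpy as np
s=state()
for k,v in s.items(): print(k,np.round(v,3).tolist())
for n in("side","top"):
    d=snapshot(n); cv2.imwrite(f"pics/{n}0.png",d["img"][:,:,::-1])
    print(n,{k:np.round(v,4).tolist() for k,v in d.items() if k!="img"})
E
```

```text
pics
t 0.0
qpos [-1.274, 0.354, 1.634, -0.0, 1.155, -0.002]
qd [0.001, 0.002, 0.002, 0.001, 0.0, 0.0]
joint_efforts [0.0, -59.384, -33.422, 0.07, 0.023, -0.0]
ee_pos [0.184, -0.597, 0.214]
tool_rot [[-0.956, -0.0, 0.294], [-0.294, 0.001, -0.956], [0.0, -1.0, -0.001]]
wrist_force [-1.179, -0.118, -0.002]
torque [-0.027, -0.023, -0.046]
grip_width 0.092
side {'intrinsics': [[433.7858, 0.0, 326.4077], [0.0, 433.7858, 239.6204], [0.0, 0.0, 1.0]], 'origin': [0.362, 0.8602, 0.7476], 'rotation': [[-0.9816, 0.1023, -0.1615], [-0.1904, -0.5994, 0.7775], [-0.0172, 0.7939, 0.6078]]}
top {'intrinsics': [[447.6278, 0.0, 316.9058], [0.0, 447.6278, 240.059], [0.0, 0.0, 1.0]], 'origin': [0.3531, 0.0122, 1.1191], 'rotation': [[-0.0003, 0.9801, -0.1983], [-0.9999, 0.0028, 0.0154], [0.0157, 0.1983, 0.98]]}
```

View pics/top0.png

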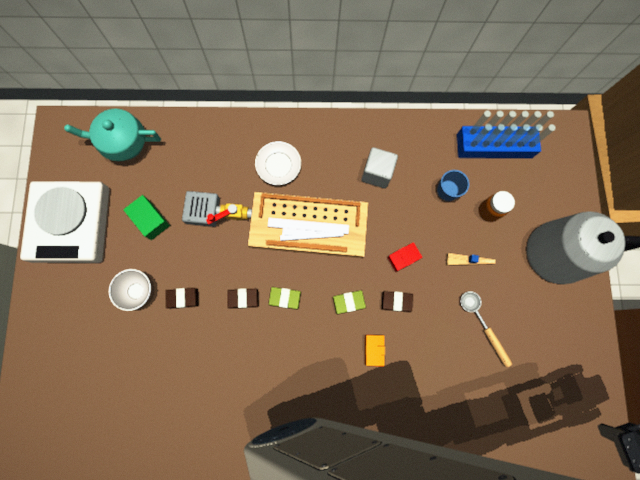

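View pics/side0.png

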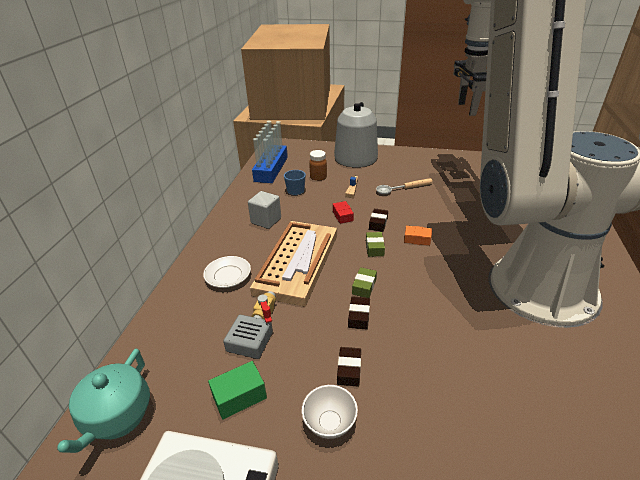

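```bash
cat > h.py <<'E'
from station import *
import cv2,numpy as np
def snap(n,fn=None):
    d=snapshot(n)
    if fn: cv2.imwrite(f"pics/{fn}.png",d["img"][:,:,::-1])
    return d
def ray(d,uv):
    K=np.array(d["intrinsics"]);uv=np.atleast_2d(uv).astype(float)
    c=np.c_[(uv[:,0]-K[0,2])/K[0,0],-(uv[:,1]-K[1,2])/K[1,1],-np.ones(len(uv))]
    return c@np.array(d["rotation"]).T
def onz(d,uv,z):
    r=ray(d,uv);o=np.array(d["origin"]);return o+r*((z-o[2])/r[:,2])[:,None]
def proj(d,P):
    c=(np.atleast_2d(P)-d["origin"])@np.array(d["rotation"]);K=np.array(d["intrinsics"])
    return np.c_[K[0,0]*c[:,0]/-c[:,2]+K[0,2],K[1,1]*-c[:,1]/-c[:,2]+K[1,2]]
def tri(d1,u1,d2,u2):
    r1=ray(d1,u1)[0];r2=ray(d2,u2)[0];o1=np.array(d1["origin"]);o2=np.array(d2["origin"])
    t=np.linalg.lstsq(np.c_[r1,-r2],o2-o1,rcond=None)[0]
    a=o1+r1*t[0];b=o2+r2*t[1];return (a+b)/2,np.linalg.norm(a-b)
def crop(d,x0,y0,w,h,fn,pts=None,s=None):
    s=s or min(800//w,600//h);im=cv2.resize(d["img"][y0:y0+h,x0:x0+w,::-1],None,fx=s,fy=s,interpolation=cv2.INTER_CUBIC)
    if pts is not None:
        for p in pts: cv2.circle(im,tuple(int(v) for v in (np.array(p)-[x0,y0]+.5)*s),2,(255,0,255),-1)
    cv2.imwrite(f"pics/{fn}.png",im)
E
python3 - <<'E'
from h import *
D={n:snap(n) for n in("top","side")}
for l in["stand","clamp","valve_knob","valve","wedge","dark0","green0","bowl","cup","jar","carton","dish","tin","spoon"]:
    for n in D:
        r=search_frame(l,n)
        print(l,n,[(round(a["score"],2),np.round(a["xyz"],3).tolist(),np.round(proj(D[n],a["xyz"])[0]).tolist()) for a in r[:6]])
crop(D["top"],230,180,160,100,"tstand");crop(D["side"],240,210,120,90,"sstand")
crop(D["top"],170,180,100,75,"tvalve");crop(D["side"],220,280,100,75,"svalve")
E
```

```text
stand top [(0.67, [0.628, 0.232, 0.05], [221.0, 216.0]), (0.61, [0.625, 0.052, 0.029], [294.0, 220.0]), (0.4, [0.426, -0.194, 0.034], [395.0, 300.0])]
stand side [(0.24, [0.454, 0.432, 0.023], [329.0, 410.0])]
clamp top [(0.87, [0.602, 0.022, 0.035], [306.0, 229.0]), (0.26, [0.623, 0.056, 0.032], [293.0, 221.0])]
clamp side [(0.94, [0.602, 0.034, 0.037], [301.0, 257.0]), (0.41, [0.756, -0.135, 0.056], [263.0, 209.0]), (0.22, [0.43, 0.092, 0.034], [365.0, 281.0])]
valve_knob top [(0.79, [0.634, 0.228, 0.049], [222.0, 214.0]), (0.73, [0.723, -0.354, 0.03], [453.0, 183.0])]
valve_knob side [(0.68, [0.627, 0.251, 0.054], [265.0, 313.0]), (0.34, [0.755, -0.137, 0.057], [263.0, 209.0])]
valve top [(0.58, [0.634, 0.232, 0.05], [221.0, 214.0])]
valve side [(0.69, [0.628, 0.254, 0.052], [265.0, 314.0]), (0.55, [0.629, 0.43, 0.05], [236.0, 385.0])]
wedge top [(0.71, [0.525, -0.374, 0.014], [464.0, 261.0]), (0.45, [0.421, -0.197, 0.031], [396.0, 302.0]), (0.44, [0.624, 0.054, 0.03], [293.0, 220.0])]
wedge side [(0.6, [0.527, -0.375, 0.015], [352.0, 187.0])]
dark0 top [(0.94, [0.533, -0.218, 0.0
[... 1292 characters left out ...]
]
carton top [(0.69, [0.624, 0.412, 0.045], [147.0, 218.0]), (0.67, [0.422, -0.08, 0.033], [348.0, 301.0])]
carton side [(0.7, [0.628, 0.431, 0.048], [236.0, 386.0]), (0.47, [0.631, 0.25, 0.052], [264.0, 313.0])]
dish top [(0.79, [0.782, 0.096, 0.01], [278.0, 163.0])]
dish side [(0.96, [0.782, 0.088, 0.014], [228.0, 269.0]), (0.2, [0.627, 0.117, 0.031], [283.0, 279.0]), (0.17, [0.655, -0.43, 0.052], [317.0, 166.0])]
tin top [(0.86, [0.749, -0.159, 0.084], [380.0, 166.0])]
tin side [(0.83, [0.752, -0.139, 0.058], [264.0, 208.0])]
spoon top [(0.98, [0.369, -0.416, 0.01], [485.0, 324.0])]
spoon side [(0.81, [0.351, -0.423, 0.014], [407.0, 184.0]), (0.52, [0.424, -0.063, 0.033], [374.0, 242.0])]
```

```bash
python3 - <<'E'
import cv2,numpy as np
a=[cv2.imread(f"pics/{n}.png") for n in("tstand","sstand","tvalve","svalve")]
a=[cv2.resize(i,(400,int(400*i.shape[0]/i.shape[1]))) for i in a]
a=[cv2.copyMakeBorder(i,0,300-i.shape[0],0,0,0) for i in a]
cv2.imwrite("pics/m1.png",np.vstack([np.hstack(a[:2]),np.hstack(a[2:])]))
E
```

```text
(no output)
```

View pics/m1.png

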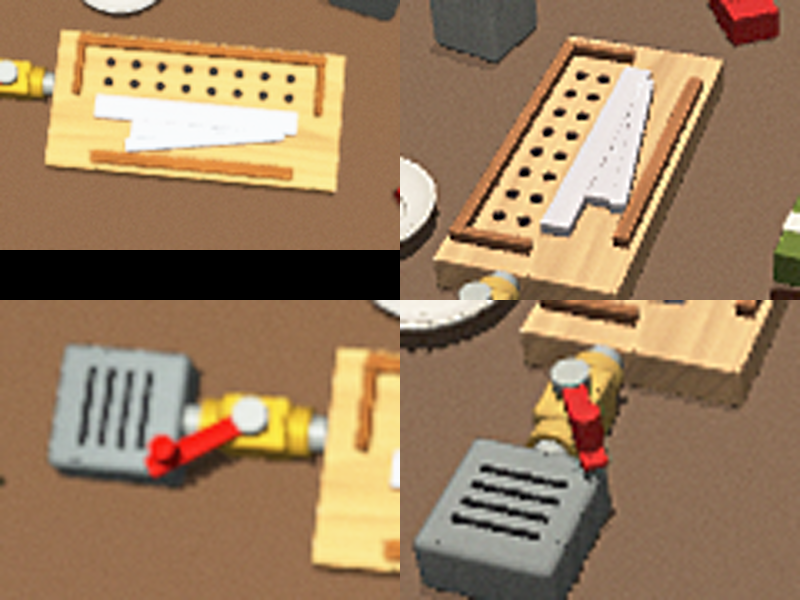

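View pics/tstand.png

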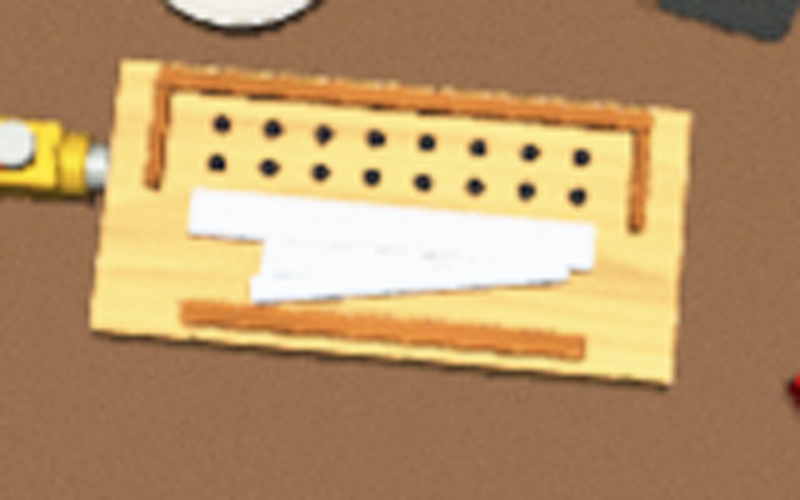

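View pics/sstand.png

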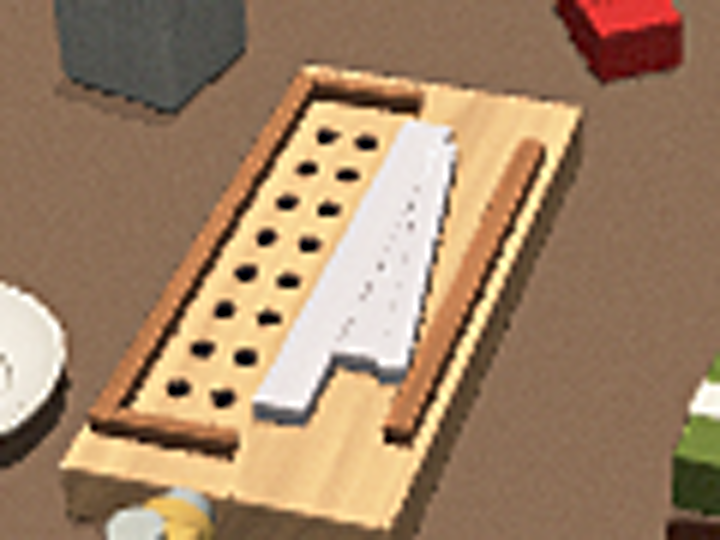

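```bash
python3 - <<'E'
from h import *
from scipy.optimize import least_squares
D={n:snap(n) for n in("top","side")}
S=np.array([[55,145],[55,-145],[-85,-145],[-85,145]])/1000
px={"top":(np.array([[120,62],[692,112],[673,383],[90,330]])+.5)/5-.5+[230,180],
"side":(np.array([[62,465],[305,66],[583,106],[388,532]])+.5)/6-.5+[240,210]}
def f(p,ns):
    c,s=np.cos(p[2]),np.sin(p[2]);R=np.array([[c,-s],[s,c]])
    P=np.c_[S@R.T+p[:2],np.full(4,p[3] if len(p)>3 else .03)]
    return np.concatenate([(proj(D[n],P)-px[n]).ravel() for n in ns])
for ns in(["top"],["side"],["top","side"]):
    r=least_squares(f,[.63,.05,0],args=(ns,));print(ns,np.round(r.x,4),np.round(r.fun,1))
r=least_squares(f,[.63,.05,0,.03],args=(["top","side"],));print(np.round(r.x,4))
for n in D: print(np.round(onz(D[n],px[n],.03),4).tolist())
for i in range(4): 
    a,e=tri(D["top"],px["top"][i],D["side"],px["side"][i]);print(np.round(a,4),round(e,4))
# bricks by colour+model
E
```

```text
['top'] [ 0.6304  0.0151 -0.0873] [ 0.2 -0.2 -0.1 -0.1  0.1  0.1 -0.3  0.3]
['side'] [ 0.6314  0.0178 -0.0883] [-0.7  0.2 -0.1 -0.5  0.3  0.   0.5 -0.1]
['top', 'side'] [ 0.631   0.016  -0.0881] [-0.1 -0.5 -0.4 -0.3 -0.3 -0.2 -0.6 -0.  -0.3 -0.3  0.2 -0.8  0.5 -0.3
  0.9 -0.6]
[ 0.6316  0.0151 -0.0883  0.0273]
[[0.6972, 0.1554, 0.03], [0.6722, -0.1343, 0.03], [0.5332, -0.1217, 0.03], [0.5591, 0.1663, 0.03]]
[[0.6975, 0.1563, 0.03], [0.6726, -0.1293, 0.03], [0.5348, -0.1192, 0.03], [0.5607, 0.1701, 0.03]]
[0.6977 0.1555 0.0291] 0.0004
[ 0.6739 -0.1348  0.0259] 0.001
[ 0.5344 -0.1219  0.0279] 0.0017
[0.5607 0.1669 0.0265] 0.0019
```

```bash
python3 - <<'E'
import cv2,numpy as np
a=[cv2.imread(f"pics/{n}.png") for n in("tvalve","svalve")]
a=[cv2.resize(i[100:500,100:700] if k==0 else i[0:400,200:800],(400,267)) for k,i in enumerate(a)]
a=[cv2.resize(i,None,fx=1.5,fy=1.5) for i in a]
cv2.imwrite("pics/m2.png",np.vstack(a))
E
```

```text
(no output)
```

View pics/tvalve.png

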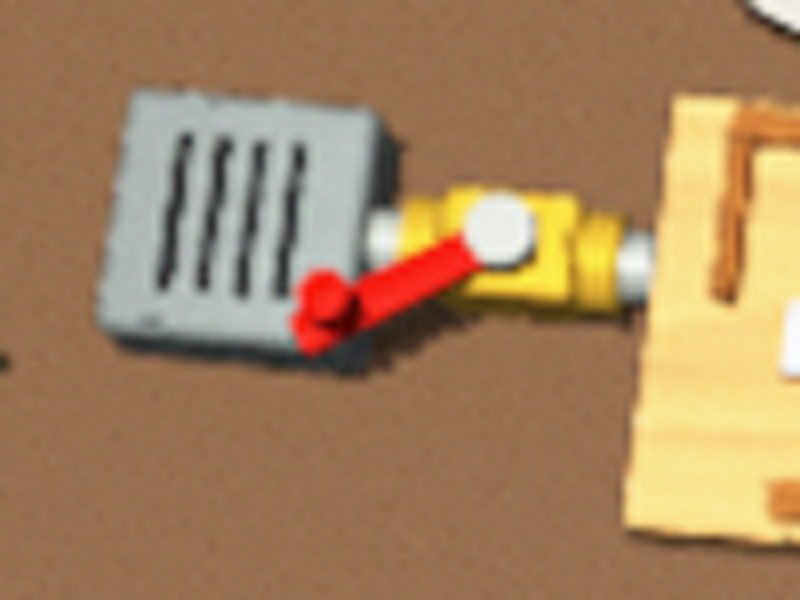

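View pics/svalve.png

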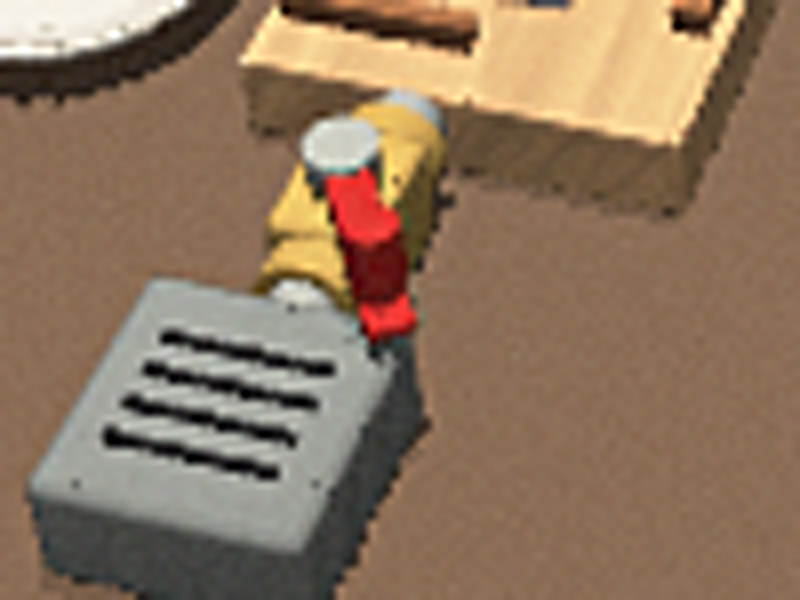

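```bash
cat >> h.py <<'E'
TH=-0.0878; SX,SY=.6307,.0158
def st(x,y,z=0):  # stand mm -> world m
    c,s=np.cos(TH),np.sin(TH);x,y=x/1000,y/1000
    return np.array([SX+c*x-s*y,SY+s*x+c*y,z/1000])
def plan(target,yaw=None,n=None,fing=None,st0=None,k=None):
    """target TCP world; yaw=world angle of tool z (mod pi); prints uniform rows"""
    s=st0 or state();p=np.array(s["ee_pos"]);R=np.array(s["tool_rot"])
    y0=np.arctan2(R[1,2],R[0,2]);dy=0 if yaw is None else (yaw-y0+np.pi/2)%np.pi-np.pi/2
    d=np.array(target)-p
    n=n or max(int(np.ceil(np.linalg.norm(d)/.06)),int(np.ceil(abs(dy)/.18)),1)
    print("n",n,"dyaw",round(dy,3),"dist",round(float(np.linalg.norm(d)),3))
    y=y0
    for i in range(n):
        zx=np.array([np.cos(y),np.sin(y),0]);ty=np.array([0,0,-1.]);tx=np.cross(ty,zx)
        w=d/n*100
        print([round(float(w@a),2) for a in(tx,ty,zx)],round(-dy/n,3))
        y+=dy/n
E
python3 - <<'E'
from h import *
D={n:snap(n) for n in("top","side")}
f=lambda p,x0,y0,s:(np.array(p)+.5)/s-.5+[x0,y0]
kt=f((325,297),170,180,8);ks=f((375,228),220,280,8);ct=f((500,230),170,180,8);cs=f((341,147),220,280,8)
print(tri(D["top"],kt,D["side"],ks),onz(D["top"],kt,.075),onz(D["side"],ks,.075))
print(tri(D["top"],ct,D["side"],cs),onz(D["top"],ct,.065),onz(D["side"],cs,.065))
print(st(0,190,62),st(-55,190,62),st(0,245,62))
ax=st(0,190)
k=onz(D["top"],kt,.075)[0]
r=k-ax;print("radius",np.linalg.norm(r[:2]),"ang",np.arctan2(r[1],r[0]))
E
```

```text
(array([0.62193113, 0.2524142 , 0.0712832 ]), np.float64(0.00032115709465068847)) [[0.62081354 0.25153494 0.075     ]] [[0.62067202 0.25573264 0.075     ]]
(array([0.64901417, 0.20463622, 0.04966151]), np.float64(0.000414066238399089)) [[0.6445604  0.20184284 0.065     ]] [[0.642923   0.21901135 0.065     ]]
[0.64736058 0.20506813 0.062     ] [0.59257243 0.20989093 0.062     ] [0.65218337 0.25985627 0.062     ]
radius 0.05351550134356598 ang 2.0898543757261114
```

```bash
python3 - <<'E'
from h import *
plan([.621,.2516,.13],.519)
E
```

```text
n 16 dyaw -1.351 dist 0.959
[-4.17, 0.53, -4.27] 0.084
[-3.8, 0.53, -4.6] 0.084
[-3.4, 0.53, -4.91] 0.084
[-2.97, 0.53, -5.18] 0.084
[-2.52, 0.53, -5.41] 0.084
[-2.06, 0.53, -5.6] 0.084
[-1.58, 0.53, -5.75] 0.084
[-1.09, 0.53, -5.87] 0.084
[-0.59, 0.53, -5.94] 0.084
[-0.09, 0.53, -5.97] 0.084
[0.42, 0.53, -5.95] 0.084
[0.92, 0.53, -5.9] 0.084
[1.41, 0.53, -5.8] 0.084
[1.89, 0.53, -5.66] 0.084
[2.37, 0.53, -5.48] 0.084
[2.82, 0.53, -5.26] 0.084
```

```bash
sed -i 's|dy=0 if yaw is None else .*|q1=np.arctan2(target[1],target[0]); dy=0 if yaw is None else ((yaw-q1+np.pi/2)%np.pi-np.pi/2+q1-y0+np.pi)%(2*np.pi)-np.pi|' h.py; python3 - <<'E'
from h import *
plan([.621,.2516,.13],.519)
E
```

```text
n 16 dyaw 1.791 dist 0.959
[-4.17, 0.53, -4.27] -0.112
[-4.62, 0.53, -3.77] -0.112
[-5.02, 0.53, -3.23] -0.112
[-5.34, 0.53, -2.65] -0.112
[-5.61, 0.53, -2.04] -0.112
[-5.8, 0.53, -1.4] -0.112
[-5.92, 0.53, -0.74] -0.112
[-5.97, 0.53, -0.08] -0.112
[-5.94, 0.53, 0.59] -0.112
[-5.84, 0.53, 1.25] -0.112
[-5.66, 0.53, 1.89] -0.112
[-5.41, 0.53, 2.51] -0.112
[-5.1, 0.53, 3.1] -0.112
[-4.72, 0.53, 3.65] -0.112
[-4.28, 0.53, 4.16] -0.112
[-3.79, 0.53, 4.61] -0.112
```

Call:
{"api": "servo_tool", "payload": {"plan": [{"fingers": 0.35,"translation": [-4.17,0.53,-4.27],"dr": [0,-0.112,0]},{"fingers": 0.35,"translation": [-4.62,0.53,-3.77],"dr": [0,-0.112,0]},{"fingers": 0.35,"translation": [-5.02,0.53,-3.23],"dr": [0,-0.112,0]},{"fingers": 0.35,"translation": [-5.34,0.53,-2.65],"dr": [0,-0.112,0]},{"fingers": 0.35,"translation": [-5.61,0.53,-2.04],"dr": [0,-0.112,0]},{"fingers": 0.35,"translation": [-5.8,0.53,-1.4],"dr": [0,-0.112,0]},{"fingers": 0.35,"translation": [-5.92,0.53,-0.74],"dr": [0,-0.112,0]},{"fingers": 0.35,"translation": [-5.97,0.53,-0.08],"dr": [0,-0.112,0]},{"fingers": 0.35,"translation": [-5.94,0.53,0.59],"dr": [0,-0.112,0]},{"fingers": 0.35,"translation": [-5.84,0.53,1.25],"dr": [0,-0.112,0]},{"fingers": 0.35,"translation": [-5.66,0.53,1.89],"dr": [0,-0.112,0]},{"fingers": 0.35,"translation": [-5.41,0.53,2.51],"dr": [0,-0.112,0]},{"fingers": 0.35,"translation": [-5.1,0.53,3.1],"dr": [0,-0.112,0]},{"fingers": 0.35,"translation": [-4.72,0.53,3.65],"dr": [0,-0.112,0]},{"fingers": 0.35,"translation": [-4.28,0.53,4.16],"dr": [0,-0.112,0]},{"fingers": 0.35,"translation": [-3.79,0.53,4.61],"dr": [0,-0.112,0]},{"fingers": 0.35,"translation": [0,0,0],"dr": [0,0,0]}], "grip_force": 20}}

```text
t: 3.92
ee_pos: [0.6218, 0.2554, 0.129]
tool_rot: [[0.501, 0.001, 0.866], [-0.866, 0.001, 0.501], [-0.0, -1.0, 0.001]]
wrist_force: [-0.5, -0.4, 0.2]
grip_width: 0.0299
```

```bash
python3 - <<'E'
from h import *
s=state();print(s["t"],np.round(s["ee_pos"],4),np.round(s["qpos"],2),s["grip_width"])
D={n:snap(n,n+"1") for n in("top","side")}
for n in D: print(proj(D[n],s["ee_pos"]))
a=D["top"]["img"][160:280,150:310,::-1];b=D["side"]["img"][240:360,200:360,::-1]
cv2.imwrite("pics/m3.png",cv2.resize(np.hstack([a,b]),None,fx=2.5,fy=2.5,interpolation=cv2.INTER_CUBIC))
plan([.621,.2516,.056],.519)
E
```

```text
3.925 [0.6218 0.2554 0.129 ] [ 0.39  0.51  1.6   0.    1.04 -0.14] 0.029921968113526123
[[203.32962109 210.3683491 ]]
[[263.30432053 289.48080931]]
n 2 dyaw -0.001 dist 0.073
[0.04, 3.66, 0.03] 0.001
[0.04, 3.66, 0.03] 0.001
```

View pics/m3.png

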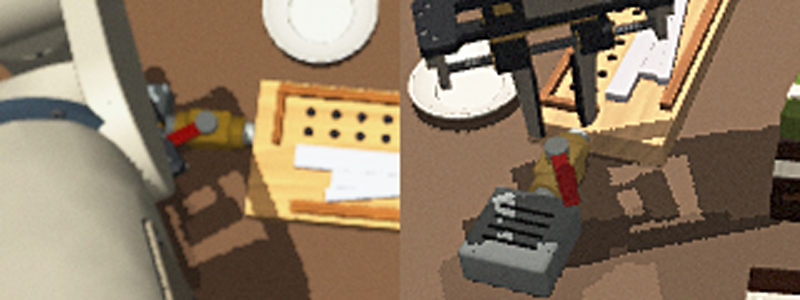

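Call:
{"api": "servo_tool", "payload": {"plan": [{"fingers": 0.35,"translation": [0.04,3.66,0.03],"dr": [0,0,0]},{"fingers": 0.35,"translation": [0.04,3.66,0.03],"dr": [0,0,0]},{"fingers": 0.35,"translation": [0,0,0],"dr": [0,0,0]},{"fingers": 0.35,"translation": [0,0,0],"dr": [0,0,0]}]}}

```text
t: 4.53
ee_pos: [0.6221, 0.2508, 0.0581]
tool_rot: [[0.496, 0.001, 0.868], [-0.868, 0.0, 0.496], [0.0, -1.0, 0.001]]
wrist_force: [0.4, 0.3, 0.6]
grip_width: 0.03
```

```bash
python3 - <<'E'
from h import *
s=state();print(s["t"],np.round(s["ee_pos"],4),np.round(s["wrist_force"],2),s["grip_width"])
D={n:snap(n) for n in("side",)}
crop(D["side"],210,250,130,100,"v2")
E
```

```text
4.525 [0.6221 0.2508 0.0581] [0.43 0.33 0.62] 0.029968186943734616
```

View pics/v2.png

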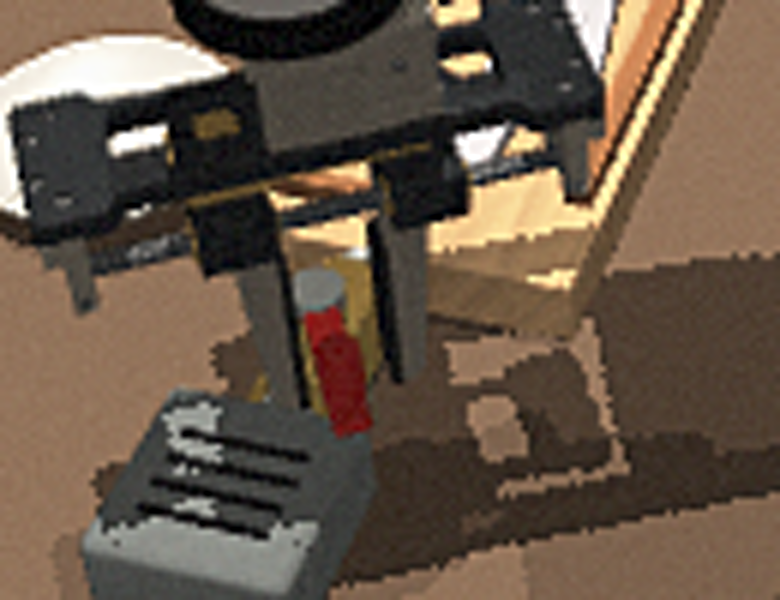

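Call:
{"api": "servo_tool", "payload": {"plan": [{"fingers": 0.8,"translation": [0,0,0],"dr": [0,0,0]},{"fingers": 0.8,"translation": [0,0,0],"dr": [0,0,0]},{"fingers": 0.8,"translation": [0.03,0,-0.54],"dr": [0,-0.098,0]},{"fingers": 0.8,"translation": [0.03,0,-0.54],"dr": [0,-0.098,0]},{"fingers": 0.8,"translation": [0.03,0,-0.54],"dr": [0,-0.098,0]},{"fingers": 0.8,"translation": [0.03,0,-0.54],"dr": [0,-0.098,0]},{"fingers": 0.8,"translation": [0.03,0,-0.54],"dr": [0,-0.098,0]},{"fingers": 0.8,"translation": [0.03,0,-0.54],"dr": [0,-0.098,0]},{"fingers": 0.8,"translation": [0.03,0,-0.54],"dr": [0,-0.098,0]},{"fingers": 0.8,"translation": [0.03,0,-0.54],"dr": [0,-0.098,0]},{"fingers": 0.8,"translation": [0,0,0],"dr": [0,0,0]}], "grip_force": 6}}

```text
t: 5.95
ee_pos: [0.5967, 0.2182, 0.0579]
tool_rot: [[0.965, 0.002, 0.263], [-0.263, 0.001, 0.965], [0.002, -1.0, 0.001]]
wrist_force: [0.2, -0.4, 6.3]
grip_width: 0.0153
```

```bash
python3 - <<'E'
from h import *
s=state();print(s["t"],np.round(s["ee_pos"],4),np.round(s["wrist_force"],2),s["grip_width"])
print(st(-55,190))
E
```

```text
5.95 [0.5967 0.2182 0.0579] [ 0.24 -0.43  6.27] 0.01529202934553076
[0.59257243 0.20989093 0.        ]
```

Call:
{"api": "servo_tool", "payload": {"plan": [{"fingers": 0.8,"translation": [0.03,-0.1,-0.54],"dr": [0,-0.098,0]},{"fingers": 0.8,"translation": [0.03,0,-0.54],"dr": [0,-0.098,0]},{"fingers": 0.8,"translation": [0,0,-0.3],"dr": [0,0,0]},{"fingers": 0.8,"translation": [0,0,0],"dr": [0,0,0]}]}}

```text
t: 6.45
ee_pos: [0.5951, 0.2066, 0.0582]
tool_rot: [[0.997, 0.003, 0.072], [-0.072, 0.004, 0.997], [0.002, -1.0, 0.004]]
wrist_force: [1.5, 12.4, -4.0]
grip_width: 0.0203
```

```bash
python3 - <<'E'
from h import *
s=state();print(s["t"],np.round(s["ee_pos"],4),np.round(s["wrist_force"],2),s["grip_width"])
E
```

```text
6.45 [0.5951 0.2066 0.0582] [ 1.49 12.42 -4.  ] 0.020280892895225857
```

Call:
{"api": "servo_tool", "payload": {"plan": [{"fingers": 0.3,"translation": [0,0,0.2],"dr": [0,0,0]},{"fingers": 0.3,"translation": [0,0,0],"dr": [0,0,0]},{"fingers": 0.3,"translation": [0,-5,0],"dr": [0,0,0]},{"fingers": -0.3,"translation": [0,-6,0],"dr": [0,0,0]},{"fingers": -0.3,"translation": [-6,-2,0],"dr": [0,0,0]},{"fingers": -0.3,"translation": [-6,0,0],"dr": [0,0,0]}], "grip_force": 30}}

```text
t: 7.2
ee_pos: [0.4751, 0.2148, 0.1894]
tool_rot: [[0.997, 0.003, 0.072], [-0.072, 0.001, 0.997], [0.003, -1.0, 0.002]]
wrist_force: [-0.5, 0.9, 0.3]
grip_width: 0.0591
```

```bash
python3 - <<'E'
from h import *
s=state();print(s["t"],np.round(s["ee_pos"],4),np.round(s["wrist_force"],2),s["grip_width"])
D={n:snap(n) for n in("side","top")}
a=D["top"]["img"][160:280,150:310,::-1];b=D["side"]["img"][240:360,200:360,::-1]
cv2.imwrite("pics/m4.png",cv2.resize(np.hstack([a,b]),None,fx=2.5,fy=2.5,interpolation=cv2.INTER_CUBIC))
snap("top","top2")
E
```

```text
7.2 [0.4751 0.2148 0.1894] [-0.5   0.85  0.32] 0.059063375766540485
```

View pics/m4.png

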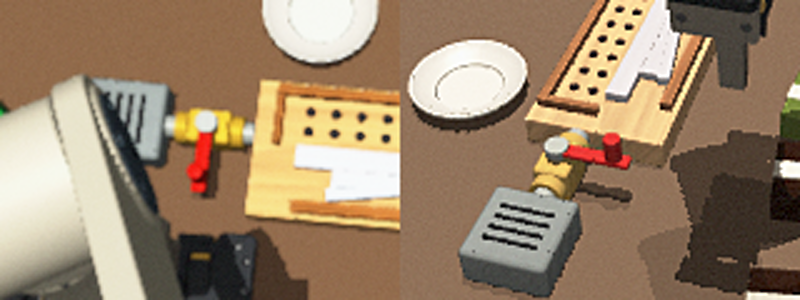

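View pics/top2.png

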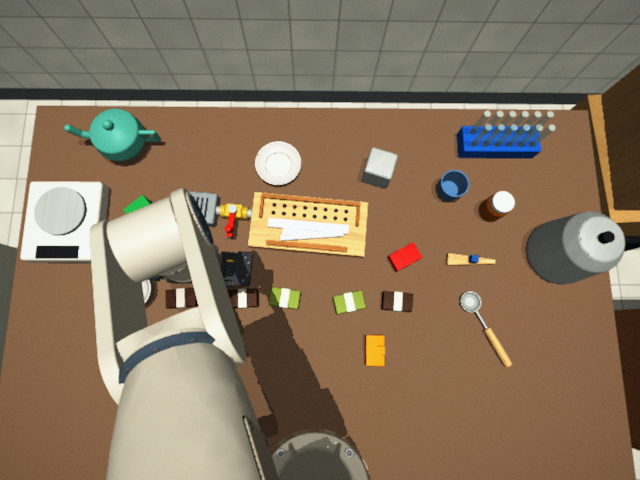

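```bash
cat >> h.py <<'E'
from scipy.optimize import minimize
def box(x,y,yaw,sz,z0):
    c,s=np.cos(yaw),np.sin(yaw)
    return np.array([[x+c*a*sz[0]/2-s*b*sz[1]/2,y+s*a*sz[0]/2+c*b*sz[1]/2,z0+k*sz[2]] for a in(-1,1) for b in(-1,1) for k in(0,1)])
def sil(d,P,x0,y0,w,h,f=4):
    u=(proj(d,P)+.5-[x0,y0])*f-.5
    m=np.zeros((h*f,w*f),np.uint8);cv2.fillConvexPoly(m,cv2.convexHull(np.round(u*16).astype(np.int32)),1,shift=4)
    return cv2.resize(m.astype(np.float32),(w,h),interpolation=cv2.INTER_AREA)
def brickmask(d,kind,x0,y0,w,h):
    im=d["img"][y0:y0+h,x0:x0+w].astype(float);r,g,b=im[...,0],im[...,1],im[...,2]
    white=(im.min(2)>125)
    if kind=="dark": m=(r<70)|white
    else: m=((g>r+4)&(g>b+15))|white
    return m.astype(np.float32)
def fitbox(D,masks,x,y,yaw,sz=(.044,.072,.03),z0=0.,ns=("top",)):
    def cost(p):
        c=0
        for n in ns:
            m,win=masks[n];s=sil(D[n],box(*p,sz,z0),*win);c+=np.minimum(m,s).sum()/np.maximum(m,s).sum()
        return -c/len(ns)
    best=min((minimize(cost,[x,y,yaw],method="Nelder-Mead",options=dict(initial_simplex=np.array([[x,y,yaw],[x+.006,y,yaw],[x,y+.006,yaw],[x,y,yaw+a]]),xatol=1e-4,fatol=1e-4)) for a in(.15,-.15)),key=lambda r:r.fun)
    return best.x,-best.fun
def fitbrick(D,kind,x,y,yaw=0.,z0=0.,ns=("top",),fn=None):
    masks={}
    for n in ns:
        u=proj(D[n],[x,y,z0+.015])[0];w=56 if n=="top" else 60
        win=(int(u[0])-w//2,int(u[1])-w//2,w,w);m=brickmask(D[n],kind,*win)
        nl,lab,stt,cen=cv2.connectedComponentsWithStats((cv2.morphologyEx(m,cv2.MORPH_CLOSE,np.ones((3,3)))>0).astype(np.uint8))
        k=1+np.argmin(np.linalg.norm(cen[1:]-w/2,axis=1)-stt[1:,4]*.05);masks[n]=((lab==k).astype(np.float32),win)
        if fn: cv2.imwrite(f"pics/{fn}_{n}.png",cv2.resize(np.hstack([masks[n][0]*255,D[n]["img"][win[1]:win[1]+w,win[0]:win[0]+w].mean(2)]),None,fx=4,fy=4))
    return fitbox(D,masks,x,y,yaw,z0=z0,ns=ns)
def old(n,fn):
    d=dict(CAL[n]);d["img"]=cv2.imread(f"pics/{fn}.png")[:,:,::-1];return d
E
python3 - <<'E'
from h import *
import pickle
d={n:snap(n) for n in("top","side")}
pickle.dump({n:{k:v for k,v in d[n].items() if k!="img"} for n in d},open("cal.pkl","wb"))
E
echo 'import pickle,os
CAL=pickle.load(open("cal.pkl","rb")) if os.path.exists("cal.pkl") else None' >> h.py
python3 - <<'E'
from h import *
D={n:old(n,n+"0") for n in("top","side")}
for k,x,y in[("dark",.429,.323),("dark",.432,.178),("dark",.426,-.195),("green",.424,-.082),("green",.437,.072)]:
    for ns in(("top",),("side",)):
        r,f=fitbrick(D,k,x,y,ns=ns,fn=f"fb{int(y*1000)}");print(k,ns,np.round(r,4),round(f,3))
E
```

```text
dark ('top',) [0.4326 0.3236 0.0663] 0.555
dark ('side',) [0.4323 0.3266 0.0929] 0.736
dark ('top',) [0.4327 0.172  0.1211] 0.297
dark ('side',) [0.4324 0.1747 0.0509] 0.771
dark ('top',) [ 0.4246 -0.1878 -0.0093] 0.356
dark ('side',) [ 0.425  -0.1984 -0.0682] 0.901
green ('top',) [ 0.4223 -0.083   0.2041] 0.929
green ('side',) [ 0.4232 -0.0852  0.1953] 0.897
green ('top',) [ 0.4323  0.0742 -0.145 ] 0.935
green ('side',) [ 0.4334  0.0744 -0.0988] 0.88[ WARN:0@0.197] global loadsave.cpp:1063 imwrite_ Unsupported depth image for selected encoder is fallbacked to CV_8U.
```

```bash
python3 - <<'E'
from h import *
D={n:old(n,n+"0") for n in("top","side")}
print(D["top"]["img"][300,380:416].tolist())
print(D["top"]["img"][285:318,390].tolist())
print(D["side"]["img"][300:330,352].tolist())
E
```

```text
[[126, 92, 67], [78, 58, 40], [19, 14, 13], [60, 35, 26], [89, 61, 43], [93, 62, 47], [94, 61, 46], [94, 60, 44], [93, 61, 46], [92, 61, 45], [91, 60, 44], [94, 64, 46], [90, 58, 43], [101, 83, 66], [230, 234, 217], [249, 251, 244], [249, 251, 244], [249, 251, 245], [249, 251, 243], [249, 251, 243], [249, 251, 243], [250, 251, 244], [205, 205, 182], [88, 61, 43], [85, 54, 37], [84, 53, 39], [89, 57, 40], [83, 54, 38], [82, 52, 38], [84, 54, 38], [84, 53, 41], [88, 56, 36], [86, 59, 42], [126, 91, 64], [152, 111, 81], [149, 111, 79]]
[[150, 110, 77], [149, 110, 77], [154, 114, 82], [150, 113, 80], [151, 111, 79], [149, 111, 79], [119, 87, 61], [78, 50, 34], [88, 58, 42], [82, 53, 34], [90, 58, 41], [88, 61, 42], [86, 56, 41], [91, 58, 45], [94, 60, 43], [91, 60, 44], [92, 61, 44], [95, 61, 46], [93, 62, 46], [95, 63, 51], [96, 65, 49], [96, 63, 46], [98, 67, 48], [95, 65, 49], [65, 40, 29], [98, 70, 48], [151, 112, 80], [151, 111, 81], [151, 113, 79], [150, 111, 75], [150, 111, 80], [150, 110, 76], [150, 113, 81]]
[[55, 32, 25], [53, 18, 12], [41, 16, 1], [21, 0, 0], [255, 255, 238], [252, 244, 230], [245, 238, 224], [245, 239, 223], [245, 239, 223], [255, 253, 237], [200, 188, 165], [67, 52, 42], [43, 14, 8], [49, 21, 12], [56, 32, 24], [52, 31, 18], [48, 26, 16], [48, 25, 11], [52, 31, 16], [52, 30, 24], [25, 12, 10], [29, 21, 11], [20, 10, 11], [22, 7, 4], [29, 28, 21], [23, 12, 12], [18, 11, 0], [0, 0, 0], [88, 71, 54], [120, 93, 74]]
```

```bash
sed -i 's/m=(r<70)|white/m=(r<(118 if abs(d["origin"][1])<.5 else 85))|white/' h.py; python3 - <<'E' 2>/dev/null
from h import *
D={n:old(n,n+"0") for n in("top","side")}
for k,x,y in[("dark",.429,.323),("dark",.432,.178),("dark",.426,-.195),("green",.424,-.082),("green",.437,.072)]:
    for ns in(("top",),("side",),("top","side")):
        r,f=fitbrick(D,k,x,y,ns=ns,fn=f"fb{int(y*1000)}");print(k,ns,np.round(r,4),round(f,3))
E
```

```text
dark ('top',) [0.4315 0.3245 0.0872] 0.953
dark ('side',) [0.4325 0.3263 0.0974] 0.741
dark ('top', 'side') [0.432  0.3254 0.087 ] 0.84
dark ('top',) [0.4305 0.1767 0.0474] 0.951
dark ('side',) [0.4324 0.175  0.0523] 0.769
dark ('top', 'side') [0.4315 0.1761 0.0368] 0.85
dark ('top',) [ 0.4237 -0.1996 -0.0856] 0.949
dark ('side',) [ 0.4251 -0.1984 -0.0725] 0.927
dark ('top', 'side') [ 0.4242 -0.1995 -0.0878] 0.93
green ('top',) [ 0.4223 -0.083   0.2041] 0.929
green ('side',) [ 0.4232 -0.0852  0.1953] 0.897
green ('top', 'side') [ 0.4226 -0.0834  0.1935] 0.908
green ('top',) [ 0.4323  0.0742 -0.145 ] 0.935
green ('side',) [ 0.4334  0.0744 -0.0988] 0.88
green ('top', 'side') [ 0.4327  0.0744 -0.1277] 0.901
```

```bash
python3 - <<'E' 2>/dev/null
from h import *
d=old("top","top0")
# rectify the deck plane z=.03 into stand frame: 2.5px per mm
s=2.6
X,Y=np.meshgrid(np.arange(-90,60,1/s),np.arange(150,-150,-1/s),indexing="ij")
P=np.stack([*(st(X.ravel(),Y.ravel(),30)[:2]),np.full(X.size,.03)],1)
u=proj(d,P).astype(np.float32).reshape(X.shape+(2,))
im=cv2.remap(d["img"][:,:,::-1],u[...,0],u[...,1],cv2.INTER_CUBIC)[::-1].copy()
for x in range(-80,60,10): cv2.line(im,(0,int((60-x)*s)),(8 if x%50 else 25,int((60-x)*s)),(255,0,0),1)
for y in range(-140,150,10): cv2.line(im,(int((150-y)*s),0),(int((150-y)*s),8 if y%50 else 25),(255,0,0),1)
print(im.shape);cv2.imwrite("pics/rect.png",im)
E
cat >> h.py <<'E'
def rect(d,fn,z=30,s=2.6,lo=-90,hi=60):
    X,Y=np.meshgrid(np.arange(lo,hi,1/s),np.arange(150,-150,-1/s),indexing="ij")
    a,b=st(X.ravel(),Y.ravel())[:2]
    u=proj(d,np.stack([a,b,np.full(X.size,z/1000)],1)).astype(np.float32).reshape(X.shape+(2,))
    im=cv2.remap(np.ascontiguousarray(d["img"][:,:,::-1]),u[...,0],u[...,1],cv2.INTER_CUBIC)[::-1].copy()
    for x in range(lo+10,hi,10): cv2.line(im,(0,int((hi-x)*s)),(8 if x%50 else 25,int((hi-x)*s)),(255,0,0),1)
    for y in range(-140,150,10): cv2.line(im,(int((150-y)*s),0),(int((150-y)*s),8 if y%50 else 25),(255,0,0),1)
    cv2.imwrite(f"pics/{fn}.png",im)
E
sed -i 's|return np.array(\[SX+c\*x-s\*y,SY+s\*x+c\*y,z/1000\])|return np.array([SX+c*x-s*y,SY+s*x+c*y,z/1000+0*x],dtype=float)|' h.py
python3 - <<'E'
from h import *
rect(old("top","top0"),"rect")
E
```

```text
(no output)
```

View pics/rect.png

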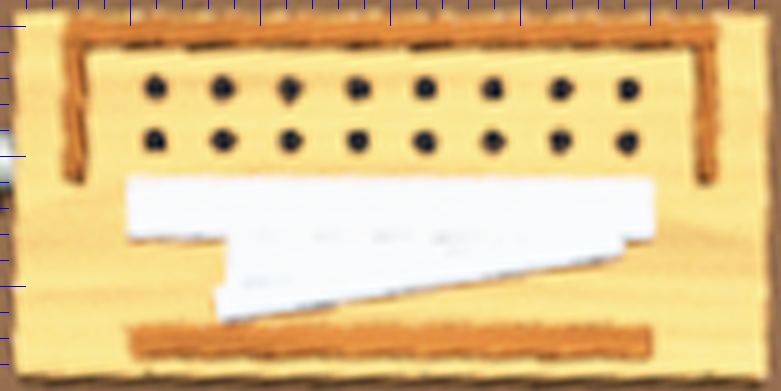

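```bash
cat >> h.py <<'E'
S1=(16.2,0.)
E
python3 - <<'E'
from h import *
for i in(-77,0,77): print(np.round(st(S1[0],i,45),4))
for i in(-38.5,38.5): print(np.round(st(S1[0],i,75),4))
plan([.432,.176,.10],.042)
E
```

```text
[ 0.6401 -0.0623  0.045 ]
[0.6468 0.0144 0.045 ]
[0.6536 0.0911 0.045 ]
[ 0.6435 -0.024   0.075 ]
[0.6502 0.0527 0.075 ]
n 9 dyaw -1.458 dist 0.106
[-0.46, 0.98, -0.46] 0.162
[-0.37, 0.98, -0.53] 0.162
[-0.28, 0.98, -0.58] 0.162
[-0.19, 0.98, -0.62] 0.162
[-0.08, 0.98, -0.64] 0.162
[0.02, 0.98, -0.65] 0.162
[0.13, 0.98, -0.64] 0.162
[0.23, 0.98, -0.61] 0.162
[0.32, 0.98, -0.56] 0.162
```

Call:
{"api": "servo_tool", "payload": {"plan": [{"fingers": -0.6,"translation": [-0.46,0.98,-0.46],"dr": [0,0.162,0]},{"fingers": -0.6,"translation": [-0.37,0.98,-0.53],"dr": [0,0.162,0]},{"fingers": -0.6,"translation": [-0.28,0.98,-0.58],"dr": [0,0.162,0]},{"fingers": -0.6,"translation": [-0.19,0.98,-0.62],"dr": [0,0.162,0]},{"fingers": -0.6,"translation": [-0.08,0.98,-0.64],"dr": [0,0.162,0]},{"fingers": -0.6,"translation": [0.02,0.98,-0.65],"dr": [0,0.162,0]},{"fingers": -0.6,"translation": [0.13,0.98,-0.64],"dr": [0,0.162,0]},{"fingers": -0.6,"translation": [0.23,0.98,-0.61],"dr": [0,0.162,0]},{"fingers": -0.6,"translation": [0.32,0.98,-0.56],"dr": [0,0.162,0]},{"fingers": -0.6,"translation": [0,0,0],"dr": [0,0,0]}]}}

```text
t: 8.7
ee_pos: [0.4319, 0.1756, 0.0984]
tool_rot: [[0.042, -0.001, 0.999], [-0.999, -0.001, 0.042], [0.001, -1.0, -0.001]]
wrist_force: [0.5, 0.7, -0.8]
grip_width: 0.0736
```

```bash
python3 - <<'E'
from h import *
D={n:snap(n) for n in("side","top")}
crop(D["side"],280,250,160,120,"b1")
print(state()["ee_pos"])
print(fitbrick(D,"dark",.4315,.176,.04,ns=("side",)))
plan([.432,.176,.0135],.042,n=3)
E
```

```text
[0.4325198  0.17610527 0.09922419]
(array([0.45582027, 0.19590779, 1.01134929]), np.float64(0.3309650719165802))
n 3 dyaw -0.003 dist 0.086
[0.0, 2.86, -0.02] 0.001
[0.0, 2.86, -0.02] 0.001
[0.0, 2.86, -0.02] 0.001
```

View pics/b1.png

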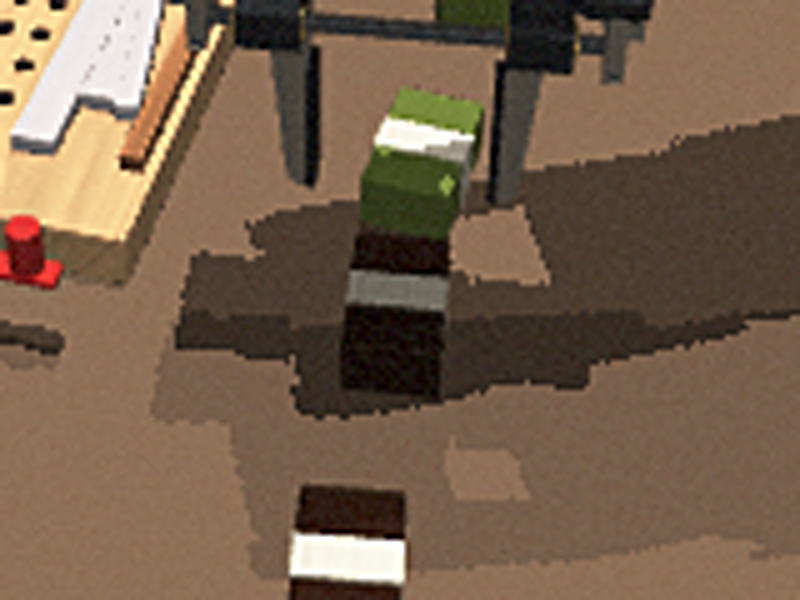

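Call:
{"api": "servo_tool", "payload": {"plan": [{"fingers": -0.6,"translation": [0,2.86,-0.02],"dr": [0,0,0]},{"fingers": -0.6,"translation": [0,2.86,-0.02],"dr": [0,0,0]},{"fingers": -0.6,"translation": [0,2.86,-0.02],"dr": [0,0,0]},{"fingers": -0.6,"translation": [0,0,0],"dr": [0,0,0]},{"fingers": 1,"translation": [0,0,0],"dr": [0,0,0]},{"fingers": 1,"translation": [0,0,0],"dr": [0,0,0]},{"fingers": 1,"translation": [0,0,0],"dr": [0,0,0]},{"fingers": 1,"translation": [0,0,0],"dr": [0,0,0]}], "grip_force": 30}}

```text
t: 9.8
ee_pos: [0.4315, 0.1763, 0.0142]
tool_rot: [[0.042, 0.002, 0.999], [-0.999, 0.001, 0.042], [-0.001, -1.0, 0.002]]
wrist_force: [0.2, -0.1, 7.9]
grip_width: 0.0436
```

```bash
python3 - <<'E'
from h import *
s=state();print(s["t"],s["ee_pos"],s["grip_width"],s["wrist_force"])
s=dict(s);p=np.array(s["ee_pos"]);p[2]=.1335;s["ee_pos"]=p
T=st(S1[0],0,120);T[2]=.12;plan(T,TH,st0=s)
E
```

```text
9.8 [0.4314801  0.17626323 0.01416892] 0.04360474837082187 [ 0.20365319 -0.11888493  7.87422656]
n 5 dyaw -0.13 dist 0.27
[3.42, 0.27, 4.17] 0.026
[3.31, 0.27, 4.25] 0.026
[3.2, 0.27, 4.34] 0.026
[3.08, 0.27, 4.42] 0.026
[2.97, 0.27, 4.5] 0.026
```

Call:
{"api": "servo_tool", "payload": {"plan": [{"fingers": 1,"translation": [0,-2,0],"dr": [0,0,0]},{"fingers": 1,"translation": [0,-5,0],"dr": [0,0,0]},{"fingers": 1,"translation": [0,-5,0],"dr": [0,0,0]},{"fingers": 1,"translation": [3.42,0.27,4.17],"dr": [0,0.026,0]},{"fingers": 1,"translation": [3.31,0.27,4.25],"dr": [0,0.026,0]},{"fingers": 1,"translation": [3.2,0.27,4.34],"dr": [0,0.026,0]},{"fingers": 1,"translation": [3.08,0.27,4.42],"dr": [0,0.026,0]},{"fingers": 1,"translation": [2.97,0.27,4.5],"dr": [0,0.026,0]},{"fingers": 1,"translation": [0,0,0],"dr": [0,0,0]},{"fingers": 1,"translation": [0,0,0],"dr": [0,0,0]}]}}

```text
t: 11.05
ee_pos: [0.6451, 0.014, 0.1194]
tool_rot: [[-0.088, -0.002, 0.996], [-0.996, 0.0, -0.088], [-0.0, -1.0, -0.002]]
wrist_force: [0.3, 0.5, -0.3]
grip_width: 0.0438
```

```bash
python3 - <<'E'
from h import *
s=state();print(s["t"],s["ee_pos"],s["grip_width"],s["wrist_force"])
D={n:snap(n) for n in("side","top")}
crop(D["side"],200,170,200,150,"b2")
T=st(S1[0],0,43);plan(T,TH,n=4)
E
```

```text
11.05 [0.64508287 0.01402854 0.11942292] 0.043753679948965195 [ 0.32978312  0.5111838  -0.32049883]
n 4 dyaw -0.001 dist 0.077
[0.0, 1.92, 0.05] 0.0
[0.0, 1.92, 0.05] 0.0
[0.0, 1.92, 0.05] 0.0
[0.0, 1.92, 0.05] 0.0
```

View pics/b2.png

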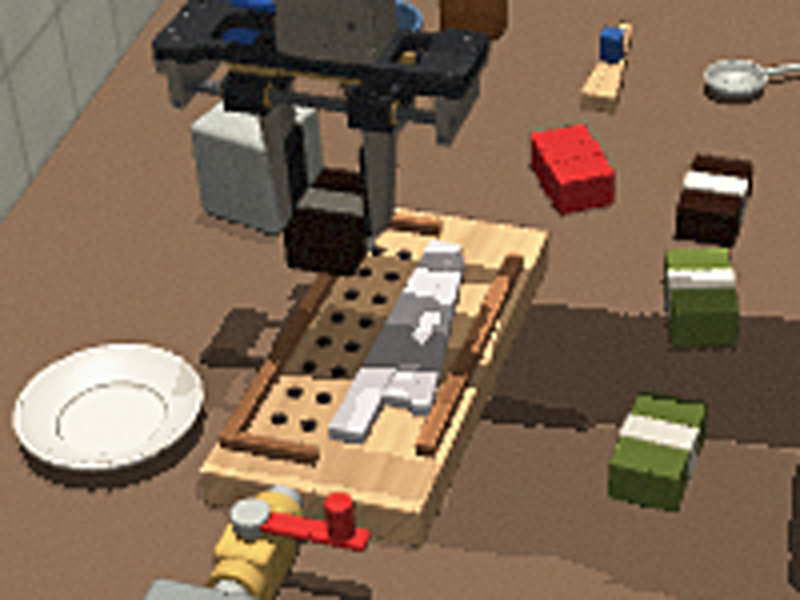

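Call:
{"api": "servo_tool", "payload": {"plan": [{"fingers": 1,"translation": [0,2.5,0.05],"dr": [0,0,0]},{"fingers": 1,"translation": [0,2.5,0.05],"dr": [0,0,0]},{"fingers": 1,"translation": [0,1.5,0.05],"dr": [0,0,0]},{"fingers": 1,"translation": [0,0,0],"dr": [0,0,0]}]}}

```text
t: 11.65
ee_pos: [0.6465, 0.0143, 0.0541]
tool_rot: [[-0.087, -0.002, 0.996], [-0.996, 0.0, -0.087], [0.0, -1.0, -0.002]]
wrist_force: [-0.8, -0.1, -0.5]
grip_width: 0.0437
```

```bash
python3 - <<'E'
from h import *
s=state();print(s["t"],s["ee_pos"],s["grip_width"],s["wrist_force"])
D={n:snap(n) for n in("side","top")}
a=D["top"]["img"][170:270,230:390,::-1];b=D["side"]["img"][190:310,220:380,::-1]
cv2.imwrite("pics/b3.png",np.hstack([cv2.resize(a,None,fx=2.5,fy=3,interpolation=cv2.INTER_CUBIC),cv2.resize(b,None,fx=2.5,fy=2.5,interpolation=cv2.INTER_CUBIC)]))
T=st(S1[0],0,44);plan(T,TH,n=1)
E
```

```text
11.65 [0.64651329 0.01431508 0.05408966] 0.04371162924662675 [-0.80155371 -0.11907194 -0.5375044 ]
n 1 dyaw -0.0 dist 0.012
[-0.02, 1.16, -0.11] 0.0
```

View pics/b3.png

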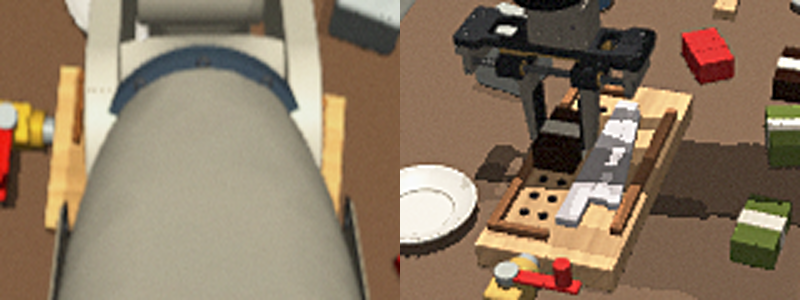

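Call:
{"api": "servo_tool", "payload": {"plan": [{"fingers": 1,"translation": [0,0.5,-0.05],"dr": [0,0,0]},{"fingers": 1,"translation": [0,0.45,0],"dr": [0,0,0]},{"fingers": 1,"translation": [0,0,0],"dr": [0,0,0]}]}}

```text
t: 12.12
ee_pos: [0.6468, 0.0138, 0.045]
tool_rot: [[-0.088, -0.001, 0.996], [-0.996, 0.0, -0.088], [0.0, -1.0, -0.001]]
wrist_force: [0.1, -0.2, -1.0]
grip_width: 0.0436
```

```bash
python3 - <<'E'
from h import *
s=state();print(s["t"],s["ee_pos"],s["grip_width"],s["wrist_force"])
D={n:snap(n) for n in("side","top")}
crop(D["side"],240,200,100,75,"b4")
E
```

```text
12.125 [0.64684314 0.0137815  0.04504328] 0.043647145318105 [ 0.10326246 -0.20287115 -1.02638344]
```

View pics/b4.png

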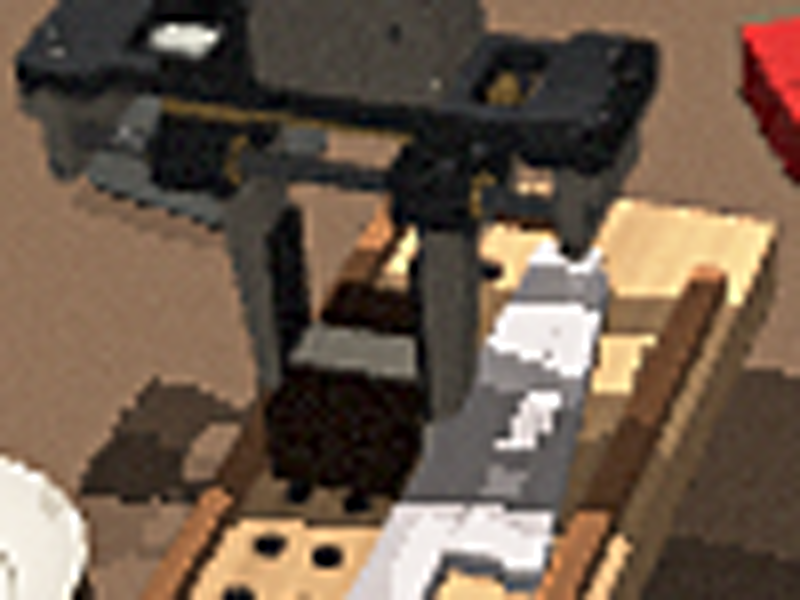

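Call:
{"api": "servo_tool", "payload": {"plan": [{"fingers": 1,"translation": [0,0.1,0],"dr": [0,0,0]},{"fingers": -0.2,"translation": [0,0,0],"dr": [0,0,0]},{"fingers": -0.2,"translation": [0,0,0],"dr": [0,0,0]},{"fingers": -0.2,"translation": [0,-2,0],"dr": [0,0,0]},{"fingers": -0.4,"translation": [0,-6,0],"dr": [0,0,0]}]}}

```text
t: 12.85
ee_pos: [0.6451, 0.0138, 0.1235]
tool_rot: [[-0.088, -0.005, 0.996], [-0.996, -0.0, -0.088], [0.001, -1.0, -0.005]]
wrist_force: [-0.1, 0.3, -0.4]
grip_width: 0.063
```

```bash
python3 - <<'E'
from h import *
s=state();print(s["t"],s["ee_pos"],s["grip_width"],s["wrist_force"])
plan([.432,.3254,.1],.087)
E
```

```text
12.85 [0.64508063 0.01380028 0.12352495] 0.06300757949670885 [-0.05807703  0.3166338  -0.44538786]
n 7 dyaw 0.175 dist 0.378
[-4.17, 0.34, -3.42] -0.025
[-4.25, 0.34, -3.32] -0.025
[-4.33, 0.34, -3.21] -0.025
[-4.41, 0.34, -3.1] -0.025
[-4.49, 0.34, -2.99] -0.025
[-4.56, 0.34, -2.88] -0.025
[-4.63, 0.34, -2.76] -0.025
```

Call:
{"api": "servo_tool", "payload": {"plan": [{"fingers": -0.6,"translation": [-4.17,0.2,-3.42],"dr": [0,-0.025,0]},{"fingers": -0.6,"translation": [-4.25,0.2,-3.32],"dr": [0,-0.025,0]},{"fingers": -0.6,"translation": [-4.33,0.3,-3.21],"dr": [0,-0.025,0]},{"fingers": -0.6,"translation": [-4.41,0.3,-3.1],"dr": [0,-0.025,0]},{"fingers": -0.6,"translation": [-4.49,0.4,-2.99],"dr": [0,-0.025,0]},{"fingers": -0.6,"translation": [-4.56,0.5,-2.88],"dr": [0,-0.025,0]},{"fingers": -0.6,"translation": [-4.63,0.5,-2.76],"dr": [0,-0.025,0]},{"fingers": -0.6,"translation": [0,0,0],"dr": [0,0,0]}]}}

```text
t: 13.85
ee_pos: [0.4325, 0.328, 0.1015]
tool_rot: [[0.091, 0.001, 0.996], [-0.996, 0.001, 0.091], [-0.001, -1.0, 0.001]]
wrist_force: [-0.1, -0.6, -0.5]
grip_width: 0.0736
```

```bash
python3 - <<'E'
from h import *
s=state();print(s["t"],s["ee_pos"],s["grip_width"],s["wrist_force"])
D={n:snap(n,n+"3") for n in("side","top")}
a=D["top"]["img"][170:320,230:430,::-1];b=D["side"]["img"][190:340,220:420,::-1]
cv2.imwrite("pics/b5.png",cv2.resize(np.hstack([a,b]),None,fx=2,fy=2,interpolation=cv2.INTER_CUBIC))
cv2.imwrite("pics/b5b.png",cv2.resize(D["side"]["img"][270:420,270:470,::-1],None,fx=4,fy=4,interpolation=cv2.INTER_CUBIC))
plan([.432,.3254,.0135],.087,n=3)
E
```

```text
13.85 [0.43253301 0.32801362 0.1014571 ] 0.07358628644780876 [-0.08070169 -0.57986459 -0.4637561 ]
n 3 dyaw -0.001 dist 0.088
[0.01, 2.93, -0.08] 0.0
[0.01, 2.93, -0.08] 0.0
[0.01, 2.93, -0.08] 0.0
```

View pics/b5.png

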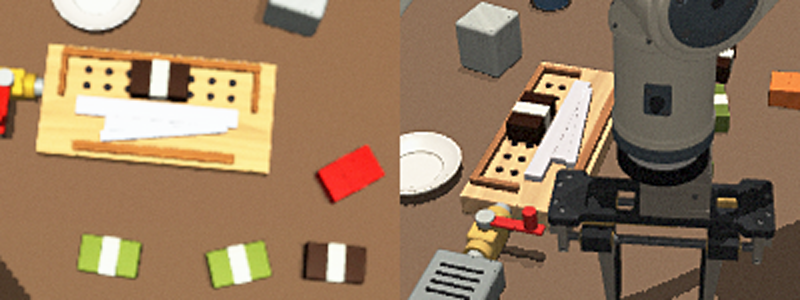

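View pics/b5b.png

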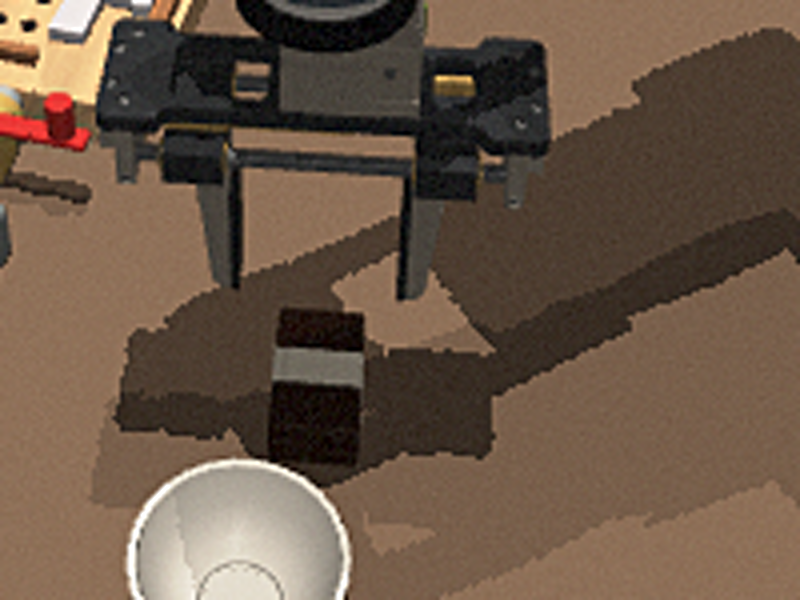

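```bash
cat >> h.py <<'E'
def tost(x,y):
    c,s=np.cos(TH),np.sin(TH);dx,dy=x-SX,y-SY;return np.round([1000*(c*dx+s*dy),1000*(-s*dx+c*dy)],1)
E
python3 - <<'E' 2>/dev/null
from h import *
D={n:old(n,n+"3") for n in("top","side")}
m=st(16,0)
for ns in(("top",),("side",)):
    r,f=fitbrick(D,"dark",m[0],m[1],TH,z0=.03,ns=ns,fn="pb");print(tost(*r[:2]),r[2]-TH,f)
E
```

```text
[-6.6 17.4] -0.3269145527465359 0.31184110045433044
[-22.   50.7] -0.5942931009278117 0.3174830377101898
```

Call:
{"api": "servo_tool", "payload": {"plan": [{"fingers": -0.6,"translation": [0,2.93,-0.08],"dr": [0,0,0]},{"fingers": -0.6,"translation": [0,2.93,-0.08],"dr": [0,0,0]},{"fingers": -0.6,"translation": [0,2.93,0],"dr": [0,0,0]},{"fingers": -0.6,"translation": [0,0,0],"dr": [0,0,0]},{"fingers": 1,"translation": [0,0,0],"dr": [0,0,0]},{"fingers": 1,"translation": [0,0,0],"dr": [0,0,0]},{"fingers": 1,"translation": [0,0,0],"dr": [0,0,0]},{"fingers": 1,"translation": [0,0,0],"dr": [0,0,0]}], "grip_force": 30}}

```text
t: 14.95
ee_pos: [0.433, 0.3256, 0.0133]
tool_rot: [[0.087, 0.001, 0.996], [-0.996, 0.001, 0.087], [-0.001, -1.0, 0.001]]
wrist_force: [0.7, -2.1, 7.0]
grip_width: 0.0438
```

```bash
python3 - <<'E'
from h import *
s=state();print(s["t"],s["ee_pos"],s["grip_width"],s["wrist_force"])
s=dict(s);p=np.array(s["ee_pos"]);p[2]+=.12;s["ee_pos"]=p
T=st(S1[0],77,120);T[2]=.13;plan(T,TH,st0=s)
E
```

```text
14.95 [0.43298964 0.32558952 0.01333446] 0.043767774393231075 [ 0.70638373 -2.11900899  6.96851815]
n 6 dyaw -0.175 dist 0.322
[4.21, 0.06, 3.32] 0.029
[4.12, 0.06, 3.44] 0.029
[4.01, 0.06, 3.56] 0.029
[3.91, 0.06, 3.68] 0.029
[3.8, 0.06, 3.79] 0.029
[3.69, 0.06, 3.9] 0.029
```

Call:
{"api": "servo_tool", "payload": {"plan": [{"fingers": 1,"translation": [0,-2,0],"dr": [0,0,0]},{"fingers": 1,"translation": [0,-5,0],"dr": [0,0,0]},{"fingers": 1,"translation": [0,-5,0],"dr": [0,0,0]},{"fingers": 1,"translation": [4.21,0.06,3.32],"dr": [0,0.029,0]},{"fingers": 1,"translation": [4.12,0.06,3.44],"dr": [0,0.029,0]},{"fingers": 1,"translation": [4.01,0.06,3.56],"dr": [0,0.029,0]},{"fingers": 1,"translation": [3.91,0.06,3.68],"dr": [0,0.029,0]},{"fingers": 1,"translation": [3.8,0.06,3.79],"dr": [0,0.029,0]},{"fingers": 1,"translation": [3.69,0.06,3.9],"dr": [0,0.029,0]},{"fingers": 1,"translation": [0,0,0],"dr": [0,0,0]},{"fingers": 1,"translation": [0,0,0],"dr": [0,0,0]}]}}

```text
t: 16.32
ee_pos: [0.6523, 0.0909, 0.1285]
tool_rot: [[-0.087, -0.001, 0.996], [-0.996, 0.0, -0.087], [-0.0, -1.0, -0.001]]
wrist_force: [-0.3, 0.7, -0.8]
grip_width: 0.0438
```

```bash
python3 - <<'E'
from h import *
rect(old("top","top3"),"r3",z=60)
s=state();print(s["t"],s["ee_pos"],s["grip_width"],s["wrist_force"])
T=st(S1[0],77,54);plan(T,TH,n=3)
E
```

```text
16.325 [0.65226386 0.09092656 0.12847805] 0.04383077494799501 [-0.31191326  0.72472671 -0.80915959]
n 3 dyaw -0.001 dist 0.074
[-0.01, 2.48, 0.04] 0.0
[-0.01, 2.48, 0.04] 0.0
[-0.01, 2.48, 0.04] 0.0
```

View pics/r3.png

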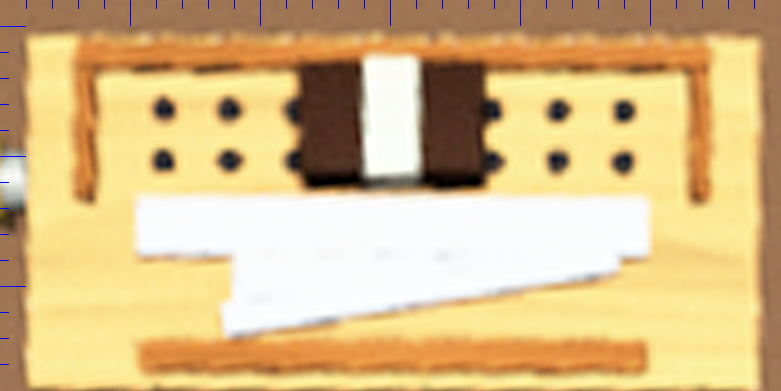

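Call:
{"api": "servo_tool", "payload": {"plan": [{"fingers": 1,"translation": [0,2.48,0.04],"dr": [0,0,0]},{"fingers": 1,"translation": [0,2.48,0.04],"dr": [0,0,0]},{"fingers": 1,"translation": [0,2.4,0.04],"dr": [0,0,0]},{"fingers": 1,"translation": [0,0.5,0],"dr": [0,0,0]},{"fingers": 1,"translation": [0,0.4,0],"dr": [0,0,0]},{"fingers": 1,"translation": [0,0,0],"dr": [0,0,0]}]}}

```text
t: 17.08
ee_pos: [0.6545, 0.0911, 0.047]
tool_rot: [[-0.086, 0.001, 0.996], [-0.996, 0.0, -0.086], [-0.0, -1.0, 0.001]]
wrist_force: [-0.2, 0.3, -0.5]
grip_width: 0.044
```

```bash
python3 - <<'E'
from h import *
s=state();print(s["t"],s["ee_pos"],s["grip_width"],s["wrist_force"],tost(*s["ee_pos"][:2]))
D={n:snap(n) for n in("side",)}
crop(D["side"],230,210,120,90,"b6")
E
```

```text
17.075 [0.65449289 0.0910663  0.04697492] 0.04403705659282771 [-0.184798    0.34214481 -0.47697753] [17.1 77.1]
```

View pics/b6.png

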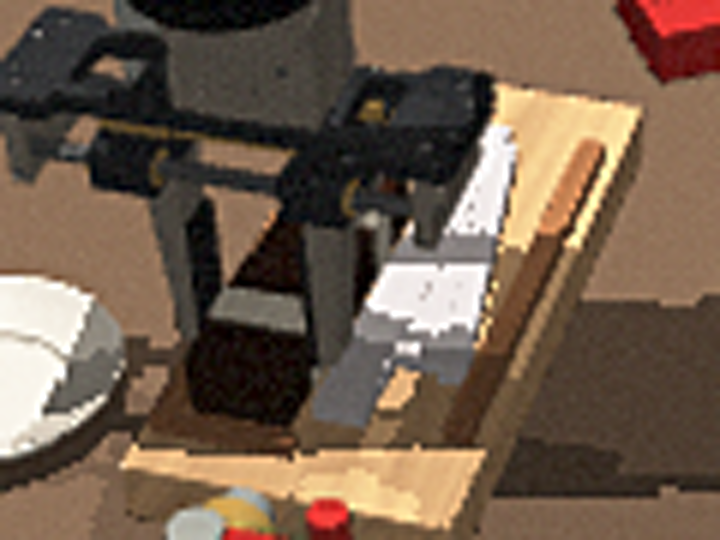

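Call:
{"api": "servo_tool", "payload": {"plan": [{"fingers": 1,"translation": [0,0.25,-0.1],"dr": [0,0,0]},{"fingers": 1,"translation": [0,0.1,0],"dr": [0,0,0]},{"fingers": 1,"translation": [0,0,0],"dr": [0,0,0]},{"fingers": -0.2,"translation": [0,0,0],"dr": [0,0,0]},{"fingers": -0.2,"translation": [0,0,0],"dr": [0,0,0]},{"fingers": -0.2,"translation": [0,-2,0],"dr": [0,0,0]},{"fingers": -0.4,"translation": [0,-6,0],"dr": [0,0,0]}]}}

```text
t: 18.0
ee_pos: [0.6512, 0.0904, 0.1217]
tool_rot: [[-0.087, -0.006, 0.996], [-0.996, -0.001, -0.087], [0.001, -1.0, -0.005]]
wrist_force: [1.2, 0.6, 0.5]
grip_width: 0.0628
```

```bash
python3 - <<'E'
from h import *
s=state();print(s["t"],s["ee_pos"],s["grip_width"],s["wrist_force"])
plan([.4242,-.1995,.1],-.088)
E
```

```text
18.0 [0.65121191 0.09042258 0.12165994] 0.06283156536425724 [1.21341093 0.56698028 0.49730117]
n 7 dyaw -0.001 dist 0.369
[4.41, 0.31, -2.87] 0.0
[4.41, 0.31, -2.87] 0.0
[4.41, 0.31, -2.87] 0.0
[4.41, 0.31, -2.87] 0.0
[4.41, 0.31, -2.87] 0.0
[4.41, 0.31, -2.87] 0.0
[4.41, 0.31, -2.87] 0.0
```

Call:
{"api": "servo_tool", "payload": {"plan": [{"fingers": -0.6,"translation": [4.41,0.1,-2.87],"dr": [0,0,0]},{"fingers": -0.6,"translation": [4.41,0.2,-2.87],"dr": [0,0,0]},{"fingers": -0.6,"translation": [4.41,0.3,-2.87],"dr": [0,0,0]},{"fingers": -0.6,"translation": [4.41,0.3,-2.87],"dr": [0,0,0]},{"fingers": -0.6,"translation": [4.41,0.3,-2.87],"dr": [0,0,0]},{"fingers": -0.6,"translation": [4.41,0.4,-2.87],"dr": [0,0,0]},{"fingers": -0.6,"translation": [4.41,0.4,-2.87],"dr": [0,0,0]},{"fingers": -0.6,"translation": [0,0,0],"dr": [0,0,0]}]}}

```text
t: 19.0
ee_pos: [0.4247, -0.2014, 0.1037]
tool_rot: [[-0.091, 0.0, 0.996], [-0.996, -0.001, -0.091], [0.001, -1.0, 0.0]]
wrist_force: [-0.1, 0.4, 1.5]
grip_width: 0.0733
```

```bash
python3 - <<'E'
from h import *
s=state();print(s["t"],s["ee_pos"],s["grip_width"],s["wrist_force"])
D={n:snap(n,n+"4") for n in("side","top")}
crop(D["side"],330,170,120,90,"b7")
rect(D["top"],"r4",z=60)
plan([.4242,-.1995,.0135],-.088,n=3)
E
```

```text
19.0 [ 0.42466551 -0.20143777  0.10367629] 0.07333033018293375 [-0.0870662   0.36371001  1.48661485]
n 3 dyaw 0.001 dist 0.09
[-0.0, 3.01, -0.09] -0.0
[-0.0, 3.01, -0.09] -0.0
[-0.0, 3.01, -0.09] -0.0
```

View pics/b7.png

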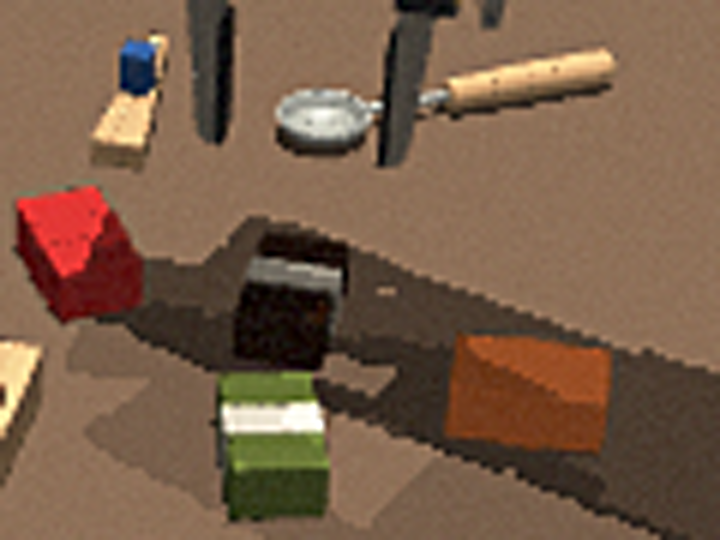

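View pics/top4.png

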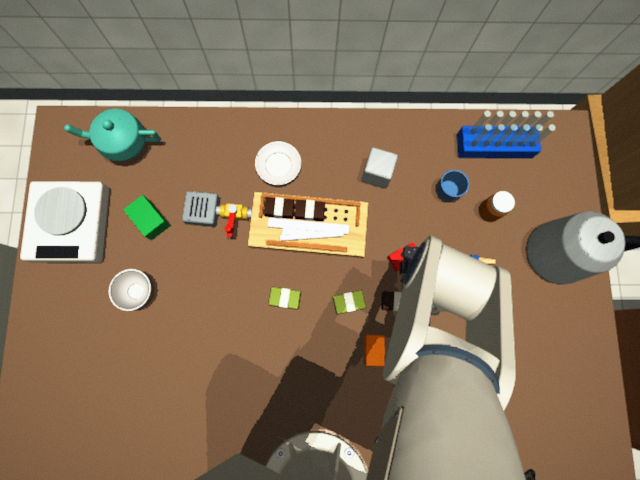

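View pics/r4.png

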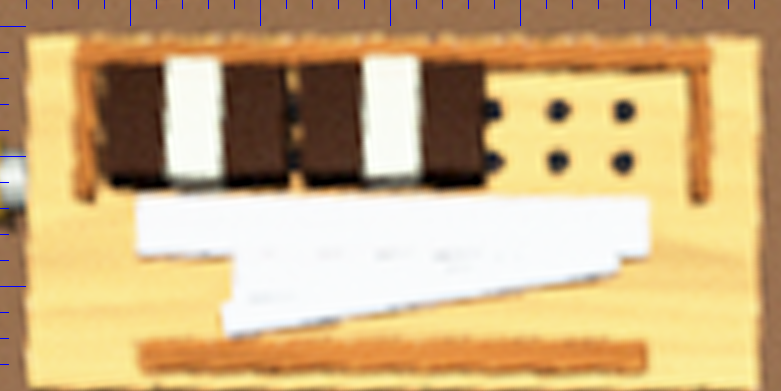

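Call:
{"api": "servo_tool", "payload": {"plan": [{"fingers": -0.6,"translation": [0,3.0,-0.05],"dr": [0,0,0]},{"fingers": -0.6,"translation": [0,3.0,0],"dr": [0,0,0]},{"fingers": -0.6,"translation": [0,3.0,0],"dr": [0,0,0]},{"fingers": -0.6,"translation": [0,0,0],"dr": [0,0,0]},{"fingers": 1,"translation": [0,0,0],"dr": [0,0,0]},{"fingers": 1,"translation": [0,0,0],"dr": [0,0,0]},{"fingers": 1,"translation": [0,0,0],"dr": [0,0,0]},{"fingers": 1,"translation": [0,0,0],"dr": [0,0,0]}], "grip_force": 30}}

```text
t: 20.1
ee_pos: [0.4263, -0.1995, 0.0135]
tool_rot: [[-0.087, 0.001, 0.996], [-0.996, -0.0, -0.087], [0.0, -1.0, 0.001]]
wrist_force: [-0.7, 1.0, 7.4]
grip_width: 0.0439
```

```bash
python3 - <<'E'
from h import *
s=state();print(s["t"],s["ee_pos"],s["grip_width"],s["wrist_force"])
s=dict(s);p=np.array(s["ee_pos"]);p[2]+=.12;s["ee_pos"]=p
T=st(S1[0],-77,120);T[2]=.13;plan(T,TH,st0=s)
E
```

```text
20.1 [ 0.42626749 -0.19948145  0.01353225] 0.04386025024231229 [-0.68914171  1.0253298   7.43592735]
n 5 dyaw -0.001 dist 0.254
[-3.11, 0.07, 4.02] 0.0
[-3.11, 0.07, 4.02] 0.0
[-3.11, 0.07, 4.02] 0.0
[-3.11, 0.07, 4.02] 0.0
[-3.11, 0.07, 4.02] 0.0
```

Call:
{"api": "servo_tool", "payload": {"plan": [{"fingers": 1,"translation": [0,-2,0],"dr": [0,0,0]},{"fingers": 1,"translation": [0,-5,0],"dr": [0,0,0]},{"fingers": 1,"translation": [0,-5,0],"dr": [0,0,0]},{"fingers": 1,"translation": [-3.11,0.07,4.02],"dr": [0,0,0]},{"fingers": 1,"translation": [-3.11,0.07,4.02],"dr": [0,0,0]},{"fingers": 1,"translation": [-3.11,0.07,4.02],"dr": [0,0,0]},{"fingers": 1,"translation": [-3.11,0.07,4.02],"dr": [0,0,0]},{"fingers": 1,"translation": [-3.11,0.07,4.02],"dr": [0,0,0]},{"fingers": 1,"translation": [0,0,0],"dr": [0,0,0]},{"fingers": 1,"translation": [0,0,0],"dr": [0,0,0]}]}}

```text
t: 21.35
ee_pos: [0.6386, -0.0619, 0.1288]
tool_rot: [[-0.086, -0.002, 0.996], [-0.996, -0.0, -0.086], [0.0, -1.0, -0.002]]
wrist_force: [-0.5, 0.2, -1.3]
grip_width: 0.0439
```

```bash
python3 - <<'E'
from h import *
s=state();print(s["t"],s["ee_pos"],s["grip_width"],s["wrist_force"])
D={n:snap(n) for n in("side",)}
crop(D["side"],200,150,200,150,"b8")
T=st(S1[0],-77.5,53);plan(T,TH,n=3)
E
```

```text
21.35 [ 0.63857578 -0.061946    0.12880834] 0.04393172913541611 [-0.4685752   0.19893734 -1.27292938]
n 3 dyaw -0.001 dist 0.076
[0.01, 2.53, 0.06] 0.0
[0.01, 2.53, 0.06] 0.0
[0.01, 2.53, 0.06] 0.0
```

View pics/b8.png

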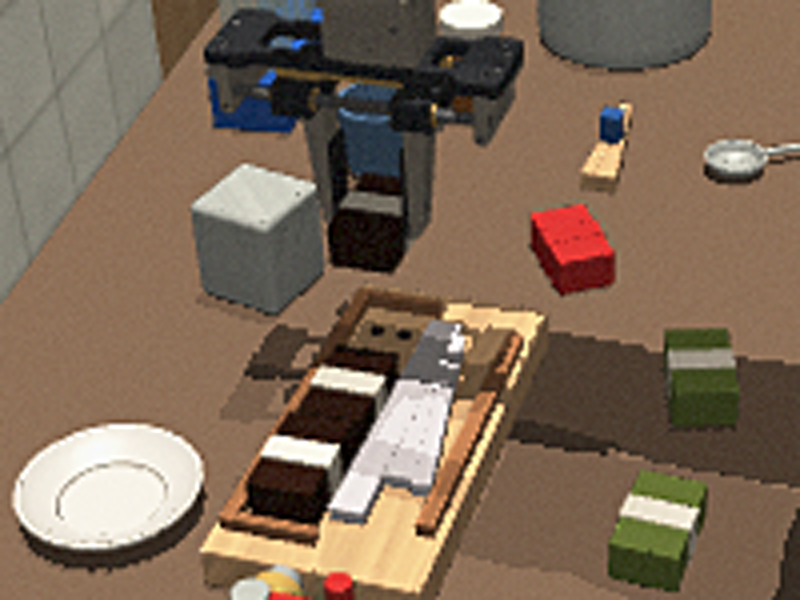

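Call:
{"api": "servo_tool", "payload": {"plan": [{"fingers": 1,"translation": [0,2.53,0.05],"dr": [0,0,0]},{"fingers": 1,"translation": [0,2.53,0.05],"dr": [0,0,0]},{"fingers": 1,"translation": [0,2.5,0],"dr": [0,0,0]},{"fingers": 1,"translation": [0,0.5,0],"dr": [0,0,0]},{"fingers": 1,"translation": [0,0.3,0],"dr": [0,0,0]},{"fingers": 1,"translation": [0,0,0],"dr": [0,0,0]}]}}

```text
t: 22.15
ee_pos: [0.6409, -0.0622, 0.0465]
tool_rot: [[-0.087, 0.001, 0.996], [-0.996, -0.0, -0.087], [0.0, -1.0, 0.001]]
wrist_force: [0.5, 0.9, -1.5]
grip_width: 0.0439
```

```bash
python3 - <<'E'
from h import *
s=state();print(s["t"],s["ee_pos"],s["grip_width"],s["wrist_force"],tost(*s["ee_pos"][:2]))
D={n:snap(n) for n in("side",)}
crop(D["side"],240,190,120,90,"b9")
E
```

```text
22.15 [ 0.64091604 -0.0622103   0.04654062] 0.04390851813550344 [ 0.47714897  0.87140918 -1.50678671] [ 17.  -76.8]
```

View pics/b9.png

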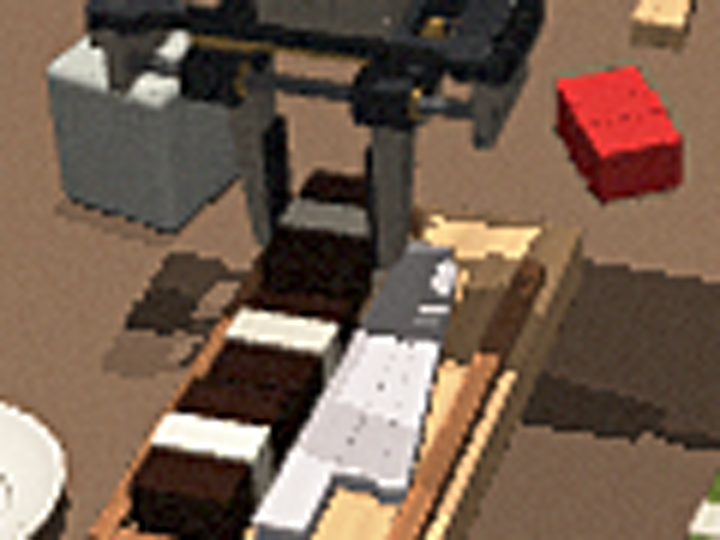

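Call:
{"api": "servo_tool", "payload": {"plan": [{"fingers": 1,"translation": [0,0.2,-0.1],"dr": [0,0,0]},{"fingers": 1,"translation": [0,0.1,0],"dr": [0,0,0]},{"fingers": 1,"translation": [0,0,0],"dr": [0,0,0]},{"fingers": -0.2,"translation": [0,0,0],"dr": [0,0,0]},{"fingers": -0.2,"translation": [0,0,0],"dr": [0,0,0]},{"fingers": -0.2,"translation": [0,-2,0],"dr": [0,0,0]},{"fingers": -0.4,"translation": [0,-6,0],"dr": [0,0,0]}]}}

```text
t: 23.08
ee_pos: [0.6375, -0.0616, 0.1217]
tool_rot: [[-0.087, -0.006, 0.996], [-0.996, 0.001, -0.087], [-0.0, -1.0, -0.006]]
wrist_force: [-0.4, -0.4, -0.1]
grip_width: 0.0629
```

```bash
python3 - <<'E'
from h import *
s=state();print(s["t"],s["ee_pos"],s["grip_width"],s["wrist_force"])
plan([.4228,-.0836,.1],.195)
E
```

```text
23.075 [ 0.63747789 -0.06161956  0.12167444] 0.06289230247417905 [-0.38475647 -0.40473153 -0.08370416]
n 4 dyaw 0.282 dist 0.217
[1.01, 0.54, -5.3] -0.07
[0.64, 0.54, -5.36] -0.07
[0.26, 0.54, -5.39] -0.07
[-0.12, 0.54, -5.39] -0.07
```

Call:
{"api": "servo_tool", "payload": {"plan": [{"fingers": -0.6,"translation": [1.01,0.3,-5.3],"dr": [0,-0.07,0]},{"fingers": -0.6,"translation": [0.64,0.54,-5.36],"dr": [0,-0.07,0]},{"fingers": -0.6,"translation": [0.26,0.54,-5.39],"dr": [0,-0.07,0]},{"fingers": -0.6,"translation": [-0.12,0.54,-5.39],"dr": [0,-0.07,0]},{"fingers": -0.6,"translation": [0,0,0],"dr": [0,0,0]}]}}

```text
t: 23.7
ee_pos: [0.4208, -0.0835, 0.1038]
tool_rot: [[0.192, -0.003, 0.981], [-0.981, 0.0, 0.192], [-0.001, -1.0, -0.002]]
wrist_force: [1.2, -0.1, 0.6]
grip_width: 0.0737
```

```bash
python3 - <<'E'
from h import *
s=state();print(s["t"],s["ee_pos"],s["grip_width"],s["wrist_force"])
D={n:snap(n,n+"5") for n in("side","top")}
crop(D["side"],240,190,160,120,"b10")
rect(D["top"],"r5",z=60)
plan([.4228,-.0836,.0135],.195,n=3)
E
```

```text
23.7 [ 0.42084916 -0.08351377  0.10381251] 0.07371371738834004 [ 1.21122298 -0.14510079  0.58346458]
n 3 dyaw 0.003 dist 0.091
[-0.03, 3.04, -0.1] -0.001
[-0.03, 3.04, -0.1] -0.001
[-0.03, 3.04, -0.1] -0.001
```

View pics/b10.png

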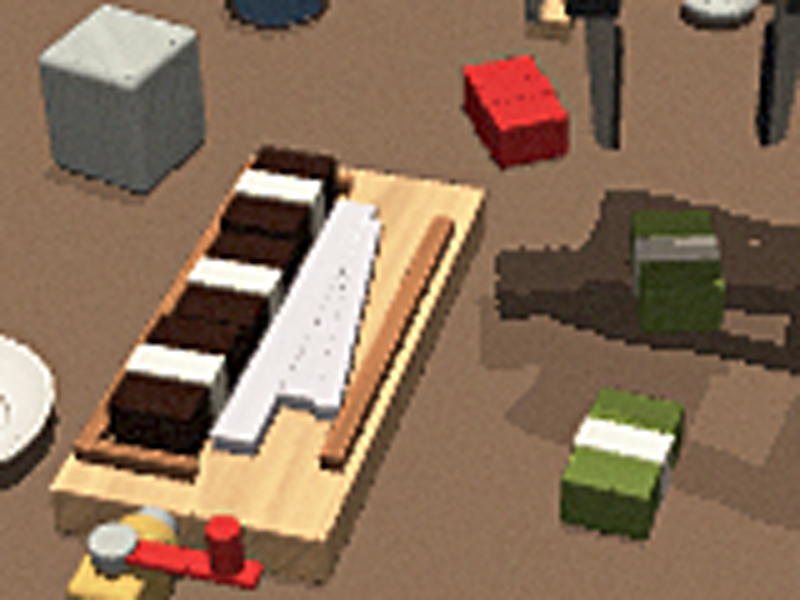

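View pics/r5.png

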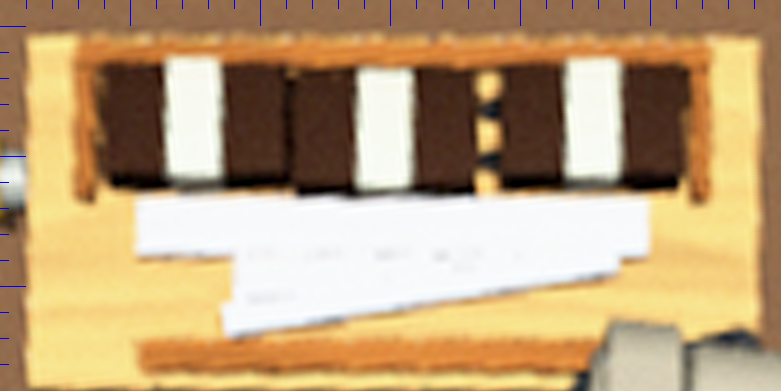

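Call:
{"api": "servo_tool", "payload": {"plan": [{"fingers": -0.6,"translation": [0,3.04,0],"dr": [0,0,0]},{"fingers": -0.6,"translation": [0,3.04,0],"dr": [0,0,0]},{"fingers": -0.6,"translation": [0,3.04,0],"dr": [0,0,0]},{"fingers": -0.6,"translation": [0,0,0],"dr": [0,0,0]},{"fingers": 1,"translation": [0,0,0],"dr": [0,0,0]},{"fingers": 1,"translation": [0,0,0],"dr": [0,0,0]},{"fingers": 1,"translation": [0,0,0],"dr": [0,0,0]},{"fingers": 1,"translation": [0,0,0],"dr": [0,0,0]}], "grip_force": 30}}

```text
t: 24.8
ee_pos: [0.4253, -0.0838, 0.013]
tool_rot: [[0.192, 0.001, 0.981], [-0.981, -0.0, 0.192], [0.0, -1.0, 0.001]]
wrist_force: [-1.2, 0.3, 7.9]
grip_width: 0.0439
```

```bash
python3 - <<'E'
from h import *
s=state();print(s["t"],s["ee_pos"],s["grip_width"],s["wrist_force"])
s=dict(s);p=np.array(s["ee_pos"]);p[2]+=.12;s["ee_pos"]=p
T=st(15.5,-38.5,120);T[2]=.14;plan(T,TH,st0=s)
E
```

```text
24.8 [ 0.42533838 -0.08375945  0.01301371] 0.04390337339044029 [-1.23882865  0.25188     7.85255477]
n 4 dyaw -0.281 dist 0.226
[-0.43, -0.17, 5.62] 0.07
[-0.82, -0.17, 5.58] 0.07
[-1.21, -0.17, 5.51] 0.07
[-1.59, -0.17, 5.41] 0.07
```

Call:
{"api": "servo_tool", "payload": {"plan": [{"fingers": 1,"translation": [0,-2,0],"dr": [0,0,0]},{"fingers": 1,"translation": [0,-5,0],"dr": [0,0,0]},{"fingers": 1,"translation": [0,-5,0],"dr": [0,0,0]},{"fingers": 1,"translation": [-0.43,-0.17,5.62],"dr": [0,0.07,0]},{"fingers": 1,"translation": [-0.82,-0.17,5.58],"dr": [0,0.07,0]},{"fingers": 1,"translation": [-1.21,-0.17,5.51],"dr": [0,0.07,0]},{"fingers": 1,"translation": [-1.59,-0.17,5.41],"dr": [0,0.07,0]},{"fingers": 1,"translation": [0,0,0],"dr": [0,0,0]},{"fingers": 1,"translation": [0,0,0],"dr": [0,0,0]}]}}

```text
t: 25.92
ee_pos: [0.6412, -0.0237, 0.1385]
tool_rot: [[-0.086, -0.002, 0.996], [-0.996, -0.0, -0.086], [0.0, -1.0, -0.002]]
wrist_force: [-0.0, 0.8, -2.4]
grip_width: 0.0437
```

```bash
python3 - <<'E'
from h import *
s=state();print(s["t"],s["ee_pos"],s["grip_width"],s["wrist_force"])
T=st(15.5,-38.5,76);plan(T,TH,n=3)
E
```

```text
25.925 [ 0.64123088 -0.02369614  0.13852966] 0.043670455579951195 [-0.0267086   0.80125181 -2.41945952]
n 3 dyaw -0.002 dist 0.063
[0.0, 2.08, 0.05] 0.001
[0.0, 2.08, 0.05] 0.001
[0.0, 2.08, 0.05] 0.001
```

Target TCP on the dark course: 0.060 + 0.013 = 0.073; I stop at about 0.075.

Call:
{"api": "servo_tool", "payload": {"plan": [{"fingers": 1,"translation": [0,2.08,0.04],"dr": [0,0,0]},{"fingers": 1,"translation": [0,2.08,0.03],"dr": [0,0,0]},{"fingers": 1,"translation": [0,2.0,0],"dr": [0,0,0]},{"fingers": 1,"translation": [0,0,0],"dr": [0,0,0]},{"fingers": 1,"translation": [0,0,0],"dr": [0,0,0]}]}}

```text
t: 26.55
ee_pos: [0.6432, -0.0238, 0.0777]
tool_rot: [[-0.087, 0.0, 0.996], [-0.996, 0.0, -0.087], [-0.0, -1.0, 0.0]]
wrist_force: [-0.2, -0.2, -0.4]
grip_width: 0.0438
```

```bash
python3 - <<'E'
from h import *
s=state();print(s["t"],s["ee_pos"],s["grip_width"],s["wrist_force"],tost(*s["ee_pos"][:2]))
D={n:snap(n) for n in("side",)}
crop(D["side"],240,180,120,90,"b11")
E
```

```text
26.55 [ 0.64318578 -0.02384522  0.07768367] 0.04383283827825322 [-0.16228129 -0.20667708 -0.4092321 ] [ 15.9 -38.4]
```

View pics/b11.png

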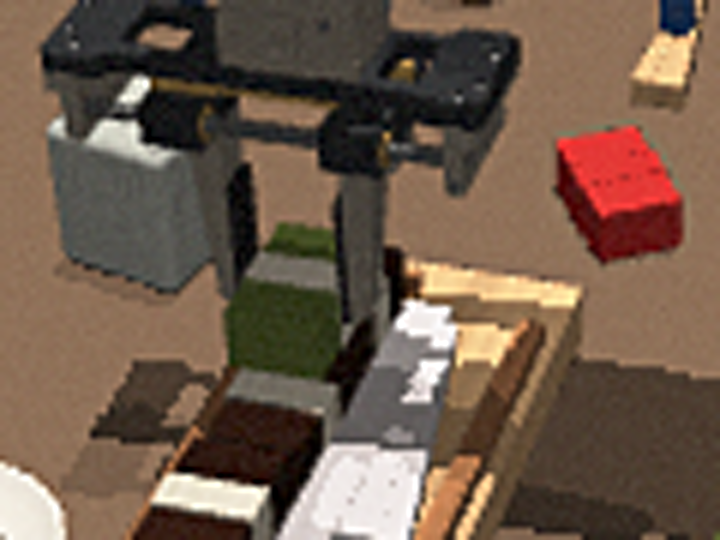

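Call:
{"api": "servo_tool", "payload": {"plan": [{"fingers": 1,"translation": [0,0.3,-0.05],"dr": [0,0,0]},{"fingers": 1,"translation": [0,0.15,0],"dr": [0,0,0]},{"fingers": 1,"translation": [0,0,0],"dr": [0,0,0]}]}}

```text
t: 26.98
ee_pos: [0.6427, -0.0237, 0.0731]
tool_rot: [[-0.087, 0.0, 0.996], [-0.996, -0.0, -0.087], [-0.0, -1.0, 0.0]]
wrist_force: [-0.1, -0.3, -1.1]
grip_width: 0.0435
```

Call:
{"api": "servo_tool", "payload": {"plan": [{"fingers": -0.2,"translation": [0,0,0],"dr": [0,0,0]},{"fingers": -0.2,"translation": [0,0,0],"dr": [0,0,0]},{"fingers": -0.2,"translation": [0,-2,0],"dr": [0,0,0]},{"fingers": -0.4,"translation": [0,-6,0],"dr": [0,0,0]}]}}

```text
t: 27.48
ee_pos: [0.6405, -0.0237, 0.1521]
tool_rot: [[-0.087, -0.005, 0.996], [-0.996, 0.0, -0.087], [0.0, -1.0, -0.005]]
wrist_force: [1.2, -0.2, 1.5]
grip_width: 0.0628
```

```bash
python3 - <<'E'
from h import *
s=state();print(s["t"],s["ee_pos"],s["grip_width"],s["wrist_force"])
plan([.4330,.0745,.1],-.128)
E
```

```text
27.475 [ 0.64050434 -0.02367639  0.15205154] 0.06280904697046957 [ 1.15407027 -0.23856375  1.52927146]
n 4 dyaw -0.041 dist 0.235
[-1.99, 1.3, -5.38] 0.01
[-1.94, 1.3, -5.4] 0.01
[-1.88, 1.3, -5.42] 0.01
[-1.83, 1.3, -5.44] 0.01
```

Call:
{"api": "servo_tool", "payload": {"plan": [{"fingers": -0.6,"translation": [-1.99,0.8,-5.38],"dr": [0,0.01,0]},{"fingers": -0.6,"translation": [-1.94,1.2,-5.4],"dr": [0,0.01,0]},{"fingers": -0.6,"translation": [-1.88,1.6,-5.42],"dr": [0,0.01,0]},{"fingers": -0.6,"translation": [-1.83,1.6,-5.44],"dr": [0,0.01,0]},{"fingers": -0.6,"translation": [0,0,0],"dr": [0,0,0]}]}}

```text
t: 28.1
ee_pos: [0.4306, 0.075, 0.1008]
tool_rot: [[-0.125, -0.004, 0.992], [-0.992, -0.0, -0.125], [0.001, -1.0, -0.003]]
wrist_force: [1.0, -0.3, 0.3]
grip_width: 0.0736
```

```bash
python3 - <<'E'
from h import *
s=state();print(s["t"],s["ee_pos"],s["grip_width"],s["wrist_force"])
D={n:snap(n,n+"6") for n in("side","top")}
crop(D["side"],240,190,160,120,"b12")
rect(D["top"],"r6",z=60,hi=70)
plan([.4330,.0745,.0135],-.128,n=3)
E
```

```text
28.1 [0.43058698 0.07501837 0.10083776] 0.0736061038830375 [ 0.98628848 -0.29809376  0.33465902]
n 3 dyaw -0.002 dist 0.089
[0.02, 2.96, -0.1] 0.001
[0.02, 2.96, -0.1] 0.001
[0.02, 2.96, -0.1] 0.001
```

View pics/b12.png

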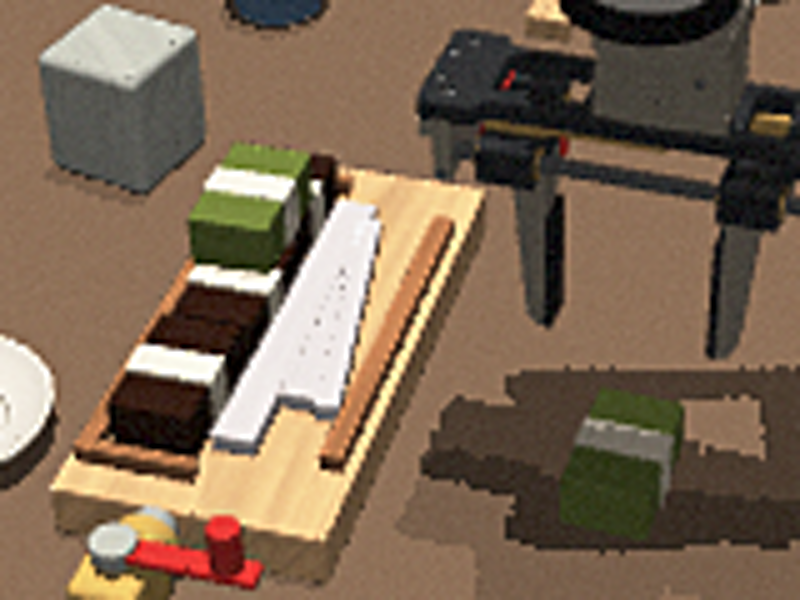

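View pics/top6.png

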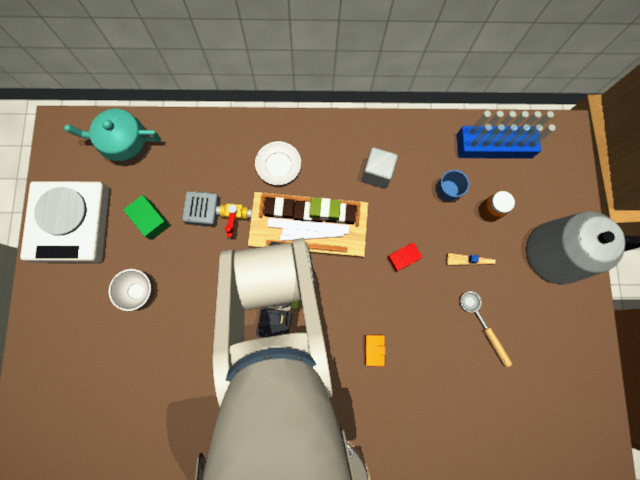

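Call:
{"api": "servo_tool", "payload": {"plan": [{"fingers": -0.6,"translation": [0,2.95,0],"dr": [0,0,0]},{"fingers": -0.6,"translation": [0,2.95,0],"dr": [0,0,0]},{"fingers": -0.6,"translation": [0,2.9,0],"dr": [0,0,0]},{"fingers": -0.6,"translation": [0,0,0],"dr": [0,0,0]},{"fingers": 1,"translation": [0,0,0],"dr": [0,0,0]},{"fingers": 1,"translation": [0,0,0],"dr": [0,0,0]},{"fingers": 1,"translation": [0,0,0],"dr": [0,0,0]},{"fingers": 1,"translation": [0,0,0],"dr": [0,0,0]}], "grip_force": 30}}

```text
t: 29.2
ee_pos: [0.4354, 0.0744, 0.0137]
tool_rot: [[-0.127, 0.001, 0.992], [-0.992, 0.0, -0.127], [-0.0, -1.0, 0.001]]
wrist_force: [-1.9, -0.8, 9.2]
grip_width: 0.0437
```

```bash
python3 - <<'E'
from h import *
s=state();print(s["t"],s["ee_pos"],s["grip_width"],s["wrist_force"])
s=dict(s);p=np.array(s["ee_pos"]);p[2]+=.12;s["ee_pos"]=p
T=st(15.5,39,120);T[2]=.14;plan(T,TH,st0=s)
E
```

```text
29.2 [0.43542254 0.07439507 0.01370266] 0.04372311455129724 [-1.91324501 -0.81990704  9.1764229 ]
n 4 dyaw 0.039 dist 0.215
[-0.15, -0.16, 5.38] -0.01
[-0.1, -0.16, 5.38] -0.01
[-0.05, -0.16, 5.38] -0.01
[0.0, -0.16, 5.38] -0.01
```

Call:
{"api": "servo_tool", "payload": {"plan": [{"fingers": 1,"translation": [0,-2,0],"dr": [0,0,0]},{"fingers": 1,"translation": [0,-5,0],"dr": [0,0,0]},{"fingers": 1,"translation": [0,-5,0],"dr": [0,0,0]},{"fingers": 1,"translation": [-0.15,-0.16,5.38],"dr": [0,-0.01,0]},{"fingers": 1,"translation": [-0.1,-0.16,5.38],"dr": [0,-0.01,0]},{"fingers": 1,"translation": [-0.05,-0.16,5.38],"dr": [0,-0.01,0]},{"fingers": 1,"translation": [0,-0.16,5.38],"dr": [0,-0.01,0]},{"fingers": 1,"translation": [0,0,0],"dr": [0,0,0]},{"fingers": 1,"translation": [0,0,0],"dr": [0,0,0]}]}}

```text
t: 30.32
ee_pos: [0.648, 0.0532, 0.1388]
tool_rot: [[-0.087, -0.002, 0.996], [-0.996, -0.0, -0.087], [0.0, -1.0, -0.002]]
wrist_force: [-0.0, -0.4, -1.4]
grip_width: 0.0437
```

```bash
python3 - <<'E'
from h import *
s=state();print(s["t"],s["ee_pos"],s["grip_width"],s["wrist_force"])
T=st(15.5,39,78);plan(T,TH,n=3)
rect(old("top","top6"),"r6b",z=90,hi=70)
E
```

```text
30.325 [0.64796284 0.05321361 0.13876774] 0.043693704555918395 [-0.00842725 -0.36554935 -1.35033606]
n 3 dyaw -0.001 dist 0.061
[-0.01, 2.03, 0.05] 0.0
[-0.01, 2.03, 0.05] 0.0
[-0.01, 2.03, 0.05] 0.0
```

View pics/r6b.png

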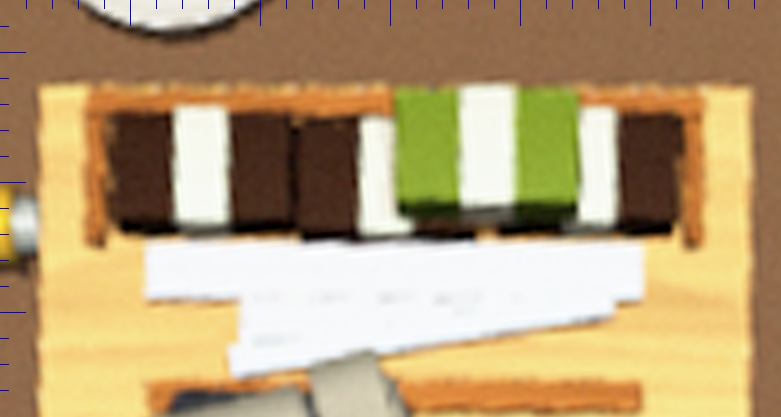

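Call:
{"api": "servo_tool", "payload": {"plan": [{"fingers": 1,"translation": [0,2.03,0.05],"dr": [0,0,0]},{"fingers": 1,"translation": [0,2.03,0.05],"dr": [0,0,0]},{"fingers": 1,"translation": [0,2.0,0],"dr": [0,0,0]},{"fingers": 1,"translation": [0,0.2,0],"dr": [0,0,0]},{"fingers": 1,"translation": [0,0.2,0],"dr": [0,0,0]},{"fingers": 1,"translation": [0,0,0],"dr": [0,0,0]},{"fingers": 1,"translation": [0,0,0],"dr": [0,0,0]}]}}

```text
t: 31.2
ee_pos: [0.6505, 0.0532, 0.0753]
tool_rot: [[-0.087, 0.001, 0.996], [-0.996, 0.0, -0.087], [-0.0, -1.0, 0.001]]
wrist_force: [-0.1, -0.8, -0.9]
grip_width: 0.0436
```

```bash
python3 - <<'E'
from h import *
s=state();print(s["t"],s["ee_pos"],s["grip_width"],s["wrist_force"],tost(*s["ee_pos"][:2]))
D={n:snap(n) for n in("side",)}
crop(D["side"],240,180,120,90,"b13")
E
```

```text
31.2 [0.6505298  0.05317117 0.0753043 ] 0.043554332369311555 [-0.09050664 -0.81000401 -0.91730095] [16.5 39. ]
```

View pics/b13.png

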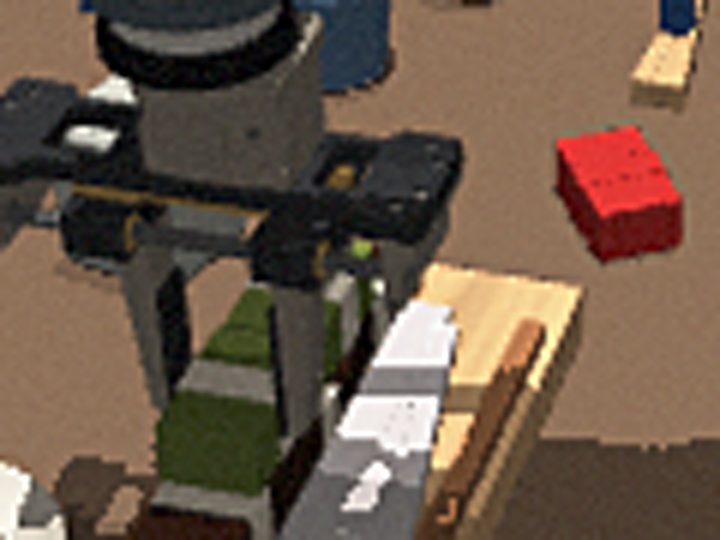

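Lower the last 1.5 mm, release, go up, and look.

Call:
{"api": "servo_tool", "payload": {"plan": [{"fingers": 1,"translation": [0,0.17,-0.05],"dr": [0,0,0]},{"fingers": 1,"translation": [0,0,0],"dr": [0,0,0]},{"fingers": -0.2,"translation": [0,0,0],"dr": [0,0,0]},{"fingers": -0.2,"translation": [0,0,0],"dr": [0,0,0]},{"fingers": -0.2,"translation": [0,-2,0],"dr": [0,0,0]},{"fingers": -0.2,"translation": [0,-6,0],"dr": [0,0,0]}]}}

```text
t: 32.0
ee_pos: [0.6476, 0.0531, 0.1519]
tool_rot: [[-0.087, -0.006, 0.996], [-0.996, -0.0, -0.087], [0.001, -1.0, -0.006]]
wrist_force: [0.9, -0.6, 0.4]
grip_width: 0.0551
```

```bash
python3 - <<'E'
from h import *
s=state();print(s["t"],s["ee_pos"],s["grip_width"],s["wrist_force"])
plan([.50,-.23,.2],1.5)
D={n:snap(n,n+"7") for n in("side","top")}
crop(D["top"],430,230,100,60,"w1");crop(D["side"],330,160,60,45,"w2")
E
```

```text
32.0 [0.64758936 0.0530571  0.15190255] 0.05506994667500984 [ 0.94135149 -0.58702421  0.41440869]
n 9 dyaw -1.555 dist 0.323
[3.28, -0.53, -1.36] 0.173
[3.46, -0.53, -0.78] 0.173
[3.54, -0.53, -0.17] 0.173
[3.52, -0.53, 0.44] 0.173
[3.39, -0.53, 1.04] 0.173
[3.16, -0.53, 1.61] 0.173
[2.84, -0.53, 2.13] 0.173
[2.43, -0.53, 2.58] 0.173
[1.95, -0.53, 2.96] 0.173
```

View pics/w1.png

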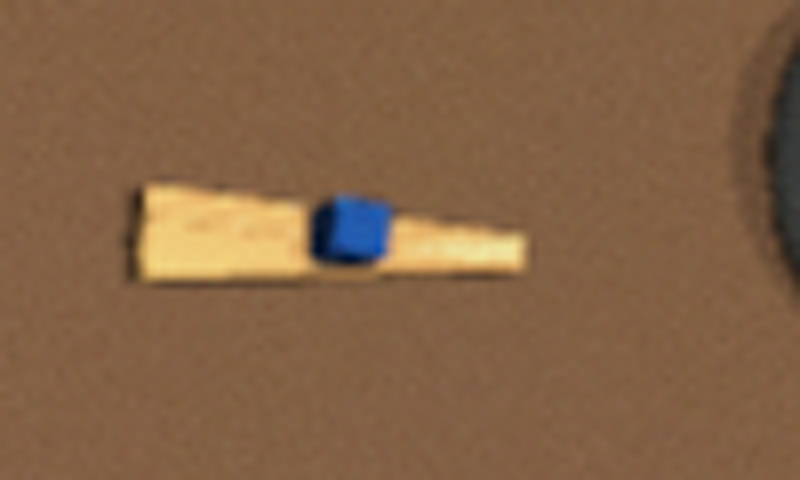

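View pics/w2.png

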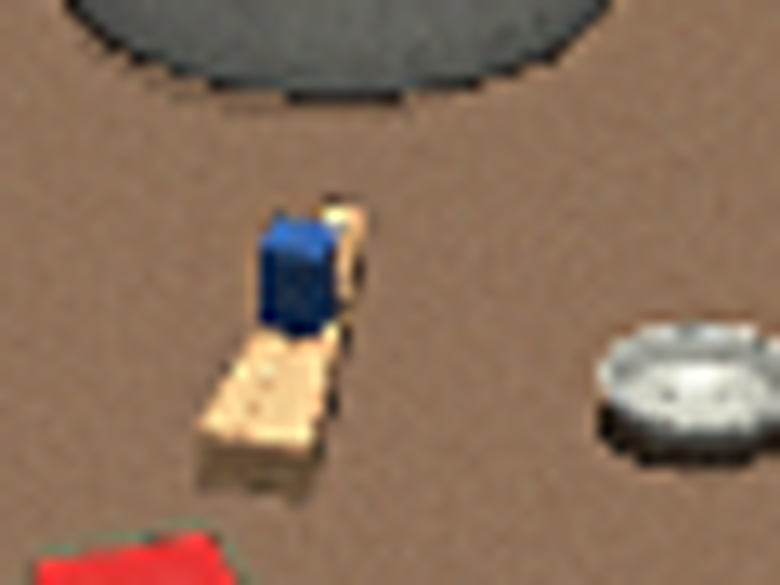

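```bash
python3 - <<'E'
from h import *
D={n:old(n,n+"7") for n in("side","top")}
f=lambda p,x0,y0,s:(np.array(p)+.5)/s-.5+[x0,y0]
ut=f((365,230),430,230,8);us=f((299,234),330,160,13)
print(tri(D["top"],ut,D["side"],us),onz(D["top"],ut,.04),onz(D["side"],us,.04))
c=f(np.array([[150,185],[140,276],[525,234],[525,270]]),430,230,8)
P=onz(D["top"],c,.015)[:,:2];print(np.round(P,4),[np.linalg.norm(P[a]-P[b]) for a,b in((0,1),(2,3),(0,2),(1,3))])
a=np.arctan2(*(P[2]-P[0])[::-1]);print("yaw y_w if straight=top",a, "bottom",np.arctan2(*(P[3]-P[1])[::-1]))
# fit 4 corners (butt: x -9.5..20.5 y -60; thin -9.5..0.5 y 60)
from scipy.optimize import least_squares
W=np.array([[-9.5,-60],[20.5,-60],[-9.5,60],[.5,60]])/1000
def g(p):
    c,s=np.cos(p[2]),np.sin(p[2]);return (W@np.array([[c,-s],[s,c]]).T+p[:2]-P).ravel()
r=least_squares(g,[.52,-.385,3.0]);print(r.x,r.fun.round(4))
m=np.zeros(1)
E
```

```text
(array([ 0.52853756, -0.3941018 ,  0.03741539]), np.float64(0.0023682705132651574)) [[ 0.5269239  -0.39313226  0.04      ]] [[ 0.52913689 -0.38976424  0.04      ]]
[[ 0.5451 -0.3356]
 [ 0.5162 -0.3307]
 [ 0.5298 -0.453 ]
 [ 0.5184 -0.452 ]] [np.float64(0.02927882336052707), np.float64(0.011449202063400537), np.float64(0.11837495708113416), np.float64(0.12132632178972422)]
yaw y_w if straight=top -1.7005874030146626 bottom -1.5531372447951384
[ 0.52787472 -0.39289702  3.00270271] [ 0.0005  0.0008 -0.0004  0.0001 -0.0008 -0.0007  0.0007 -0.0002]
```

View pics/top7.png

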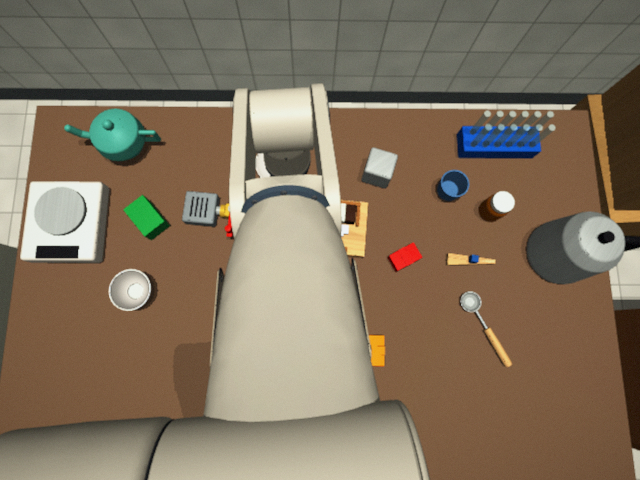

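```bash
python3 - <<'E'
from h import *
D={n:old(n,n+"7") for n in("side","top")}
print(onz(D["side"],[[356,167]],0))
for z in(0,.05,.1,.15,.2): print(z,onz(D["top"],[[527,248],[575,283]],z).round(3).tolist())
crop(D["side"],310,90,110,90,"k1")
E
```

```text
[[ 0.53729233 -0.53879104  0.        ]]
0 [[0.56, -0.544, 0.0], [0.471, -0.657, 0.0]]
0.05 [[0.551, -0.519, 0.05], [0.466, -0.627, 0.05]]
0.1 [[0.542, -0.494, 0.1], [0.46, -0.597, 0.1]]
0.15 [[0.533, -0.469, 0.15], [0.455, -0.567, 0.15]]
0.2 [[0.523, -0.444, 0.2], [0.45, -0.538, 0.2]]
```

View pics/k1.png

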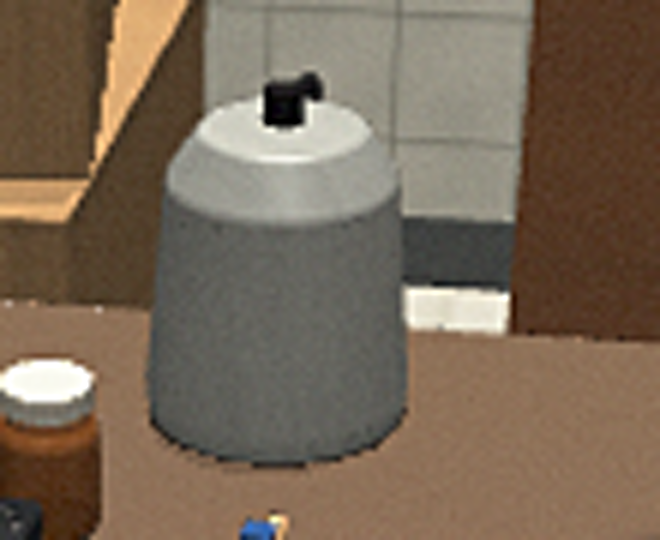

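```bash
python3 - <<'E'
from h import *
plan([.528,-.393,.11],-1.709)
E
```

```text
n 10 dyaw -1.622 dist 0.467
[4.56, 0.51, -0.87] 0.162
[4.64, 0.51, -0.12] 0.162
[4.6, 0.51, 0.63] 0.162
[4.43, 0.51, 1.37] 0.162
[4.16, 0.51, 2.06] 0.162
[3.77, 0.51, 2.71] 0.162
[3.28, 0.51, 3.28] 0.162
[2.71, 0.51, 3.77] 0.162
[2.06, 0.51, 4.16] 0.162
[1.37, 0.51, 4.43] 0.162
```

Call:
{"api": "servo_tool", "payload": {"plan": [{"fingers": 0,"translation": [4.56,0,-0.87],"dr": [0,0.162,0]},{"fingers": 0,"translation": [4.64,0,-0.12],"dr": [0,0.162,0]},{"fingers": 0.1,"translation": [4.6,0.2,0.63],"dr": [0,0.162,0]},{"fingers": 0.1,"translation": [4.43,0.4,1.37],"dr": [0,0.162,0]},{"fingers": 0.1,"translation": [4.16,0.7,2.06],"dr": [0,0.162,0]},{"fingers": 0.1,"translation": [3.77,0.7,2.71],"dr": [0,0.162,0]},{"fingers": 0.1,"translation": [3.28,0.7,3.28],"dr": [0,0.162,0]},{"fingers": 0.1,"translation": [2.71,0.7,3.77],"dr": [0,0.162,0]},{"fingers": 0.1,"translation": [2.06,0.8,4.16],"dr": [0,0.162,0]},{"fingers": 0.1,"translation": [1.37,0.8,4.43],"dr": [0,0.162,0]},{"fingers": 0.1,"translation": [0,0,0],"dr": [0,0,0]}]}}

```text
t: 33.48
ee_pos: [0.523, -0.3963, 0.1031]
tool_rot: [[-0.99, 0.0, -0.14], [0.14, -0.001, -0.99], [-0.0, -1.0, 0.001]]
wrist_force: [0.6, 0.2, -0.7]
grip_width: 0.0416
```

```bash
python3 - <<'E'
from h import *
s=state();print(s["t"],s["ee_pos"],s["grip_width"],s["qpos"][5])
D={n:snap(n,n+"8") for n in("side","top")}
crop(D["side"],320,140,80,60,"w3")
rect(D["top"],"r8",z=60,hi=70);rect(D["top"],"r8b",z=90,hi=70)
plan([.528,-.393,.018],-1.709,n=3)
E
```

```text
33.475 [ 0.52298087 -0.39631615  0.10313577] 0.04164619312679592 1.0613507784169038
n 3 dyaw -0.002 dist 0.086
[-0.13, 2.85, -0.04] 0.001
[-0.13, 2.85, -0.04] 0.001
[-0.13, 2.85, -0.04] 0.001
```

View pics/w3.png

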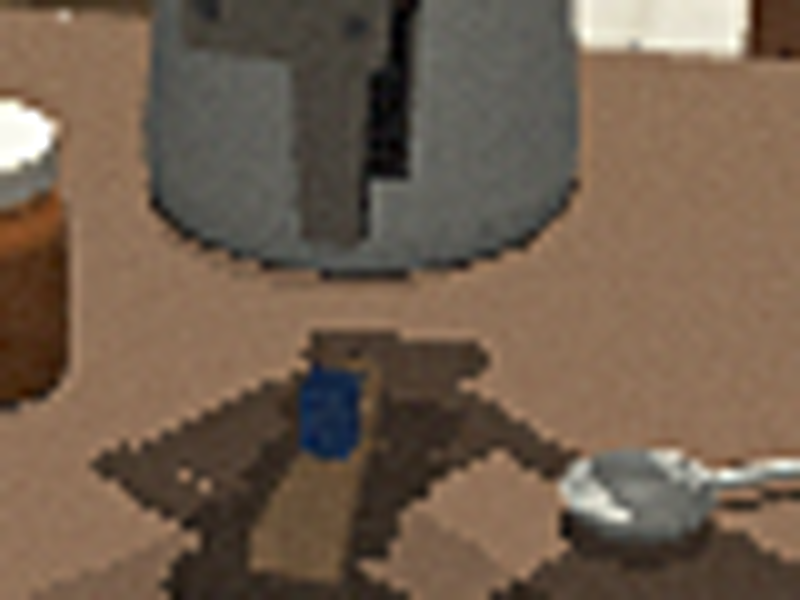

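View pics/r8b.png

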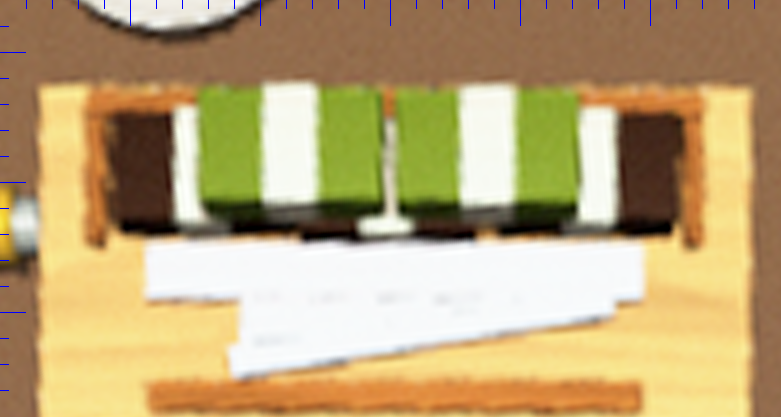

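View pics/side8.png

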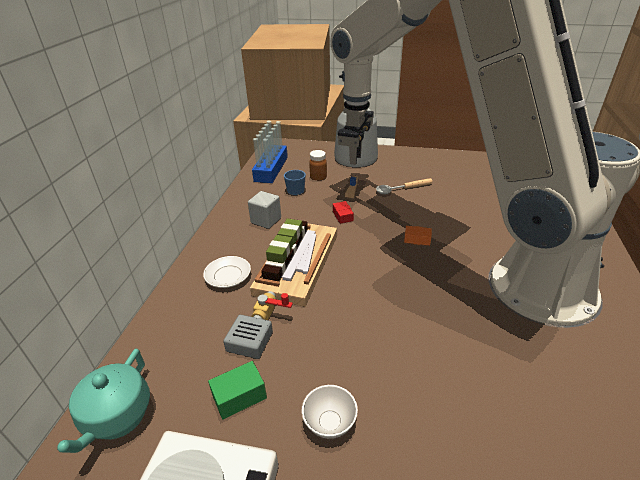

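Call:
{"api": "servo_tool", "payload": {"plan": [{"fingers": 0.1,"translation": [-0.13,2.8,-0.04],"dr": [0,0,0]},{"fingers": 0.1,"translation": [-0.13,2.8,-0.04],"dr": [0,0,0]},{"fingers": 0.1,"translation": [-0.1,2.7,-0.04],"dr": [0,0,0]},{"fingers": 0.1,"translation": [0,0,0],"dr": [0,0,0]},{"fingers": 1,"translation": [0,0,0],"dr": [0,0,0]},{"fingers": 1,"translation": [0,0,0],"dr": [0,0,0]},{"fingers": 1,"translation": [0,0,0],"dr": [0,0,0]},{"fingers": 1,"translation": [0,0,0],"dr": [0,0,0]}], "grip_force": 40}}

```text
t: 34.58
ee_pos: [0.5286, -0.3932, 0.0214]
tool_rot: [[-0.991, 0.002, -0.136], [0.136, -0.001, -0.991], [-0.002, -1.0, 0.001]]
wrist_force: [-1.0, 1.8, 8.0]
grip_width: 0.0175
```

```bash
python3 - <<'E'
from h import *
s=state();print(s["t"],s["ee_pos"],s["grip_width"],s["wrist_force"])
D={n:snap(n) for n in("side",)};crop(D["side"],320,140,80,60,"w4")
E
```

```text
34.575 [ 0.52855366 -0.39323648  0.02138391] 0.017477958277310763 [-1.01975071  1.76702269  7.95197643]
```

View pics/w4.png

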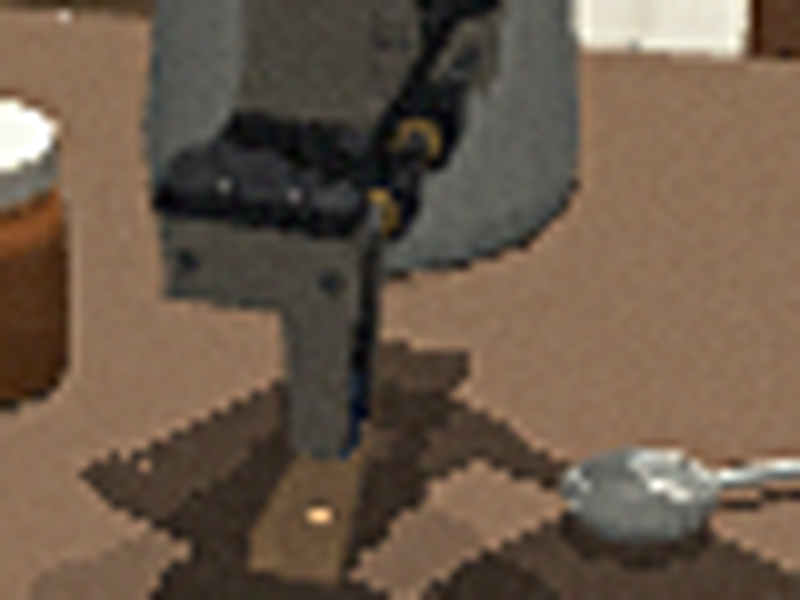

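```bash
cat >> h.py <<'E'
def plan2(target,dyaw,n,p0=None):
    s=dict(state())
    if p0 is not None: s["ee_pos"]=np.array(p0)
    p=np.array(s["ee_pos"]);R=np.array(s["tool_rot"]);y=np.arctan2(R[1,2],R[0,2]);d=np.array(target)-p
    for i in range(n):
        zx=np.array([np.cos(y),np.sin(y),0]);ty=np.array([0,0,-1.]);tx=np.cross(ty,zx);w=d/n*100
        print([round(float(w@a),2) for a in(tx,ty,zx)],round(-dyaw/n,4));y+=dyaw/n
E
python3 - <<'E'
from h import *
s=state();R=np.array(s["tool_rot"]);y=np.arctan2(R[1,2],R[0,2])
T=st(-55.5,-76);T[2]=.14;print(T)
p=np.array(s["ee_pos"]);p[2]+=.15
print(y,TH+np.pi/2-y)
plan2(T,TH+np.pi/2-y,18,p)
E
```

```text
[ 0.56874955 -0.05504061  0.14      ]
-1.7070816818601267 3.190078008655023
[0.03, 0.17, -1.89] -0.1772
[-0.3, 0.17, -1.87] -0.1772
[-0.62, 0.17, -1.79] -0.1772
[-0.93, 0.17, -1.65] -0.1772
[-1.21, 0.17, -1.46] -0.1772
[-1.44, 0.17, -1.22] -0.1772
[-1.64, 0.17, -0.95] -0.1772
[-1.78, 0.17, -0.65] -0.1772
[-1.86, 0.17, -0.32] -0.1772
[-1.89, 0.17, 0.01] -0.1772
[-1.86, 0.17, 0.35] -0.1772
[-1.77, 0.17, 0.67] -0.1772
[-1.62, 0.17, 0.97] -0.1772
[-1.43, 0.17, 1.24] -0.1772
[-1.19, 0.17, 1.47] -0.1772
[-0.91, 0.17, 1.66] -0.1772
[-0.6, 0.17, 1.79] -0.1772
[-0.28, 0.17, 1.87] -0.1772
```

Call:
{"api": "servo_tool", "payload": {"plan": [{"fingers": 1,"translation": [0,-3,0],"dr": [0,0,0]},{"fingers": 1,"translation": [0,-6,0],"dr": [0,0,0]},{"fingers": 1,"translation": [0,-6,0],"dr": [0,0,0]},{"fingers": 1,"translation": [0,0,0],"dr": [0,0,0]}]}}

```text
t: 35.12
ee_pos: [0.5304, -0.395, 0.1761]
tool_rot: [[-0.991, 0.008, -0.136], [0.136, -0.006, -0.991], [-0.009, -1.0, 0.005]]
wrist_force: [0.7, -0.3, -1.2]
grip_width: 0.0175
```

Call:
{"api": "servo_tool", "payload": {"plan": [{"fingers": 1,"translation": [0.03,0.17,-1.89],"dr": [0,-0.1772,0]},{"fingers": 1,"translation": [-0.3,0.17,-1.87],"dr": [0,-0.1772,0]},{"fingers": 1,"translation": [-0.62,0.17,-1.79],"dr": [0,-0.1772,0]},{"fingers": 1,"translation": [-0.93,0.17,-1.65],"dr": [0,-0.1772,0]},{"fingers": 1,"translation": [-1.21,0.17,-1.46],"dr": [0,-0.1772,0]},{"fingers": 1,"translation": [-1.44,0.17,-1.22],"dr": [0,-0.1772,0]},{"fingers": 1,"translation": [-1.64,0.17,-0.95],"dr": [0,-0.1772,0]},{"fingers": 1,"translation": [-1.78,0.17,-0.65],"dr": [0,-0.1772,0]},{"fingers": 1,"translation": [-1.86,0.17,-0.32],"dr": [0,-0.1772,0]},{"fingers": 1,"translation": [-1.89,0.17,0.01],"dr": [0,-0.1772,0]},{"fingers": 1,"translation": [-1.86,0.17,0.35],"dr": [0,-0.1772,0]},{"fingers": 1,"translation": [-1.77,0.17,0.67],"dr": [0,-0.1772,0]},{"fingers": 1,"translation": [-1.62,0.17,0.97],"dr": [0,-0.1772,0]},{"fingers": 1,"translation": [-1.43,0.17,1.24],"dr": [0,-0.1772,0]},{"fingers": 1,"translation": [-1.19,0.17,1.47],"dr": [0,-0.1772,0]},{"fingers": 1,"translation": [-0.91,0.17,1.66],"dr": [0,-0.1772,0]},{"fingers": 1,"translation": [-0.6,0.17,1.79],"dr": [0,-0.1772,0]},{"fingers": 1,"translation": [-0.28,0.17,1.87],"dr": [0,-0.1772,0]},{"fingers": 1,"translation": [0,0,0],"dr": [0,0,0]},{"fingers": 1,"translation": [0,0,0],"dr": [0,0,0]}]}}

```text
t: 37.62
ee_pos: [0.5676, -0.0552, 0.139]
tool_rot: [[0.996, -0.001, 0.092], [-0.092, -0.0, 0.996], [-0.001, -1.0, -0.0]]
wrist_force: [0.3, -0.2, 0.1]
grip_width: 0.0175
```

```bash
python3 - <<'E'
from h import *
s=state();R=np.array(s["tool_rot"]);y=np.arctan2(R[1,2],R[0,2])
print(s["t"],s["ee_pos"],s["grip_width"],s["wrist_force"],y-TH-np.pi/2,s["qpos"][5],tost(*s["ee_pos"][:2]))
T=st(-55.5,-76);T[2]=.09;plan2(T,TH+np.pi/2-y,1)
D={n:snap(n,n+"9") for n in("side","top")};crop(D["side"],240,150,160,120,"w5")
E
```

```text
37.625 [ 0.56764959 -0.05515492  0.13902769] 0.017509744568380628 [ 0.26014943 -0.21104136  0.05484477] -0.003973751953787907 -1.5781663984329688 [-56.6 -76.2]
[0.11, 4.9, 0.02] -0.004
```

View pics/w5.png

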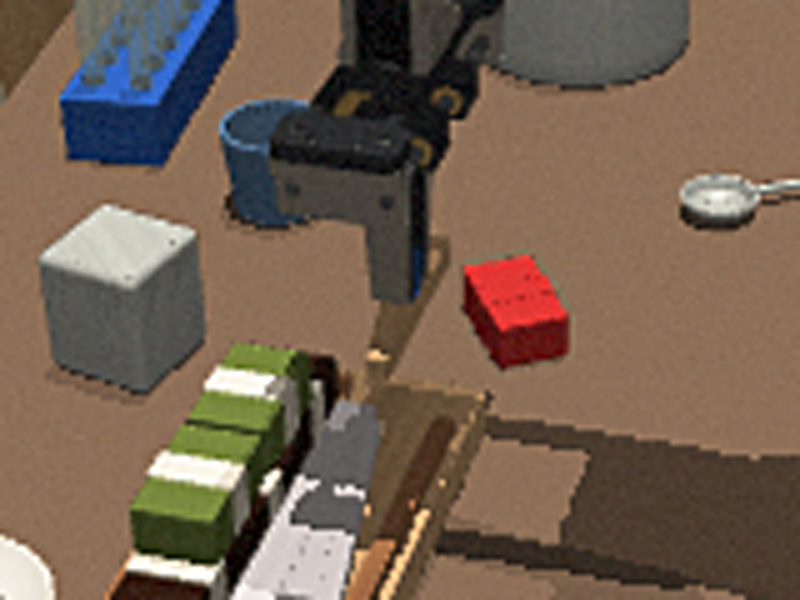

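Call:
{"api": "servo_tool", "payload": {"plan": [{"fingers": 1,"translation": [0.12,2.5,-0.3],"dr": [0,-0.004,0]},{"fingers": 1,"translation": [0.05,2.5,-0.3],"dr": [0,0,0]},{"fingers": 1,"translation": [0,2.4,0],"dr": [0,0,0]},{"fingers": 1,"translation": [0,0,0],"dr": [0,0,0]},{"fingers": 1,"translation": [0,0,0],"dr": [0,0,0]}]}}

```text
t: 38.35
ee_pos: [0.5697, -0.0612, 0.0662]
tool_rot: [[0.996, 0.001, 0.085], [-0.085, -0.0, 0.996], [0.001, -1.0, -0.0]]
wrist_force: [-0.5, 0.2, 0.6]
grip_width: 0.0175
```

```bash
python3 - <<'E'
from h import *
s=state();R=np.array(s["tool_rot"]);y=np.arctan2(R[1,2],R[0,2])
print(s["t"],s["ee_pos"],s["grip_width"],s["wrist_force"],y-TH-np.pi/2,tost(*s["ee_pos"][:2]))
D={n:snap(n,n+"10") for n in("side","top")};crop(D["side"],260,190,100,75,"w6");crop(D["top"],230,180,160,100,"w6t")
E
```

```text
38.35 [ 0.56966979 -0.06123211  0.06617174] 0.017490693681563352 [-0.54487456  0.18414622  0.58413116] 0.002457119327142987 [-54.  -82.1]
```

View pics/w6.png

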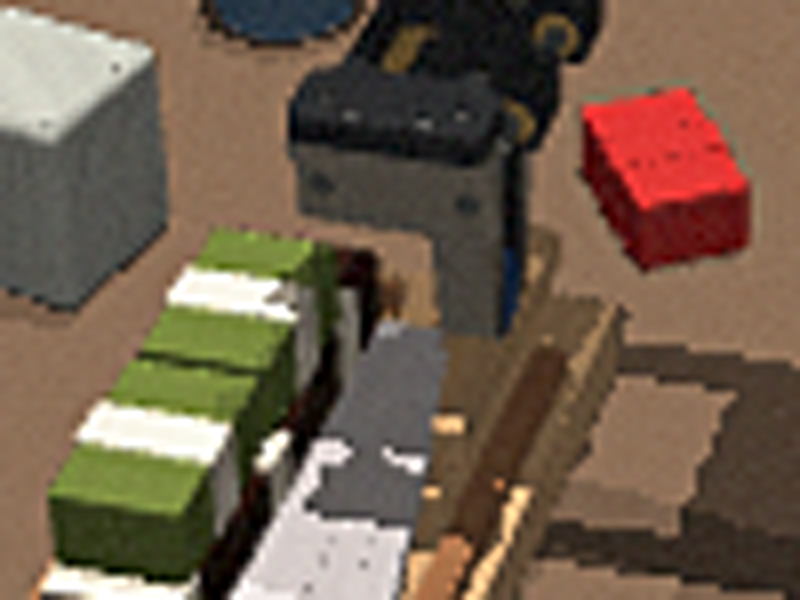

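View pics/w6t.png

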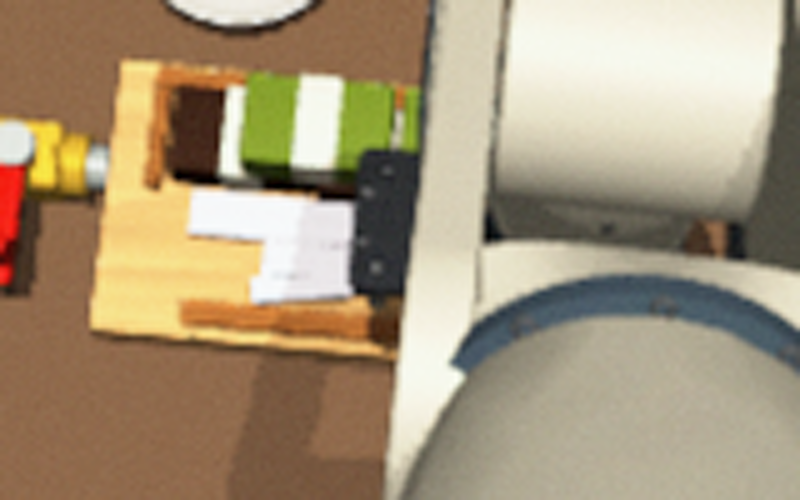

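Call:
{"api": "servo_tool", "payload": {"plan": [{"fingers": 1,"translation": [-0.1,0.5,0],"dr": [0,-0.002,0]},{"fingers": 1,"translation": [0,0.4,0],"dr": [0,0,0]},{"fingers": 1,"translation": [0,0,0],"dr": [0,0,0]},{"fingers": 1,"translation": [0,0,0],"dr": [0,0,0]}]}}

```text
t: 38.95
ee_pos: [0.5684, -0.0607, 0.0565]
tool_rot: [[0.997, 0.0, 0.082], [-0.082, -0.0, 0.997], [0.0, -1.0, 0.0]]
wrist_force: [1.4, 0.4, -1.0]
grip_width: 0.0174
```

```bash
python3 - <<'E'
from h import *
s=state();R=np.array(s["tool_rot"]);y=np.arctan2(R[1,2],R[0,2])
print(s["t"],s["ee_pos"],s["grip_width"],s["wrist_force"],y-TH-np.pi/2,tost(*s["ee_pos"][:2]))
D={n:snap(n) for n in("side",)};crop(D["side"],260,190,100,75,"w7")
E
```

```text
38.95 [ 0.56843466 -0.06074611  0.05648715] 0.01739171790440004 [ 1.44369084  0.40874956 -1.02397097] 0.00559100063652429 [-55.3 -81.7]
```

View pics/w7.png

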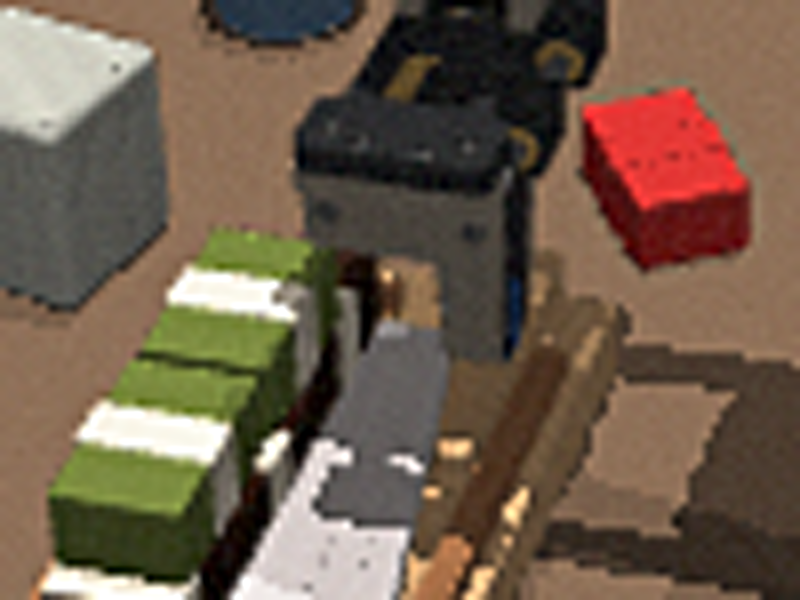

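Call:
{"api": "servo_tool", "payload": {"plan": [{"fingers": 1,"translation": [0,0.3,0],"dr": [0,0.004,0]},{"fingers": 1,"translation": [0,0.2,0],"dr": [0,0,0]},{"fingers": 1,"translation": [0,0,0],"dr": [0,0,0]},{"fingers": 1,"translation": [0,0,0],"dr": [0,0,0]}]}}

```text
t: 39.5
ee_pos: [0.5682, -0.0607, 0.0514]
tool_rot: [[0.996, 0.0, 0.086], [-0.086, 0.0, 0.996], [0.0, -1.0, 0.0]]
wrist_force: [0.8, -0.6, -0.6]
grip_width: 0.0177
```

```bash
python3 - <<'E'
from h import *
s=state();R=np.array(s["tool_rot"]);y=np.arctan2(R[1,2],R[0,2])
print(s["t"],s["ee_pos"],s["grip_width"],s["wrist_force"],y-TH-np.pi/2,tost(*s["ee_pos"][:2]))
D={n:snap(n) for n in("side",)};crop(D["side"],280,210,60,45,"w8")
E
```

```text
39.5 [ 0.56824239 -0.06074886  0.05140177] 0.017748179501038373 [ 0.79144193 -0.56658965 -0.61241539] 0.0015648911690993028 [-55.5 -81.7]
```

View pics/w8.png

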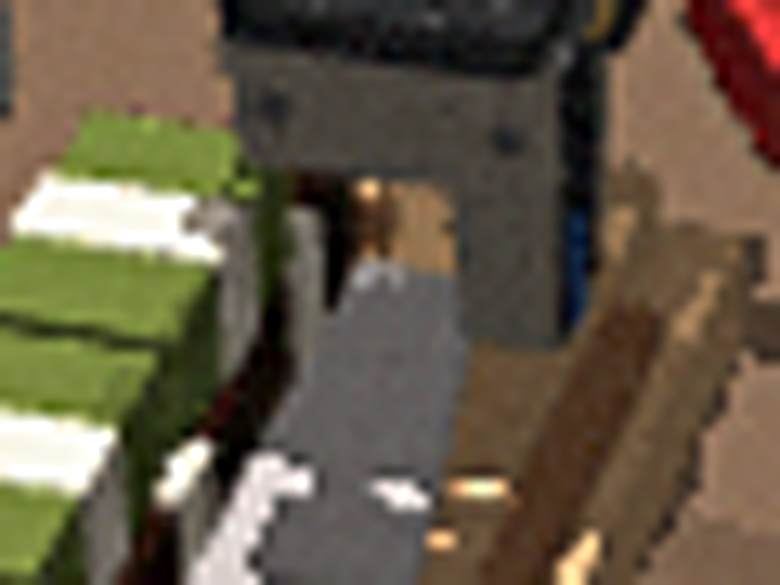

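Call:
{"api": "servo_tool", "payload": {"plan": [{"fingers": 1,"translation": [-0.05,0,0.5],"dr": [0,0,0]},{"fingers": 1,"translation": [-0.05,0,0.5],"dr": [0,0,0]},{"fingers": 1,"translation": [-0.03,0,0.5],"dr": [0,0,0]},{"fingers": 1,"translation": [0,0,0.5],"dr": [0,0,0]},{"fingers": 1,"translation": [0,0,0.5],"dr": [0,0,0]},{"fingers": 1,"translation": [0,0,0.5],"dr": [0,0,0]},{"fingers": 1,"translation": [0,0,0],"dr": [0,0,0]}]}}

```text
t: 40.42
ee_pos: [0.5708, -0.0302, 0.0519]
tool_rot: [[0.996, 0.003, 0.086], [-0.086, 0.0, 0.996], [0.003, -1.0, 0.0]]
wrist_force: [5.6, 0.3, -0.5]
grip_width: 0.0173
```

```bash
python3 - <<'E'
from h import *
s=state();R=np.array(s["tool_rot"]);y=np.arctan2(R[1,2],R[0,2])
print(s["t"],s["ee_pos"],s["grip_width"],s["wrist_force"],y-TH-np.pi/2,tost(*s["ee_pos"][:2]))
D={n:snap(n) for n in("side",)};crop(D["side"],270,210,80,60,"w9")
E
```

```text
40.425 [ 0.57083519 -0.03018464  0.05190693] 0.017327311140583133 [ 5.57370085  0.34578927 -0.48661147] 0.0019304427571267269 [-55.6 -51.1]
```

View pics/w9.png

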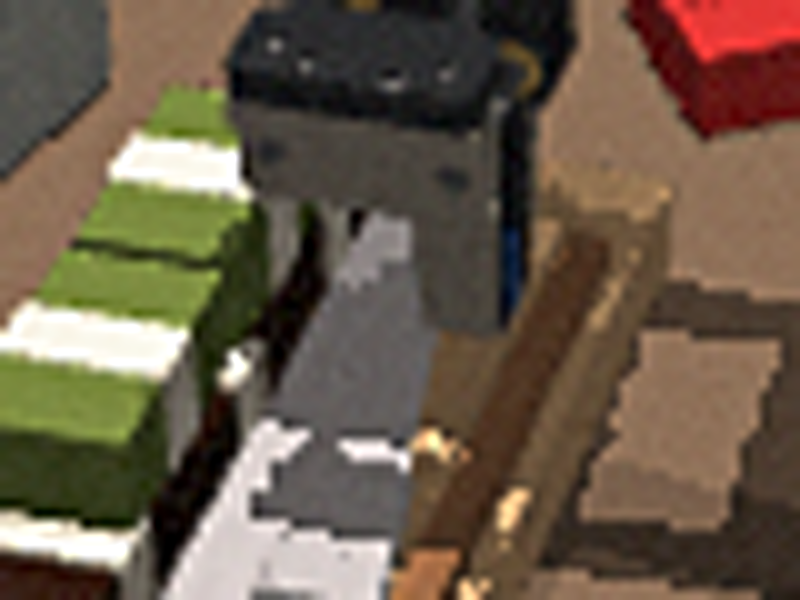

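Call:
{"api": "servo_tool", "payload": {"plan": [{"fingers": 1,"translation": [0.08,0,0.4],"dr": [0,0,0]},{"fingers": 1,"translation": [0,0,0.4],"dr": [0,0,0]},{"fingers": 1,"translation": [0,0,0.4],"dr": [0,0,0]},{"fingers": 1,"translation": [0,0,0.4],"dr": [0,0,0]},{"fingers": 1,"translation": [0,0,0.4],"dr": [0,0,0]},{"fingers": 1,"translation": [0,0,0.4],"dr": [0,0,0]},{"fingers": 1,"translation": [0,0,0],"dr": [0,0,0]}]}}

```text
t: 41.35
ee_pos: [0.5729, -0.007, 0.0516]
tool_rot: [[0.996, 0.001, 0.086], [-0.086, -0.001, 0.996], [0.001, -1.0, -0.001]]
wrist_force: [3.8, -4.3, -0.7]
grip_width: 0.0176
```

```bash
python3 - <<'E'
from h import *
s=state();R=np.array(s["tool_rot"]);y=np.arctan2(R[1,2],R[0,2])
print(s["t"],s["ee_pos"],s["grip_width"],s["wrist_force"],y-TH-np.pi/2,tost(*s["ee_pos"][:2]))
D={n:snap(n) for n in("side",)};crop(D["side"],260,210,100,75,"w10")
E
```

```text
41.35 [ 0.5729458  -0.00703636  0.05163521] 0.017566682090926936 [ 3.75685539 -4.27660111 -0.68881701] 0.002136773520466484 [-55.5 -27.8]
```

View pics/w10.png

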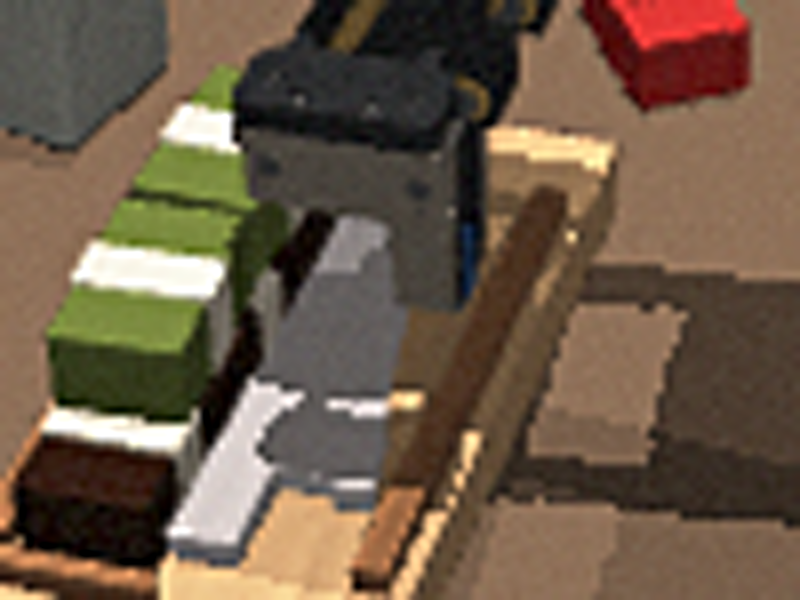

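Call:
{"api": "servo_tool", "payload": {"plan": [{"fingers": 1,"translation": [0,0,0.4],"dr": [0,0,0]},{"fingers": 1,"translation": [0,0,0.4],"dr": [0,0,0]},{"fingers": 1,"translation": [0,0,0.4],"dr": [0,0,0]},{"fingers": 1,"translation": [0,0,0],"dr": [0,0,0]}]}}

```text
t: 41.9
ee_pos: [0.5739, 0.0045, 0.0517]
tool_rot: [[0.996, 0.001, 0.085], [-0.085, -0.001, 0.996], [0.001, -1.0, -0.001]]
wrist_force: [5.2, -6.4, 0.4]
grip_width: 0.0176
```

```bash
python3 - <<'E'
from h import *
s=state();print(s["t"],s["grip_width"],s["wrist_force"],tost(*s["ee_pos"][:2]),s["ee_pos"][2])
E
```

```text
41.9 0.017559348279523837 [ 5.23854167 -6.42884266  0.39788524] [-55.6 -16.2] 0.051668306399798
```

Call:
{"api": "servo_tool", "payload": {"plan": [{"fingers": 1,"translation": [0,0,0.4],"dr": [0,0,0]},{"fingers": 1,"translation": [0,0,0.3],"dr": [0,0,0]},{"fingers": 1,"translation": [0,0,0],"dr": [0,0,0]}]}}

```text
t: 42.28
ee_pos: [0.5746, 0.0114, 0.0517]
tool_rot: [[0.996, 0.001, 0.085], [-0.085, -0.001, 0.996], [0.001, -1.0, -0.001]]
wrist_force: [4.0, -7.4, 0.1]
grip_width: 0.0178
```

```bash
python3 - <<'E'
from h import *
s=state();print(s["t"],s["grip_width"],s["wrist_force"],tost(*s["ee_pos"][:2]),s["ee_pos"][2])
D={n:snap(n) for n in("side",)};crop(D["side"],250,210,100,75,"w11")
E
```

```text
42.275 0.01780076565567118 [ 3.98681356 -7.43235304  0.14552622] [-55.5  -9.4] 0.05168096667576119
```

View pics/w11.png

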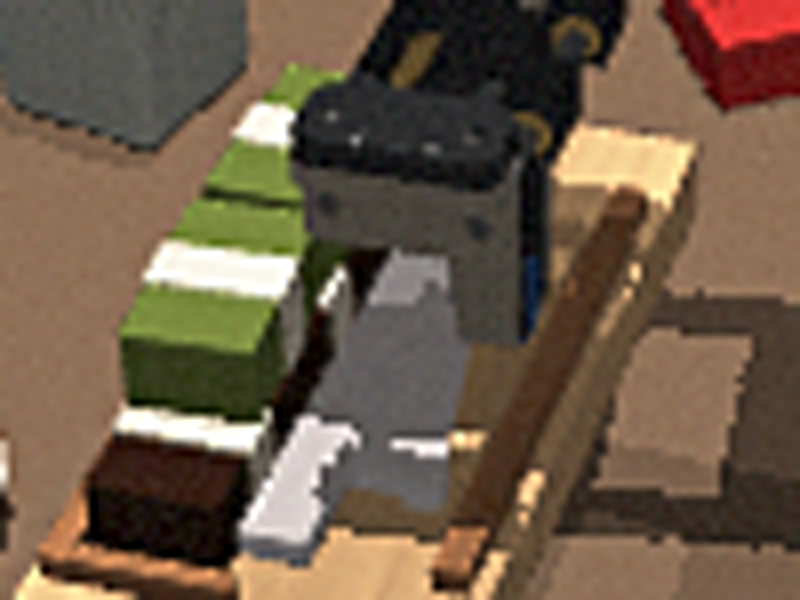

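Call:
{"api": "servo_tool", "payload": {"plan": [{"fingers": 1,"translation": [0,0,0.3],"dr": [0,0,0]},{"fingers": 1,"translation": [0,0,0.3],"dr": [0,0,0]},{"fingers": 1,"translation": [0,0,0],"dr": [0,0,0]}]}}

```text
t: 42.7
ee_pos: [0.5751, 0.0172, 0.0517]
tool_rot: [[0.996, 0.001, 0.085], [-0.085, -0.002, 0.996], [0.001, -1.0, -0.002]]
wrist_force: [4.7, -7.4, -0.1]
grip_width: 0.0175
```

```bash
python3 - <<'E'
from h import *
s=state();print(s["t"],s["grip_width"],s["wrist_force"],tost(*s["ee_pos"][:2]),s["ee_pos"][2])
E
```

```text
42.7 0.017512363483256608 [ 4.69023142 -7.42081809 -0.05805869] [-55.5  -3.4] 0.051695643385845674
```

Call:
{"api": "servo_tool", "payload": {"plan": [{"fingers": 1,"translation": [0,0,0.25],"dr": [0,0,0]},{"fingers": 1,"translation": [0,0,0.25],"dr": [0,0,0]},{"fingers": 1,"translation": [0,0,0],"dr": [0,0,0]}]}}

```text
t: 43.08
ee_pos: [0.5755, 0.0207, 0.0517]
tool_rot: [[0.996, 0.001, 0.084], [-0.084, -0.004, 0.996], [0.001, -1.0, -0.004]]
wrist_force: [4.5, -16.7, 0.6]
grip_width: 0.0173
```

```bash
python3 - <<'E'
from h import *
s=state();print(s["t"],s["grip_width"],s["wrist_force"],tost(*s["ee_pos"][:2]),s["ee_pos"][2])
D={n:snap(n) for n in("side",)};crop(D["side"],250,210,100,75,"w12")
E
```

```text
43.075 0.017258838633708286 [  4.5432965  -16.66418374   0.58904014] [-55.5   0.1] 0.05172563964863569
```

View pics/w12.png

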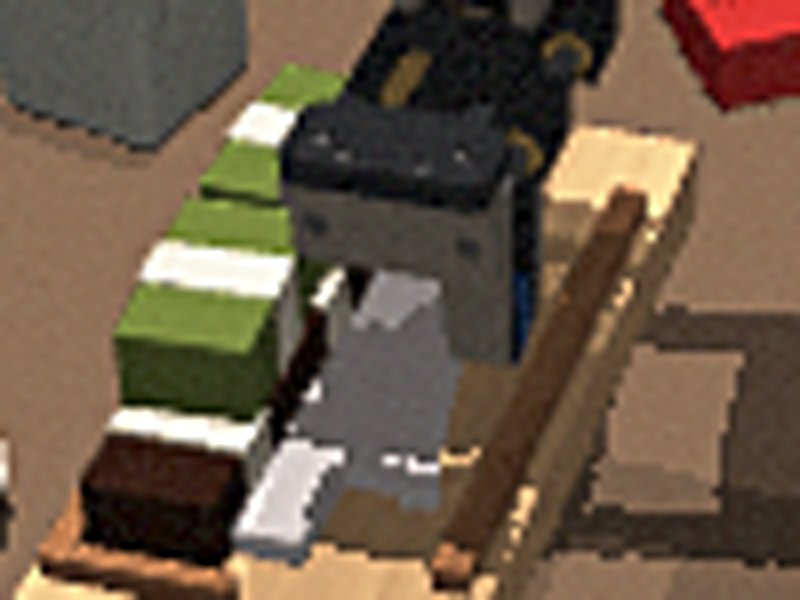

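Call:
{"api": "servo_tool", "payload": {"plan": [{"fingers": 1,"translation": [0,0,0.15],"dr": [0,0,0]},{"fingers": 1,"translation": [0,0,0.1],"dr": [0,0,0]},{"fingers": 1,"translation": [0,0,0],"dr": [0,0,0]}]}}

```text
t: 43.5
ee_pos: [0.5755, 0.0209, 0.0517]
tool_rot: [[0.996, 0.0, 0.084], [-0.084, -0.007, 0.996], [0.001, -1.0, -0.007]]
wrist_force: [3.3, -29.9, 3.0]
grip_width: 0.0173
```

```bash
python3 - <<'E'
from h import *
s=state();print(s["t"],s["grip_width"],s["wrist_force"],tost(*s["ee_pos"][:2]),s["ee_pos"][2])
E
```

```text
43.5 0.01732805806606691 [  3.30179246 -29.88313884   2.96563877] [-55.5   0.2] 0.05173585517585169
```

Call:
{"api": "servo_tool", "payload": {"plan": [{"fingers": 1,"translation": [0,0,-0.3],"dr": [0,0,0]},{"fingers": 1,"translation": [0,0,0],"dr": [0,0,0]},{"fingers": 0.2,"translation": [0,0,0],"dr": [0,0,0]},{"fingers": 0.2,"translation": [0,0,0],"dr": [0,0,0]}]}}

```text
t: 44.0
ee_pos: [0.5739, 0.0229, 0.0511]
tool_rot: [[0.996, -0.002, 0.086], [-0.086, 0.0, 0.996], [-0.002, -1.0, 0.0]]
wrist_force: [-0.6, 0.4, 0.2]
grip_width: 0.0353
```

```bash
python3 - <<'E'
from h import *
s=state();print(s["t"],s["grip_width"],s["wrist_force"],tost(*s["ee_pos"][:2]),s["ee_pos"][2])
D={n:snap(n) for n in("side",)};crop(D["side"],250,200,100,75,"w13")
p=np.array(s["ee_pos"]);p[2]+=.06
T=st(-48.5,-95);T[2]=p[2];plan2(T,0,2,p)
E
```

```text
44.0 0.03533632989175614 [-0.64437294  0.41600847  0.23312227] [-57.2   2.1] 0.05110173448618166
[0.43, 0.0, -4.85] 0.0
[0.43, 0.0, -4.85] 0.0
```

View pics/w13.png

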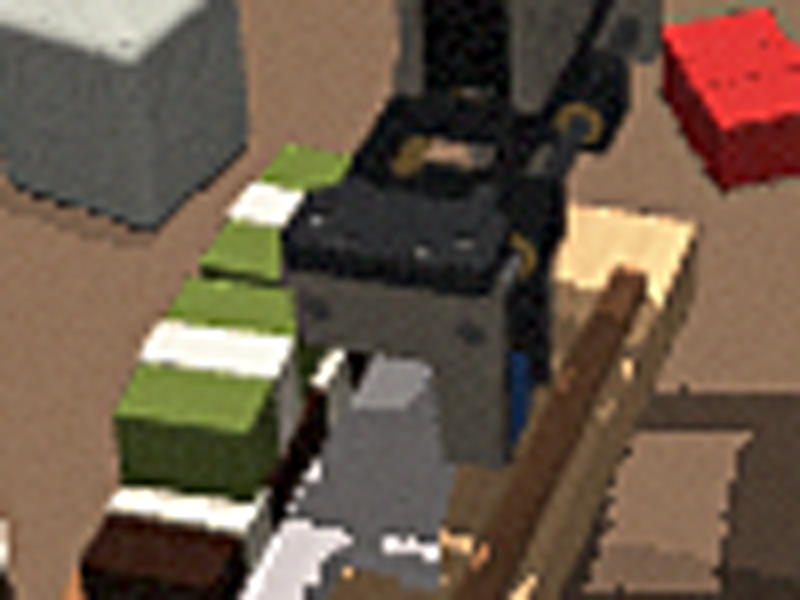

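Call:
{"api": "servo_tool", "payload": {"plan": [{"fingers": 0.2,"translation": [0,-3,0],"dr": [0,0,0]},{"fingers": 0.2,"translation": [0,-5,0],"dr": [0,0,0]},{"fingers": 1,"translation": [0.43,0,-4.85],"dr": [0,0,0]},{"fingers": 1,"translation": [0.43,0,-5.1],"dr": [0,0,0]},{"fingers": 1,"translation": [0,0,0],"dr": [0,0,0]},{"fingers": 1,"translation": [0,0,0],"dr": [0,0,0]}]}}

```text
t: 44.8
ee_pos: [0.5745, -0.0768, 0.1312]
tool_rot: [[0.996, -0.001, 0.087], [-0.087, 0.001, 0.996], [-0.001, -1.0, 0.001]]
wrist_force: [0.1, 1.2, -0.5]
grip_width: 0.0007
```

```bash
python3 - <<'E'
from h import *
s=state();print(s["t"],s["grip_width"],s["wrist_force"],tost(*s["ee_pos"][:2]),s["ee_pos"][2])
D={n:snap(n,n+"14") for n in("side","top")};crop(D["side"],250,190,100,75,"w14")
rect(D["top"],"r14",z=60,hi=70)
E
```

```text
44.8 0.000667999404244487 [ 0.08693364  1.22137269 -0.54811676] [-47.9 -97.2] 0.13116773474126087
```

View pics/w14.png

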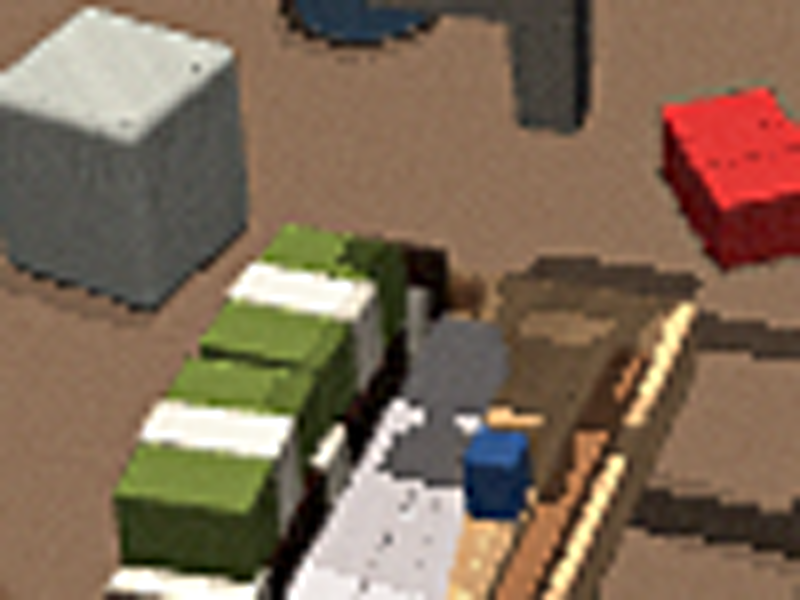

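View pics/r14.png

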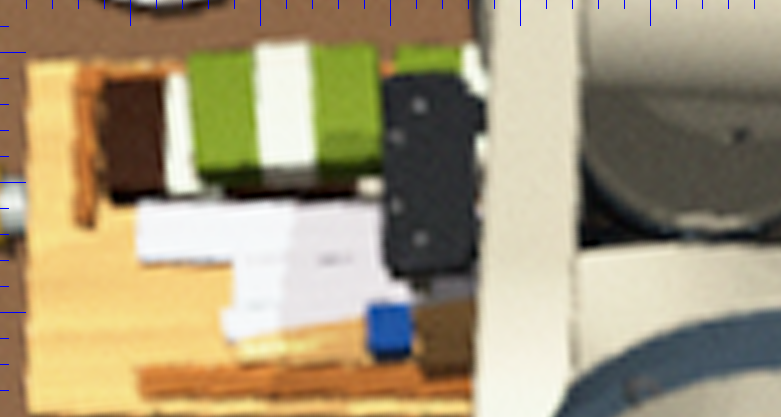

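Call:
{"api": "servo_tool", "payload": {"plan": [{"fingers": 1,"translation": [-0.1,4.5,0],"dr": [0,0,0]},{"fingers": 1,"translation": [0,4.0,0],"dr": [0,0,0]},{"fingers": 1,"translation": [0,0.9,0],"dr": [0,0,0]},{"fingers": 1,"translation": [0,0,0],"dr": [0,0,0]},{"fingers": 1,"translation": [0,0,0.5],"dr": [0,0,0]},{"fingers": 1,"translation": [0,0,0.5],"dr": [0,0,0]},{"fingers": 1,"translation": [0,0,0],"dr": [0,0,0]}]}}

```text
t: 45.78
ee_pos: [0.5753, -0.0669, 0.0383]
tool_rot: [[0.996, 0.001, 0.086], [-0.086, -0.0, 0.996], [0.001, -1.0, -0.0]]
wrist_force: [-0.4, 0.2, 0.3]
grip_width: 0.0005
```

```bash
python3 - <<'E'
from h import *
s=state();print(s["t"],s["grip_width"],s["wrist_force"],tost(*s["ee_pos"][:2]),s["ee_pos"][2])
D={n:snap(n) for n in("side",)};crop(D["side"],260,190,100,75,"w15")
E
```

```text
45.775 0.0005498036952660214 [-0.40196547  0.23177378  0.30406428] [-47.9 -87.3] 0.03828416788169104
```

View pics/w15.png

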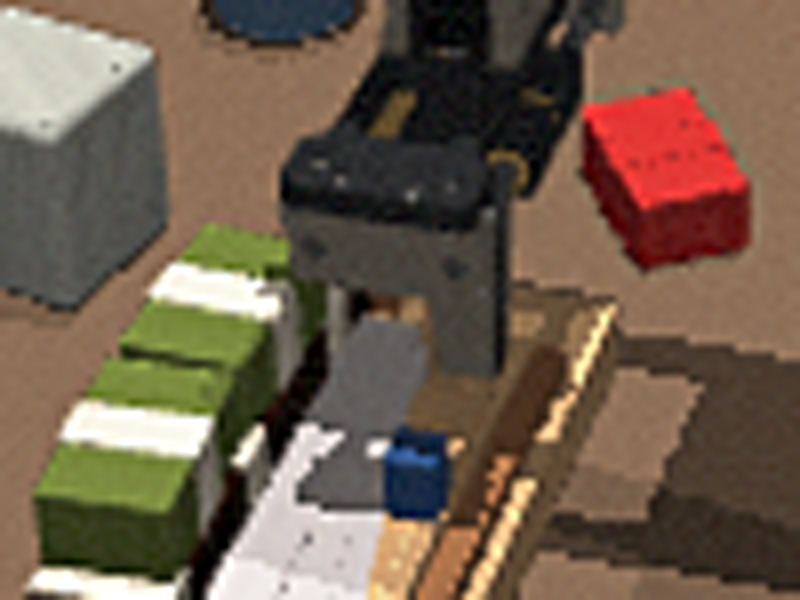

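Call:
{"api": "servo_tool", "payload": {"plan": [{"fingers": 1,"translation": [-0.1,0,0.4],"dr": [0,0,0]},{"fingers": 1,"translation": [0,0,0.4],"dr": [0,0,0]},{"fingers": 1,"translation": [0,0,0.2],"dr": [0,0,0]},{"fingers": 1,"translation": [0,0,0],"dr": [0,0,0]}]}}

```text
t: 46.32
ee_pos: [0.5746, -0.0571, 0.0374]
tool_rot: [[0.996, -0.0, 0.086], [-0.086, 0.0, 0.996], [-0.0, -1.0, 0.0]]
wrist_force: [-0.1, 0.7, 0.8]
grip_width: 0.0004
```

```bash
python3 - <<'E'
from h import *
s=state();print(s["t"],s["grip_width"],s["wrist_force"],tost(*s["ee_pos"][:2]),s["ee_pos"][2])
E
```

```text
46.325 0.0004417142910268505 [-0.09059165  0.69170405  0.76722439] [-49.4 -77.5] 0.037397933456171005
```

Call:
{"api": "servo_tool", "payload": {"plan": [{"fingers": 1,"translation": [0,0,0.3],"dr": [0,0,0]},{"fingers": 1,"translation": [0,0,0.3],"dr": [0,0,0]},{"fingers": 1,"translation": [0,0,0.2],"dr": [0,0,0]},{"fingers": 1,"translation": [0,0,0],"dr": [0,0,0]}]}}

```text
t: 46.82
ee_pos: [0.5751, -0.0525, 0.0375]
tool_rot: [[0.996, -0.0, 0.084], [-0.084, -0.005, 0.996], [-0.0, -1.0, -0.005]]
wrist_force: [-1.4, -21.0, -0.6]
grip_width: 0.0007
```

```bash
python3 - <<'E'
from h import *
s=state();print(s["t"],s["grip_width"],s["wrist_force"],tost(*s["ee_pos"][:2]),s["ee_pos"][2])
E
```

```text
46.825 0.000704629630638677 [ -1.43950567 -21.01235686  -0.5907254 ] [-49.4 -72.9] 0.03745884909707557
```

Call:
{"api": "servo_tool", "payload": {"plan": [{"fingers": 1,"translation": [0,0,0.15],"dr": [0,0,0]},{"fingers": 1,"translation": [0,0,0],"dr": [0,0,0]}]}}

```text
t: 47.08
ee_pos: [0.5751, -0.0523, 0.0375]
tool_rot: [[0.996, -0.0, 0.084], [-0.084, -0.006, 0.996], [0.0, -1.0, -0.006]]
wrist_force: [-2.7, -28.2, 0.4]
grip_width: 0.0003
```

```bash
python3 - <<'E'
from h import *
s=state();print(s["t"],s["grip_width"],s["wrist_force"],tost(*s["ee_pos"][:2]),s["ee_pos"][2])
E
```

```text
47.075 0.00028106735265044034 [ -2.71264204 -28.17468863   0.35174946] [-49.4 -72.8] 0.03749108641446819
```

Call:
{"api": "servo_tool", "payload": {"plan": [{"fingers": 1,"translation": [0,0,-0.8],"dr": [0,0,0]},{"fingers": 1,"translation": [0,0,-0.8],"dr": [0,0,0]},{"fingers": 1,"translation": [0,-5,0],"dr": [0,0,0]},{"fingers": 1,"translation": [0,-5.5,0],"dr": [0,0,0]},{"fingers": 0.35,"translation": [0,0,5.5],"dr": [0,0,0]},{"fingers": 0.35,"translation": [0,0,5.5],"dr": [0,0,0]},{"fingers": 0.35,"translation": [0,0,5.5],"dr": [0,0,0]},{"fingers": 0.35,"translation": [0,0,5.5],"dr": [0,0,0]},{"fingers": 0.35,"translation": [0,0,5.0],"dr": [0,0,0]},{"fingers": 0.35,"translation": [0,0,0],"dr": [0,0,0]},{"fingers": 0.35,"translation": [0,0,0],"dr": [0,0,0]}]}}

```text
t: 48.45
ee_pos: [0.5969, 0.2049, 0.1422]
tool_rot: [[0.996, -0.001, 0.085], [-0.085, -0.0, 0.996], [-0.001, -1.0, -0.001]]
wrist_force: [-0.5, 0.4, -0.2]
grip_width: 0.03
```

```bash
python3 - <<'E'
from h import *
s=state();print(s["t"],s["grip_width"],s["wrist_force"],tost(*s["ee_pos"][:2]),s["ee_pos"][2])
D={n:snap(n,n+"16") for n in("side","top")}
rect(D["top"],"r16",z=45,hi=70);crop(D["side"],210,200,160,120,"w16")
T=st(-55,190);T[2]=.058;print(T);plan2(T,0,2)
E
```

```text
48.45 0.03000041173389265 [-0.51612072  0.42045345 -0.15928585] [-50.3 185.4] 0.14216102943902512
[0.59257243 0.20989093 0.058     ]
[-0.25, 4.22, 0.27] 0.0
[-0.25, 4.22, 0.27] 0.0
```

View pics/w16.png

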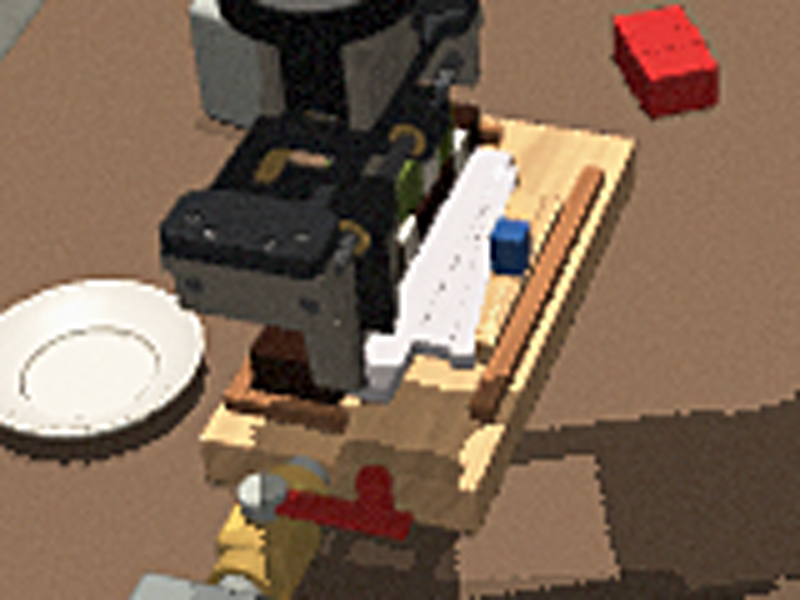

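View pics/r16.png

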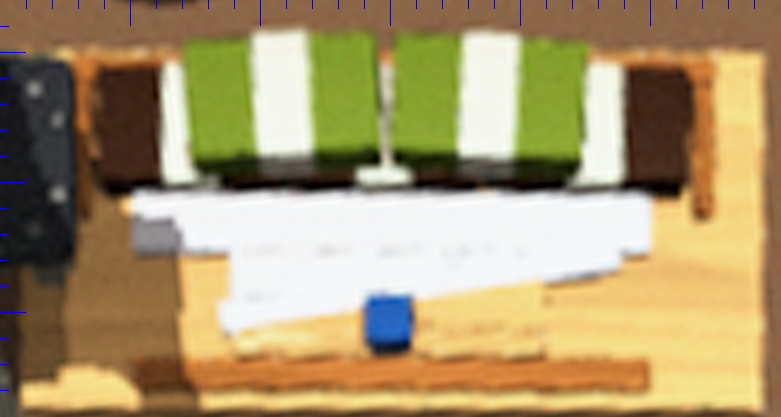

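Call:
{"api": "servo_tool", "payload": {"plan": [{"fingers": 0.35,"translation": [-0.25,0,0.25],"dr": [0,0,0]},{"fingers": 0.35,"translation": [-0.2,3,0.25],"dr": [0,0,0]},{"fingers": 0.35,"translation": [0,0,0],"dr": [0,0,0]}]}}

```text
t: 48.92
ee_pos: [0.5916, 0.2095, 0.1108]
tool_rot: [[0.996, -0.004, 0.087], [-0.087, -0.001, 0.996], [-0.004, -1.0, -0.002]]
wrist_force: [-0.1, -0.3, 0.2]
grip_width: 0.0297
```

```bash
python3 - <<'E'
from h import *
s=state();print(s["t"],s["grip_width"],s["wrist_force"],s["ee_pos"],tost(*s["ee_pos"][:2]))
D={n:snap(n) for n in("side","top")}
crop(D["side"],220,250,120,90,"v17");crop(D["top"],170,160,120,90,"v17t")
E
```

```text
48.925 0.029705350263365377 [-0.10827687 -0.33575628  0.16361903] [0.59160427 0.20950106 0.11079137] [-55.9 189.5]
```

View pics/v17.png

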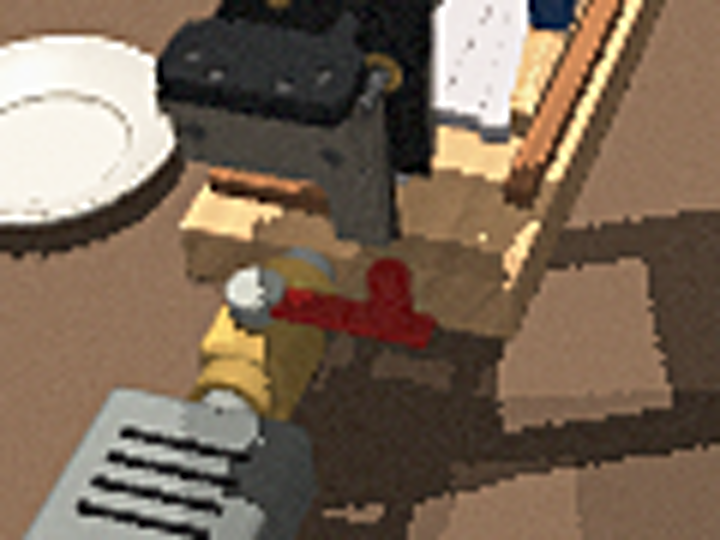

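```bash
python3 - <<'E'
from h import *
d=CAL["side"]
for P in([.5926,.2099,.075],[.5926,.2099,.05],[.5916,.2095,.1108],[.6,.21,.075],[.5926,.2,.075]): print((proj(d,P)[0]-[220,250])*6)
E
```

```text
[389.60905507 267.67862925]
[394.67789046 315.92155325]
[385.06325128 195.42323598]
[370.00664289 265.38678174]
[396.71899253 248.93266356]
```

Call:
{"api": "servo_tool", "payload": {"plan": [{"fingers": 0.35,"translation": [0.05,2.5,0.03],"dr": [0,0,0]},{"fingers": 0.35,"translation": [0,2.7,0],"dr": [0,0,0]},{"fingers": 0.35,"translation": [0,0,0],"dr": [0,0,0]},{"fingers": 0.8,"translation": [0,0,0],"dr": [0,0,0]},{"fingers": 0.8,"translation": [0,0,0],"dr": [0,0,0]},{"fingers": 0.8,"translation": [0,0,0],"dr": [0,0,0]}], "grip_force": 6}}

```text
t: 49.78
ee_pos: [0.5946, 0.2109, 0.0618]
tool_rot: [[0.996, 0.002, 0.086], [-0.086, 0.0, 0.996], [0.002, -1.0, 0.001]]
wrist_force: [-1.5, -3.0, 6.6]
grip_width: 0.0157
```

```bash
python3 - <<'E'
from h import *
s=state();print(s["t"],s["grip_width"],s["wrist_force"],s["ee_pos"],tost(*s["ee_pos"][:2]))
E
```

```text
49.775 0.015698770866097618 [-1.47275192 -2.96549915  6.62717475] [0.59460768 0.21087673 0.06183652] [-53.1 191.2]
```

Call:
{"api": "servo_tool", "payload": {"plan": [{"fingers": 0.8,"translation": [0.05,0,0.72],"dr": [0,0.131,0]},{"fingers": 0.8,"translation": [0.05,0,0.72],"dr": [0,0.131,0]},{"fingers": 0.8,"translation": [0.05,0,0.72],"dr": [0,0.131,0]},{"fingers": 0.8,"translation": [0.05,0,0.72],"dr": [0,0.131,0]},{"fingers": 0.8,"translation": [0.05,0,0.72],"dr": [0,0.131,0]},{"fingers": 0.8,"translation": [0.05,0,0.72],"dr": [0,0.131,0]},{"fingers": 0.8,"translation": [0.05,0,0.72],"dr": [0,0.131,0]},{"fingers": 0.8,"translation": [0.05,0,0.72],"dr": [0,0.131,0]},{"fingers": 0.8,"translation": [0.05,0,0.72],"dr": [0,0.131,0]},{"fingers": 0.8,"translation": [0.05,0,0.72],"dr": [0,0.131,0]},{"fingers": 0.8,"translation": [0,0,0],"dr": [0,0,0]}]}}

```text
t: 51.15
ee_pos: [0.6409, 0.2594, 0.0617]
tool_rot: [[0.172, 0.003, 0.985], [-0.985, -0.001, 0.172], [0.001, -1.0, 0.002]]
wrist_force: [1.6, -5.6, 4.5]
grip_width: 0.0153
```

```bash
python3 - <<'E'
from h import *
s=state();print(s["t"],s["grip_width"],s["wrist_force"],s["ee_pos"],tost(*s["ee_pos"][:2]))
E
```

```text
51.15 0.015289316567632601 [ 1.64473109 -5.61019386  4.51481481] [0.64092857 0.25943613 0.06170788] [-11.2 243.6]
```

Call:
{"api": "servo_tool", "payload": {"plan": [{"fingers": 0.8,"translation": [0.05,0,0.72],"dr": [0,0.131,0]},{"fingers": 0.8,"translation": [0.05,0,0.72],"dr": [0,0.131,0]},{"fingers": 0.8,"translation": [0,0,0.3],"dr": [0,0,0]},{"fingers": 0.8,"translation": [0,0,0],"dr": [0,0,0]}]}}

```text
t: 51.65
ee_pos: [0.6547, 0.2602, 0.0609]
tool_rot: [[-0.088, -0.004, 0.996], [-0.996, -0.001, -0.088], [0.001, -1.0, -0.004]]
wrist_force: [-9.0, -2.3, 7.7]
grip_width: 0.0156
```

```bash
python3 - <<'E'
from h import *
s=state();print(s["t"],s["grip_width"],s["wrist_force"],s["ee_pos"],tost(*s["ee_pos"][:2]))
D={n:snap(n) for n in("side",)}
crop(D["side"],220,260,120,90,"v18")
E
```

```text
51.65 0.015627629648019222 [-8.99196902 -2.26859851  7.70085325] [0.65466414 0.26021902 0.06093493] [  2.4 245.6]
```

View pics/v18.png

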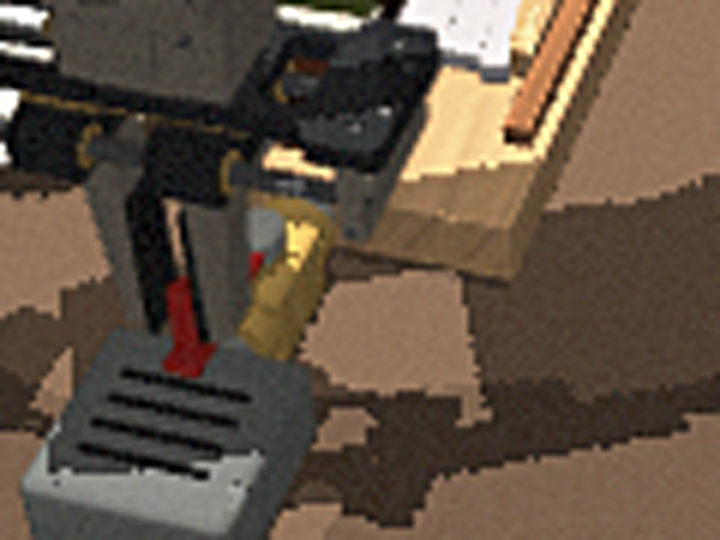

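Call:
{"api": "servo_tool", "payload": {"plan": [{"fingers": 0.8,"translation": [0,0,0.2],"dr": [0,0,0]},{"fingers": 0.8,"translation": [0,0,0],"dr": [0,0,0]}], "grip_force": 15}}

```text
t: 51.95
ee_pos: [0.6548, 0.2602, 0.0609]
tool_rot: [[-0.088, -0.008, 0.996], [-0.996, -0.001, -0.088], [0.002, -1.0, -0.007]]
wrist_force: [-14.9, -1.2, 11.9]
grip_width: 0.0153
```

Call:
{"api": "servo_tool", "payload": {"plan": [{"fingers": 0.3,"translation": [0,0,-0.3],"dr": [0,0,0]},{"fingers": 0.3,"translation": [0,0,0],"dr": [0,0,0]},{"fingers": 0.3,"translation": [0,-4,0],"dr": [0,0,0]},{"fingers": 0.3,"translation": [0,-6,0],"dr": [0,0,0]},{"fingers": 0,"translation": [0,-4,-6],"dr": [0,0,0]},{"fingers": 0,"translation": [-2,0,-6],"dr": [0,0,0]},{"fingers": 0,"translation": [-2,0,-6],"dr": [0,0,0]},{"fingers": 0,"translation": [-2,0,-6],"dr": [0,0,0]},{"fingers": 0,"translation": [0,0,0],"dr": [0,0,0]}]}}

```text
t: 53.08
ee_pos: [0.4288, 0.3411, 0.1956]
tool_rot: [[-0.084, -0.0, 0.996], [-0.996, 0.001, -0.084], [-0.001, -1.0, -0.0]]
wrist_force: [0.7, -0.7, -0.3]
grip_width: 0.0461
```

```bash
python3 - <<'E'
from h import *
s=state();print(s["t"],s["grip_width"],s["wrist_force"],s["ee_pos"],tost(*s["ee_pos"][:2]))
D={n:snap(n,n+"19") for n in("side","top")}
crop(D["side"],220,210,160,120,"v19");crop(D["top"],170,170,200,120,"v19t")
rect(D["top"],"r19",z=45,hi=70)
E
```

```text
53.075 0.046058388036916434 [ 0.70663915 -0.67526427 -0.27080286] [0.42884467 0.34108951 0.1955635 ] [-229.6  306.3]
```

View pics/v19.png

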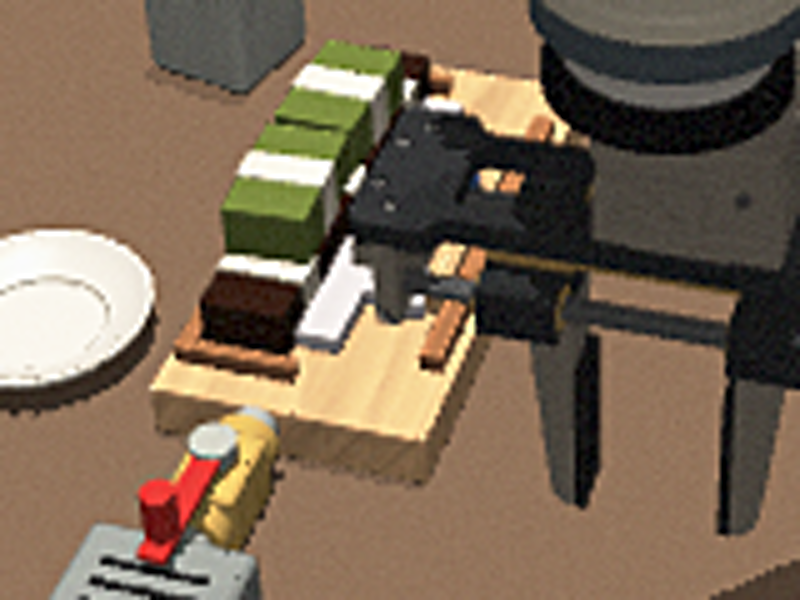

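View pics/v19t.png

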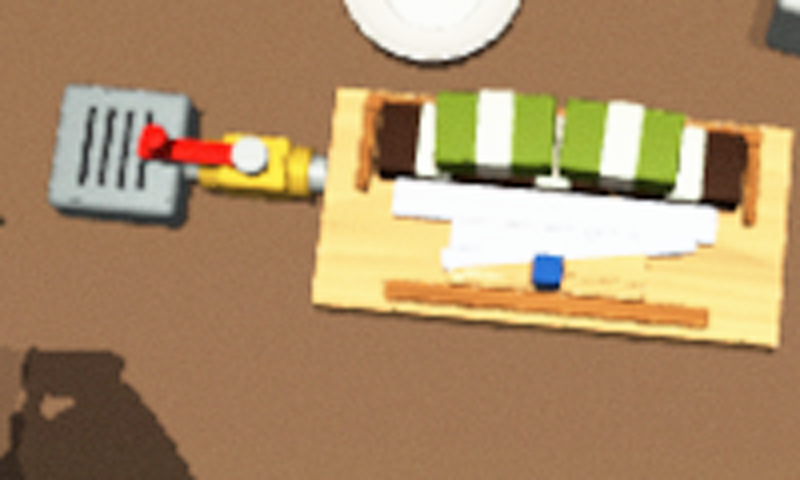

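View pics/top19.png

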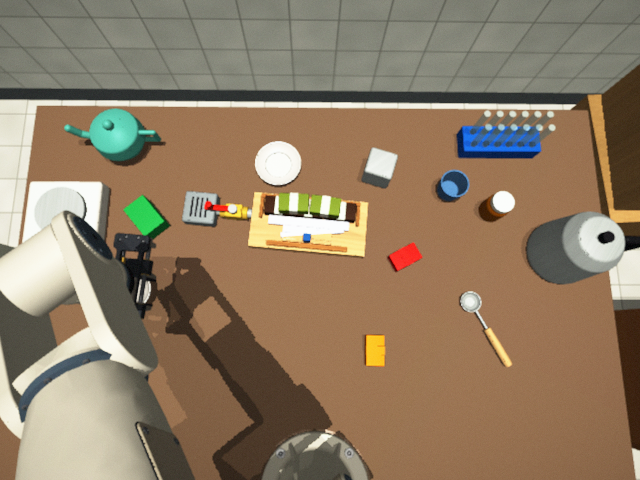

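```bash
python3 - <<'E' 2>/dev/null
from h import *
D={"top":old("top","top19"),"side":old("side","side19")}
rect(D["top"],"r19b",z=90,hi=70)
f=lambda p:(np.array(p)+.5)/4-.5+[170,170]
k=onz(D["top"],f((152,138)),.075)[0];a=st(0,190);r=k-a;print("valve rad",3.054-np.arctan2(r[1],r[0]),np.linalg.norm(r[:2]))
p=onz(D["top"],f((549,268)),.07)[0];print("post",tost(*p[:2]))
E
```

```text
valve rad 1.56880279238719 0.05427904776517248
post [-57.1  -1.1]
```

View pics/r19b.png

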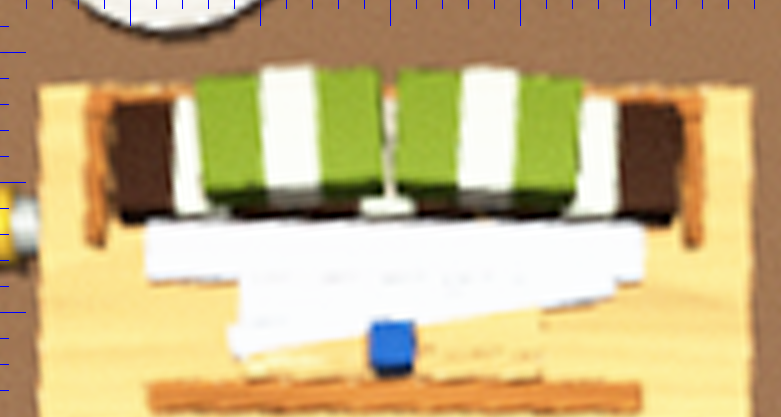

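```bash
python3 -c "
from station import *
print(sign_off(),state()['t'])"
```

```text
the job is handed in; nothing more can be done
the job is handed in; nothing more can be done
```

I loaded the stand in the order asked and handed the job in at about 53 s of the 200 s; `sign_off` gives no verdict.

**What I did**
- I turned the valve to its shut stop, which pushed back with about 12 N.
- I laid the three dark bricks between the rails and the two green bricks over the two joints.
- I set the wedge thin end first and pushed it in by its post, then on its butt. It moved only 0.1–0.2 mm at about 28–30 N.
- Only then did I turn the valve back to its open stop, which pushed back with about 15 N.

**Last checks, from the camera images**

| Check | Result |
|---|---|
| Valve angle | about 1.57 rad (fully open) |
| Wedge position along the stand | about 1 mm from the expected home |
| Dark course | pressed between plate and rear rail |
| Green bricks over their joints | within about 2 mm, each turned about 2–3° |
| Gripper | clear of everything |
| Bystanders and red/orange look-alikes | looked unmoved by eye |

**What disagreed or was off**
- The two cameras differed by 1–3 mm, and the fence contact came about 1.5 mm from where I had measured it. I set the wedge by force instead.
- The middle dark brick moved about 2 mm while I laid the third, and I left it. The gaps along the bottom course were then about 1 mm and 8 mm.
- The automatic fit of the placed bricks failed, so I read those positions from rectified pictures by eye.

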